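# Hang the parts pails on the bench rail

### The arm

A 6-joint arm with a two-finger parallel gripper is mounted at the origin on a cart in front of the work surface, level with it; the furniture and walls round the work are solid. World frame = base frame: x ahead of the robot, y to its left, z up, the work surface at z = 0. Lengths are in mm, angles in rad, forces in N, time in s.
With the tool pointing down it reaches from about 350 to 975 mm from the base axis. Payload 7.1 kg.
Tool frame: the origin (TCP) lies at the very end of the fingers, on their centre line; the grasp point (between the pads) lies 19 mm behind it; y points along the fingers, x is the direction in which the jaws open and shut, and the axes are right-handed (so a half turn about y gives the same grasp; the last joint's range is limited). The gripper opens to 88 mm and grips with 3 to 60 N. Pads are 20 mm wide; open, the fingers measure 115 mm over their backs; the gripper's body (75 mm by 178 mm) begins 61 mm behind the grasp point.
Start: joints at [-1.281, 0.423, 1.63, -0, 1.089, -0.019], TCP at [189.965, -595.414, 222.675] pointing down, gripper open.
Joint ranges: [-3, 3], [-0.9, 2.11], [0.09, 2.58], [-1.31, 4.45], [0.11, 2.69], [-2.54, 2.54]. Speed limits (rad/s): [2.39, 2.39, 3.01, 3.14, 3.14, 3.14].

### API

Orientations are given as a rotation vector (axis times angle).
In Python, from workcell import ctrl gives the robot as it stands. The module is installed in compiled form; this text tells all that it offers.
- The arm moves only by the tool carry_out, never from a script. Its arguments are lists of equal length, an entry for each row: "delta_pos": the shift along the tool's x, y, z in cm, a list of three; "rotation": the turn, a rotation vector about the tool's x, y, z in rad, a list of three. In form: {"delta_pos": [[dx, dy, dz], ...], "rotation": [[wx, wy, wz], ...]}. A call has 1 to 12 rows; each row is the pose to reach, as a shift and turn from the pose commanded when the call began, along the tool's axes at that moment; what a row does not reach only later rows make up. A row lasts 1/12 s, in which the tool goes at most 41.7 mm and 7.16 degrees, less where a joint would pass 70% of its speed; a pose out of reach is approached as far as the arm can. A call with a gripper value outside its range is refused whole. "hand" is the closure in counts, from 0 (fully open) to 255 (shut), set as the call begins (left out, the last holds). The fingers move at their own pace and stop on an object; the grip force is fixed at half the most. Time passes only in rows, so rows that repeat a pose let the fingers close. It gives the time, the measured TCP pose, the force and the opening at its end, in the units of the state.
- ctrl.get_obs(): the state, without advancing time (a new reading comes with each control period).
- ctrl.get_image(name): name is "scene" or "side" or "wrist"; returns the picture (400x640x3 uint8, red, green, blue); there is no depth.
- ctrl.camera_info(name): a dict with "fov_y" (degrees; the focal length in pixels is half the picture's height over the tangent of half this angle, whatever the lens; pixels are square), "cx", "cy" (the principal point, pixels), "R" (3x3) and "t" (3): a world point X has camera coordinates R X + t; the wrist camera has in their place "T_tool_cam" (4x4, takes a point from camera to tool coordinates, whose origin is the TCP and whose axes are the tool frame's). Camera axes: x right, y down, z forward; pixel columns grow to the right and rows downward; lengths in mm; the calibration is good to about 2 mm. The wrist camera is an equidistant fisheye: a pixel r from the principal point sees the ray r / f radians off the axis. A picture is of the moment at which its call begins: read the wrist's pose just before it. camera_info takes no time and is no camera call.
- ctrl.close_job(): hands the job in, once; it reports no verdict.
The state is a dict: "t": time; "qpos": joint angles; "qvel": joint speeds; "joint_torque": joint torques, N m; "ee_pos": TCP position; "orientation": TCP orientation; "ft_force": force on the tool from outside, world axes, zero at the start; "moment": the same for the moment, N m; "width": finger opening in mm.
Only numpy, scipy, OpenCV 4.12 (cv2) and the standard library are available. Lean on these libraries where they do the work, as an engineer would, in place of code of your own. Each camera call takes 0.05 s, during which the arm holds its last target.

### The job

Swing the work lamp's arm right out of the way of the rail, then give every parts pail on the bench its own S-hook: hook it over the rail and hang the pail by its bail from the hook's lower curl, leaving any spare hook on the low stand. When all the pails hang still and level, swing the lamp arm back over the rail as far as it will go.

Things in the scene. Friction and masses are not known exactly. Their poses are not given: they have to be found in the camera images.
- rail_mid (a point): Middle of the rail's axis: a fixed horizontal steel bar, 12 mm diameter, 320 mm between two 18 mm posts (their tops 8 mm above the axis), 215 mm above the bench, on a 90 x 440 x 10 mm dark base plate. The rail runs along this frame's y; x points away from the robot, z up. Hung pails (64 mm wide) fit side by side about 90 mm apart
- lamp_grip (a point): Centre of the round black upright peg (16 mm diameter, 40 mm tall, its foot stands on the arm 24 mm below this point) at the free end of the grey lamp arm, about 327 mm above the bench; grip it from above
- lamp_pivot (a point): Point on the arm's vertical hinge axis at the height of lamp_grip, 180 mm from it; beyond the rail's right (-y) end, 230 mm from rail_mid. The lamp arm is level, its underside about 280 mm above the bench; the arm is 20 mm wide, the lamp head under it 40 mm
- lamp_arm (a joint): Angle of the lamp arm, rad: 0 (end stop) lies over the rail and points along it to +y; it grows as the free end swings towards the robot (anticlockwise from above): pi/2 points along the rail frame's -x, end stop at 2.5. Clear of the rail from 1.4 on, clear of all the pails' places from 2.3 on. Light friction, stays where left
- stand_mid (a point): Middle of the parking rail's axis on the low hook stand: a fixed bar of 12 mm diameter and 200 mm length between posts along this frame's y, 120 mm above the bench, on an 80 x 215 x 8 mm base plate. Three S-hooks hang on it 70 mm apart, facing as the stand does (x away from the robot)
- hook1_grip (a point): Grip of an S-hook: centre of the black upright tab (22 mm in x, 12 in y, 38 tall: 23 mm below to 15 mm above this point) on the crest of its upper curl; the crest's steel starts 22 mm below this point. The hook is steel strip 14 mm wide (y) and 5 mm thick, its S in the x-z plane, 151 mm tall with tab, 0.09 kg
- hook1_seat (a point): Where the rail's axis lies in the upper curl of a hook that hangs on it, 33.2 mm below the hook's grip point. The upper curl (33 mm inside) opens downward, shank at the front (-x), tip behind (+x), ending 15 mm below this point; so the hook goes on and off a rail by moving in x with this point 26 to 34 mm above the rail's axis
- hook1_trough (a point): Where a hung bail's axis lies in the lower curl, 126.5 mm below the grip point. The curl (35 mm inside) opens upward at the front (-x): its tip is 31 mm above and 27 mm in front of this point; the shank slants down to its back. A bail comes in over the tip from the front, at least 36 mm above this point, stops 13 mm in front of it and goes down
- hook2_grip (a point): Grip of an S-hook: centre of the black upright tab (22 mm in x, 12 in y, 38 tall: 23 mm below to 15 mm above this point) on the crest of its upper curl; the crest's steel starts 22 mm below this point. The hook is steel strip 14 mm wide (y) and 5 mm thick, its S in the x-z plane, 151 mm tall with tab, 0.09 kg
- hook2_seat (a point): Where the rail's axis lies in the upper curl of a hook that hangs on it, 33.2 mm below the hook's grip point. The upper curl (33 mm inside) opens downward, shank at the front (-x), tip behind (+x), ending 15 mm below this point; so the hook goes on and off a rail by moving in x with this point 26 to 34 mm above the rail's axis
- hook2_trough (a point): Where a hung bail's axis lies in the lower curl, 126.5 mm below the grip point. The curl (35 mm inside) opens upward at the front (-x): its tip is 31 mm above and 27 mm in front of this point; the shank slants down to its back. A bail comes in over the tip from the front, at least 36 mm above this point, stops 13 mm in front of it and goes down
- hook3_grip (a point): Grip of an S-hook: centre of the black upright tab (22 mm in x, 12 in y, 38 tall: 23 mm below to 15 mm above this point) on the crest of its upper curl; the crest's steel starts 22 mm below this point. The hook is steel strip 14 mm wide (y) and 5 mm thick, its S in the x-z plane, 151 mm tall with tab, 0.09 kg
- hook3_seat (a point): Where the rail's axis lies in the upper curl of a hook that hangs on it, 33.2 mm below the hook's grip point. The upper curl (33 mm inside) opens downward, shank at the front (-x), tip behind (+x), ending 15 mm below this point; so the hook goes on and off a rail by moving in x with this point 26 to 34 mm above the rail's axis
- hook3_trough (a point): Where a hung bail's axis lies in the lower curl, 126.5 mm below the grip point. The curl (35 mm inside) opens upward at the front (-x): its tip is 31 mm above and 27 mm in front of this point; the shank slants down to its back. A bail comes in over the tip from the front, at least 36 mm above this point, stops 13 mm in front of it and goes down
- pail1_grip (a point): Grip of a parts pail (may be absent): centre of the black upright paddle on a strut at the pail's front (22 mm in x, 10 mm in y, 40 mm tall), 50 mm above the pail's underside and 60 mm in front (-x) of its middle. The pail is an open steel box 64 x 64 x 30 mm, about 0.13 kg, standing on the bench; own z up
- pail1_bail (a point): Middle of the top of the pail's fixed (rigid) bail: a level rod of 7 mm diameter along the pail's y, straight for 40 mm, 90 mm above the pail's underside, over its middle; 60 mm behind and 40 mm above the pail's grip point
- pail1: The pail itself, origin at the centre of its underside
- pail2_grip (a point): Grip of a parts pail (may be absent): centre of the black upright paddle on a strut at the pail's front (22 mm in x, 10 mm in y, 40 mm tall), 50 mm above the pail's underside and 60 mm in front (-x) of its middle. The pail is an open steel box 64 x 64 x 30 mm, about 0.13 kg, standing on the bench; own z up
- pail2_bail (a point): Middle of the top of the pail's fixed (rigid) bail: a level rod of 7 mm diameter along the pail's y, straight for 40 mm, 90 mm above the pail's underside, over its middle; 60 mm behind and 40 mm above the pail's grip point
- pail2: The pail itself, origin at the centre of its underside
- pail3_grip (a point): Grip of a parts pail (may be absent): centre of the black upright paddle on a strut at the pail's front (22 mm in x, 10 mm in y, 40 mm tall), 50 mm above the pail's underside and 60 mm in front (-x) of its middle. The pail is an open steel box 64 x 64 x 30 mm, about 0.13 kg, standing on the bench; own z up
- pail3_bail (a point): Middle of the top of the pail's fixed (rigid) bail: a level rod of 7 mm diameter along the pail's y, straight for 40 mm, 90 mm above the pail's underside, over its middle; 60 mm behind and 40 mm above the pail's grip point
- pail3: The pail itself, origin at the centre of its underside

How it is judged:
By the outcome, as a careful person would: the job done as asked, in the order asked, and still so for the second after the job is handed in, with the robot touching nothing.
Of pail1, pail2, pail3 only 2 to 3 are there at a start; the rules pass over those that are not, and their reading is None.
At some moment in a run one of pail1, pail2, pail3 may be knocked a few centimetres aside while the robot is not near it.
It also fails if it takes over 210 s, if anything falls off the work surface, if the arm or the gripper's body presses on something with over 40 N, if the wrist force passes 120 N, or if a joint passes its speed limit or range.

## Working session

There is one attempt and no reset: what is moved stays moved. The work goes in short steps, Python scripts to look and compute and a tool call to move; the robot and the scene stay as the last step left them, time stands still between calls to the robot, and variables do not carry over. Pictures are saved under pics/ and viewed, and the job is handed in when it is done.

Besides the shell and the picture viewer there is one more tool, called as name(argument=value, ...), one argument or row to a line, values as JSON. carry_out: Moves the arm, as the interface text tells. Its arguments: {"type":"object","properties":{"delta_pos":{"type":"array","items":{"type":"array","items":{"type":"number"}}},"rotation":{"type":"array","items":{"type":"array","items":{"type":"number"}}},"hand":{"type":"number"}},"required":["delta_pos","rotation"]}

```bash
mkdir -p pics; ls
cat > h.py <<'E'
import numpy as np, cv2
from scipy.spatial.transform import Rotation as Rn
from workcell import ctrl
def snap(n,f):
    im=ctrl.get_image(n); cv2.imwrite('pics/'+f,im[:,:,::-1]); return im
def ray(n,u,v,T=None):
    c=ctrl.camera_info(n); f=200/np.tan(np.radians(c['fov_y']/2))
    x,y=u-c['cx'],v-c['cy']
    if n!='wrist':
        R=np.array(c['R']);t=np.array(c['t']); d=R.T@np.array([x/f,y/f,1]); return -R.T@t,d/np.linalg.norm(d)
    r=np.hypot(x,y);th=r/f;d=np.array([np.sin(th)*x/max(r,1e-9),np.sin(th)*y/max(r,1e-9),np.cos(th)])
    M=np.array(c['T_tool_cam']); o=ctrl.get_obs() if T is None else T
    R=Rn.from_rotvec(o['orientation']).as_matrix(); p=np.array(o['ee_pos'])
    return R@M[:3,3]+p, R@M[:3,:3]@d
def plane(n,u,v,z,T=None):
    o,d=ray(n,u,v,T); return o+d*(z-o[2])/d[2]
def tri(*rs):
    A=0;b=0
    for o,d in rs:
        P=np.eye(3)-np.outer(d,d);A=A+P;b=b+P@o
    X=np.linalg.solve(A,b); return X,[np.linalg.norm((np.eye(3)-np.outer(d,d))@(X-o)) for o,d in rs]
def proj(n,X,T=None):
    c=ctrl.camera_info(n); f=200/np.tan(np.radians(c['fov_y']/2)); X=np.array(X,float)
    if n!='wrist':
        p=np.array(c['R'])@X+np.array(c['t']); return np.array([c['cx']+f*p[0]/p[2],c['cy']+f*p[1]/p[2]])
    M=np.array(c['T_tool_cam']); o=ctrl.get_obs() if T is None else T
    R=Rn.from_rotvec(o['orientation']).as_matrix()
    p=R.T@(X-np.array(o['ee_pos'])); p=M[:3,:3].T@(p-M[:3,3])
    th=np.arctan2(np.hypot(p[0],p[1]),p[2]); r=f*th; h=np.hypot(p[0],p[1])
    return np.array([c['cx']+r*p[0]/h,c['cy']+r*p[1]/h])
E
python3 - <<'E'
from h import *
np.set_printoptions(precision=4,suppress=True)
o=ctrl.get_obs(); print(o); print(Rn.from_rotvec(o['orientation']).as_matrix())
for n in('scene','side','wrist'): print(n,ctrl.camera_info(n)); snap(n,n+'0.png')
E
```

```text
pics
{'t': 0.0, 'qpos': array([-1.281 ,  0.4238,  1.6307, -0.    ,  1.0886, -0.019 ]), 'qvel': array([ 0.0001, -0.0004,  0.0006, -0.0005, -0.0001, -0.0003]), 'joint_torque': array([  0.0005, -54.462 , -27.3664,   0.0645,   0.0228,  -0.0001]), 'ee_pos': array([ 189.8253, -594.88  ,  221.916 ]), 'orientation': array([-1.3387,  0.9796, -0.9776]), 'ft_force': array([-0.0824,  0.3547, -0.1416]), 'moment': array([-0.0299,  0.0463, -0.0053]), 'width': 87.87644288752537}
[[ 0.304  -0.0004  0.9527]
 [-0.9527  0.0015  0.304 ]
 [-0.0015 -1.      0.    ]]
scene {'fov_y': 50.4124727456034, 'cx': 325.8728211128625, 'cy': 197.70544569233684, 'R': array([[ 0.8779, -0.4787, -0.0098],
       [-0.3705, -0.6662, -0.6472],
       [ 0.3033,  0.5718, -0.7623]]), 't': array([-483.8822,  358.3304, 1005.3618])}
side {'fov_y': 44.243730353480146, 'cx': 324.8252892364222, 'cy': 195.17520249910535, 'R': array([[-0.0163,  0.9996, -0.0221],
       [ 0.6815, -0.005 , -0.7318],
       [-0.7317, -0.027 , -0.6811]]), 't': array([  -0.6726, -228.6307, 1855.092 ])}
wrist {'fov_y': 65.70646984690485, 'cx': 322.5769462050261, 'cy': 196.14062085914406, 'T_tool_cam': array([[   1.    ,   -0.0007,    0.0005,   -0.8108],
       [  -0.0007,   -0.2672,    0.9637, -163.4409],
       [  -0.0006,   -0.9637,   -0.2672,   73.5997],
       [   0.    ,    0.    ,    0.    ,    1.    ]])}
```

View pics/scene0.png

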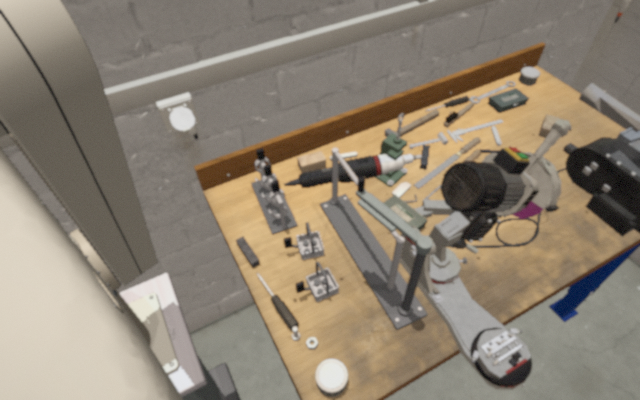

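View pics/side0.png

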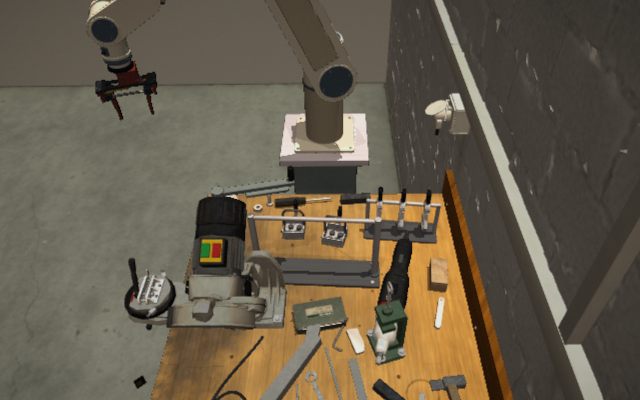

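View pics/wrist0.png

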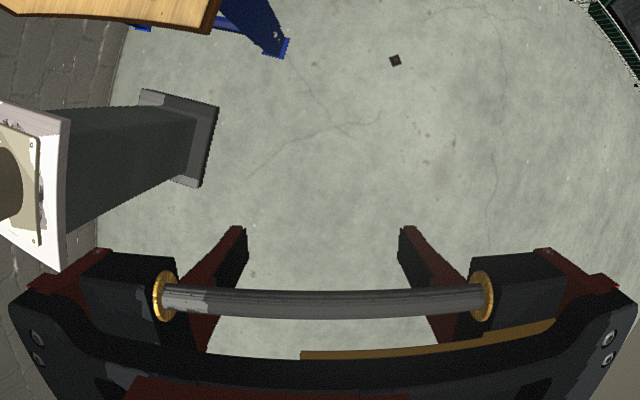

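Run:
```python
import cv2
a=cv2.imread('pics/scene0.png')[130:340,220:480]; cv2.imwrite('pics/s0z.png',cv2.resize(a,None,fx=3,fy=2.8,interpolation=cv2.INTER_CUBIC)[:600])
a=cv2.imread('pics/side0.png')[170:310,190:460]; cv2.imwrite('pics/d0z.png',cv2.resize(a,None,fx=2.96,fy=2.96,interpolation=cv2.INTER_CUBIC))
```

```text
(no output)
```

View pics/s0z.png

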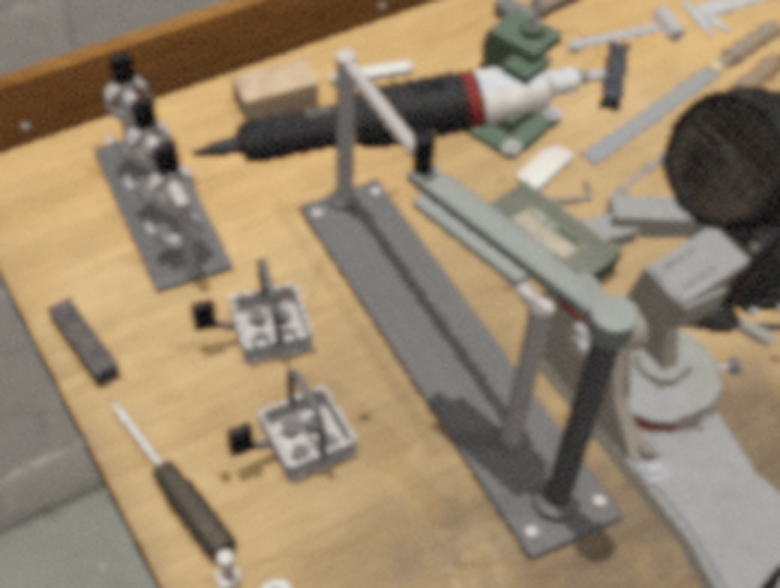

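View pics/d0z.png

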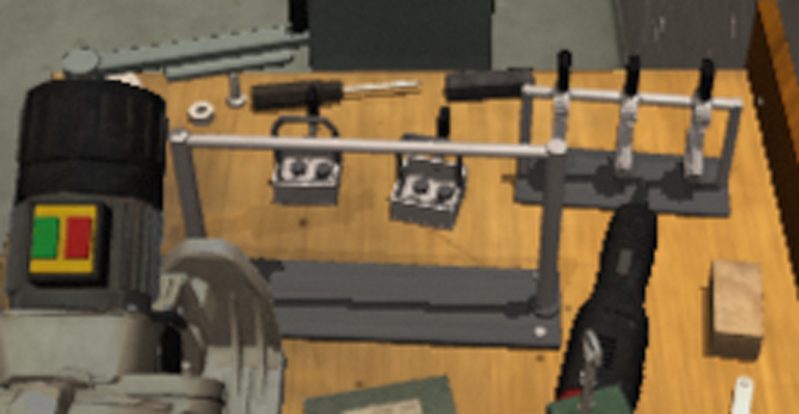

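```bash
cat > m.py <<'E'
from h import *
np.set_printoptions(precision=1,suppress=True)
def S(X,Y): return ray('scene',220+X/3,130+Y/2.8)
def D(X,Y): return ray('side',190+X/2.96,170+Y/2.96)
for k,a,b in [('post+',(345,60),(556,147)),('post-',(540,297),(180,137)),('peg',(423,153),(298,12)),('hk far',(122,66),(705,72)),('hk mid',(143,112),(630,69)),('hk near',(166,160),(564,63)),
 ('pad A',(205,315),(443,120)),('padB',(240,438),(314,97)),('lamp pivot top',(610,318),(82,60)),('bailA',(264,268),(432,142)),('bailB',(294,378),(305,122))]:
    X,e=tri(S(*a),D(*b)); print(k,X,np.array(e))
E
python3 m.py
```

```text
post+ [659.6 146.6 216.2] [1.7 1.7]
post- [ 649.7 -167.9  222.5] [1.5 1.5]
peg [603.6 -66.1 319.8] [0.6 0.6]
hk far [502.6 299.4 154.6] [2.3 2.3]
hk mid [494.8 230.5 152.6] [1.4 1.4]
hk near [486.9 166.6 151.2] [4. 4.]
pad A [463.3  51.7  53.2] [2.9 2.9]
padB [431.8 -81.6  56. ] [3.3 3.3]
lamp pivot top [ 638.7 -242.4  299.6] [1. 1.]
bailA [525.3  45.2  89.4] [2.6 2.6]
bailB [493.8 -76.9  88.7] [6.2 6.2]
```

```bash
cat > pl.py <<'E'
import json,sys
from h import *
np.set_printoptions(precision=4,suppress=True)
F='cmd.json'
def load(): 
    d=json.load(open(F)); return np.array(d['p']),Rn.from_rotvec(d['r'])
def save(p,R): json.dump({'p':list(map(float,p)),'r':list(map(float,R.as_rotvec()))},open(F,'w'))
def Rd(yaw=0,tilt=0):
    # tool x=+y world, y down, z=-x ; yaw about world z; tilt>0: body leans toward robot (tool y gets +x)
    B=np.array([[0,0,-1],[1,0,0],[0,-1,0]],float)
    return Rn.from_euler('z',yaw)*Rn.from_euler('y',-tilt)*Rn.from_matrix(B)
def rel(p,R,quiet=False):
    """one pose rel to cmd -> rounded delta(cm), rot ; returns"""
    p0,R0=load()
    d=R0.inv().apply(np.array(p)-p0)/10; w=(R0.inv()*R).as_rotvec()
    return [round(float(x),2)+0.0 for x in d],[round(float(x),3)+0.0 for x in w]
def plan(*poses):
    """poses all rel to the same call start; last becomes cmd"""
    p0,R0=load(); pp,RR=p0,R0
    for p,R in poses:
        d,w=rel(p,R); n=max(np.linalg.norm(np.array(p)-pp)/41.7,np.degrees((RR.inv()*R).magnitude())/7.16)
        print('dp',d,'rot',w,'rows>=',round(n,1)); pp=p0+R0.apply(np.array(d)*10); RR=R0*Rn.from_rotvec(w)
    save(pp,RR)
def st():
    o=ctrl.get_obs(); p,R=load(); m=Rn.from_rotvec(o['orientation'])
    print('t',round(o['t'],2),'p',o['ee_pos'],'err',o['ee_pos']-p,'rot',(R.inv()*m).as_rotvec(),'F',o['ft_force'],'w',round(o['width'],1),'q',o['qpos'])
E
python3 - <<'E'
from pl import *
o=ctrl.get_obs(); m=Rn.from_rotvec(o['orientation']).as_matrix()
a=np.arctan2(m[1,2],m[0,2]); 
R=Rn.from_matrix(np.array([[np.sin(a),0,np.cos(a)],[-np.cos(a),0,np.sin(a)],[0,-1,0]]))
save([189.965,-595.414,222.675],R); st()
plan(([330,-330,420],R),([470,-60,420],Rd()))
st()
E
```

```text
t 0.15 p [ 189.8465 -595.0385  222.0893] err [-0.1185  0.3755 -0.5857] rot [-0.      0.      0.0011] F [ 0.0053  0.1758 -0.0603] w 87.5 q [-1.281   0.4237  1.6305 -0.      1.0886 -0.019 ]
dp [-21.03, -19.73, 21.41] rot [0.0, 0.0, 0.0] rows>= 8.6
dp [-42.5, -19.73, 42.95] rot [0.0, -2.833, 0.0] rows>= 22.7
t 0.15 p [ 189.8465 -595.0385  222.0893] err [-280.1381 -535.0535 -197.8857] rot [0.0016 2.833  0.0003] F [ 0.0053  0.1758 -0.0603] w 87.5 q [-1.281   0.4237  1.6305 -0.      1.0886 -0.019 ]
```

carry_out(
  delta_pos=[
    [0,-10,0],
    [0,-19.7,0],
    [0,-19.7,0],
    [-21,-19.7,21.4],
    [-21,-19.7,21.4],
    [-21,-19.7,21.4],
    [-21,-19.7,21.4],
    [-21,-19.7,21.4],
    [-21,-19.7,21.4],
    [-21,-19.7,21.4],
    [-21,-19.7,21.4],
    [-21,-19.7,21.4],
  ],
  rotation=[
    [0,-0.1,0],
    [0,-0.2,0],
    [0,-0.3,0],
    [0,-0.4,0],
    [0,-0.5,0],
    [0,-0.6,0],
    [0,-0.7,0],
    [0,-0.8,0],
    [0,-0.9,0],
    [0,-1.0,0],
    [0,-1.1,0],
    [0,-1.1,0],
  ],
  hand=0,
)

```text
t: 1.15
ee_pos: [331.4, -327.8, 420.9]
orientation: [-1.568, 0.119, -0.123]
ft_force: [-0.5, 0.0, -0.0]
width: 88.0
```

```bash
cat > base.py <<'E'
# apply(d,w): update cmd by what was sent
from pl import *
d=json.loads(sys.argv[1]);w=json.loads(sys.argv[2]); p,R=load(); save(p+R.apply(np.array(d)*10),R*Rn.from_rotvec(w)); st()
E
python3 - <<'E'
from pl import *
o=ctrl.get_obs(); a=np.arctan2(0.304,0.9527); R=Rn.from_matrix(np.array([[np.sin(a),0,np.cos(a)],[-np.cos(a),0,np.sin(a)],[0,-1,0]]))
p=np.array([189.965,-595.414,222.675])
save(p+R.apply([-210,-197,214]),R*Rn.from_rotvec([0,-1.1,0])); st(); 
plan(([470,-60,420],Rd()))
E
```

```text
t 1.15 p [ 331.4251 -327.7984  420.9467] err [1.426  2.4996 1.2717] rot [-0.0006 -0.008  -0.0021] F [-0.4595  0.0251 -0.0221] w 88.0 q [-0.806  -0.0068  1.7186  0.0008  1.4277 -0.6521]
dp [9.46, -0.03, 28.93] rot [0.0, -1.733, 0.0] rows>= 13.9
```

carry_out(
  delta_pos=[
    [1,0,3],
    [2,0,6],
    [3,0,9],
    [4,0,12],
    [5,0,15],
    [6,0,18],
    [7,0,21],
    [8,0,24],
    [9,0,27],
    [9.5,0,29],
    [9.5,0,29],
    [9.5,0,29],
  ],
  rotation=[
    [0,-0.12,0],
    [0,-0.24,0],
    [0,-0.36,0],
    [0,-0.48,0],
    [0,-0.6,0],
    [0,-0.72,0],
    [0,-0.84,0],
    [0,-0.96,0],
    [0,-1.08,0],
    [0,-1.2,0],
    [0,-1.32,0],
    [0,-1.44,0],
  ],
)

```text
t: 2.15
ee_pos: [471.0, -59.2, 418.8]
orientation: [-1.331, -0.994, 0.996]
ft_force: [-0.1, 0.2, 0.1]
width: 87.9
```

carry_out(
  delta_pos=[
    [0,0,0],
    [0,0,0],
    [0,0,0],
    [0,0,0],
    [0,0,0],
  ],
  rotation=[
    [0,-0.12,0],
    [0,-0.24,0],
    [0,-0.293,0],
    [0,-0.293,0],
    [0,-0.293,0],
  ],
)

```text
t: 2.57
ee_pos: [470.6, -60.2, 419.2]
orientation: [-1.211, -1.206, 1.207]
ft_force: [1.2, 0.7, -0.0]
width: 88.1
```

Run:
```python
from pl import *
a=np.arctan2(0.304,0.9527); R=Rn.from_matrix(np.array([[np.sin(a),0,np.cos(a)],[-np.cos(a),0,np.sin(a)],[0,-1,0]]))
p=np.array([189.965,-595.414,222.675])
p=p+R.apply([-210,-197,214]);R=R*Rn.from_rotvec([0,-1.1,0]); save(p+R.apply([95,0,290]),R*Rn.from_rotvec([0,-1.733,0]))
st(); print(rel(*( load()[0],Rd())));snap('wrist','w1.png')
```

```text
t 2.57 p [470.5572 -60.1617 419.1827] err [ 0.0499 -0.7555 -0.4923] rot [0.0008 0.0043 0.0001] F [ 1.2495  0.6588 -0.02  ] w 88.1 q [-0.1521  0.0104  1.7052 -0.0002  1.4268 -1.7189]
([0.0, 0.0, 0.0], [0.0, 0.0, 0.0])
```

View pics/w1.png

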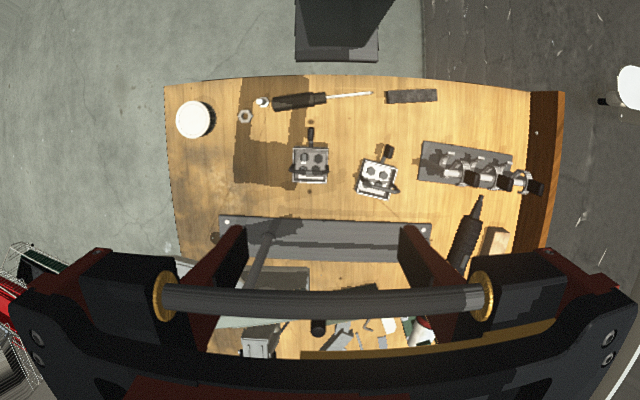

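Run:
```python
import cv2
a=cv2.imread('pics/w1.png')
cv2.imwrite('pics/w1a.png',cv2.resize(a[110:210,280:410],None,fx=6,fy=6,interpolation=cv2.INTER_CUBIC))
cv2.imwrite('pics/w1b.png',cv2.resize(a[130:210,410:550],None,fx=5.7,fy=5.7,interpolation=cv2.INTER_CUBIC))
```

```text
(no output)
```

View pics/w1a.png

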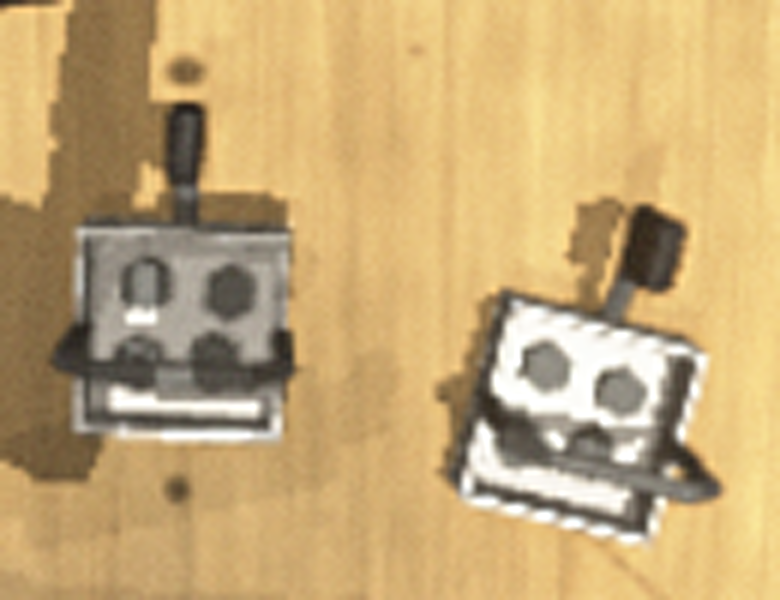

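View pics/w1b.png

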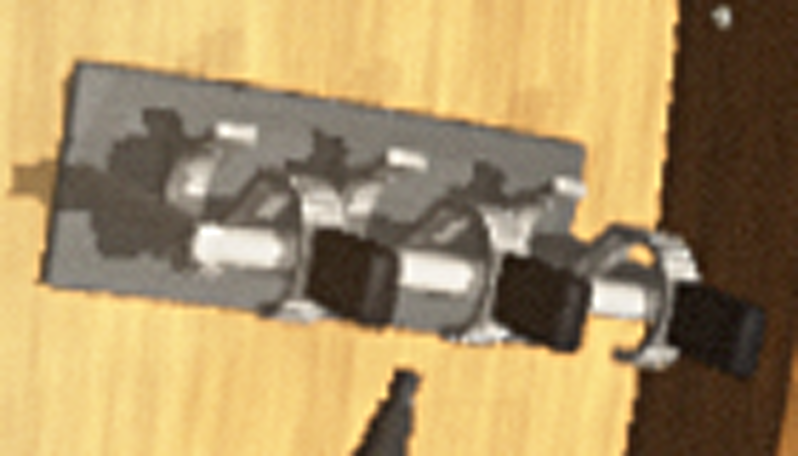

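```bash
cat > m2.py <<'E'
from pl import *
np.set_printoptions(precision=1,suppress=True)
def A(X,Y,z): return plane('wrist',280+X/6,110+Y/6,z)
def B(X,Y,z): return plane('wrist',410+X/5.7,130+Y/5.7,z)
for n,c in (('B',[(85,225),(292,230),(282,438),(75,433)]),('A',[(505,292),(705,348),(645,545),(460,497)])):
    P=np.array([A(*q,30) for q in c]); print(n,P[:,:2].tolist(),P.mean(0)); e1=P[1]-P[0]+P[2]-P[3]; e2=P[3]-P[0]+P[2]-P[1]
    print(' size',np.linalg.norm(e1)/2,np.linalg.norm(e2)/2,'yaw',np.degrees([np.arctan2(-e1[0],e1[1]),np.arctan2(e2[1],e2[0])]))
print('padB top',A(190,110,70),'padA top',A(655,225,70))
print('bailB',A(175,370,90),'bailA',A(615,470,90))
for q in [(378,290),(570,312),(750,332)]: print('hook top',B(*q,168))
for q in [(80,62),(585,145),(48,283)]: print('stand plate',B(*q,8))
# far plate corners base, rail plate
for q in [(227,222),(426,229)]: print('rail plate bolt', plane('wrist',*q,10))
E
python3 m2.py
```

```text
B [[460.71509468495196, -110.41705545262526], [462.71453128573677, -48.548161620250326], [526.5568713185567, -51.61410958563269], [524.6490818852932, -114.95885537749203]] [493.7 -81.4  30. ]
 size 62.63729313122646 64.00130394991469 yaw [-1.8 -3.4]
A [[481.35922742169527, 15.807823704273261], [498.1225074985612, 78.79578667895093], [561.2189369785369, 62.74469860564676], [545.4093399447727, 3.4318215708942788]] [521.5  40.2  30. ]
 size 63.2820823580349 65.14280965876634 yaw [-14.9 -12.6]
padB top [424.5 -77.2  70. ] padA top [455.8  52.8  70. ]
bailB [493.5 -81.3  90. ] bailA [521.7  39.9  90. ]
hook top [490.3 170.4 168. ]
hook top [495.7 234.9 168. ]
hook top [500.9 305.2 168. ]
stand plate [448.3 135.5   8. ]
stand plate [469.1 346.4   8. ]
stand plate [524.8 128.3   8. ]
rail plate bolt [ 611.  -254.8   10. ]
rail plate bolt [628.4 153.5  10. ]
```

Run:
```python
import cv2
a=cv2.imread('pics/w1.png')
cv2.imwrite('pics/w1c.png',cv2.resize(a[215:345,205:345],None,fx=4.5,fy=4.5,interpolation=cv2.INTER_CUBIC))
```

```text
(no output)
```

View pics/w1c.png

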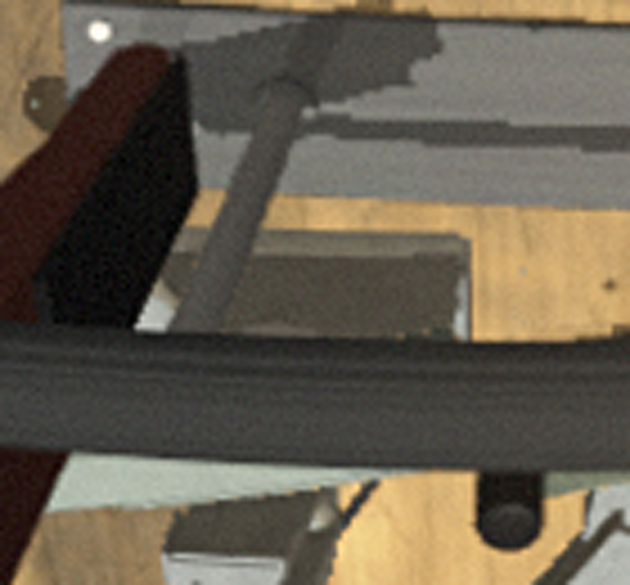

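Run:
```python
from pl import *
np.set_printoptions(precision=1,suppress=True)
print(plane('wrist',318.3,331.2,343), plane('scene',220+423/3,130+140/2.8,343),plane('side',190+298/2.96,170+0/2.96,343))
print(tri(ray('wrist',318.3,328),ray('scene',220+423/3,130+153/2.8)))
r=np.array([-np.sin(-.038),np.cos(.038)])
mid=np.array([654.7,-10.6]); print(mid-230*r)
```

```text
[602.7 -64.1 343. ] [598.5 -72.9 343. ] [615.3 -63.1 343. ]
(array([607.1, -66.1, 324.5]), [np.float64(5.516481323611123), np.float64(5.516481323611081)])
[ 646.  -240.4]
```

carry_out(
  delta_pos=[
    [0,0,-3],
    [0,0,-6],
    [0,0,-9],
    [-0.7,1,-12],
    [-0.7,2,-13.3],
    [-0.7,3,-13.3],
    [-0.7,3,-13.3],
    [-0.7,3,-13.3],
    [-0.7,3,-13.3],
    [-0.7,3,-13.3],
    [-0.7,3,-13.3],
    [-0.7,3,-13.3],
  ],
  rotation=[
    [0,0.12,0],
    [0,0.24,0],
    [0,0.36,0],
    [0,0.48,0],
    [0,0.6,0],
    [0,0.72,0],
    [0,0.84,0],
    [0,0.96,0],
    [0,1.08,0],
    [0,1.2,0],
    [0,1.33,0],
    [0,1.33,0],
  ],
)

```text
t: 3.62
ee_pos: [603.6, -66.8, 389.3]
orientation: [-1.563, -0.183, 0.184]
ft_force: [-0.8, -0.7, -0.5]
width: 88.0
```

```bash
python3 base.py '[-0.7,3,-13.3]' '[0,1.33,0]'
python3 - <<'E'
from pl import *
snap('wrist','w2.png')
E
```

```text
t 3.62 p [603.571  -66.7788 389.3413] err [ 0.0617 -0.4109 -0.3337] rot [0.0001 0.0071 0.0004] F [-0.804  -0.6557 -0.5002] w 88.0 q [-0.1297  0.2557  1.4847 -0.0001  1.4017 -0.3637]
```

View pics/w2.png

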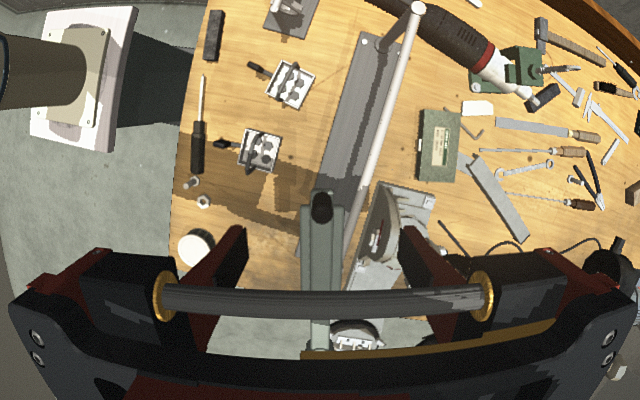

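Run:
```python
from pl import *
a=cv2.imread('pics/w2.png')
cv2.imwrite('pics/w2a.png',cv2.resize(a[170:350,280:380],None,fx=3.3,fy=3.3,interpolation=cv2.INTER_CUBIC))
cv2.imwrite('pics/w2b.png',cv2.resize(a[0:180,320:440],None,fx=3.3,fy=3.3,interpolation=cv2.INTER_CUBIC))
```

```text
(no output)
```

View pics/w2a.png

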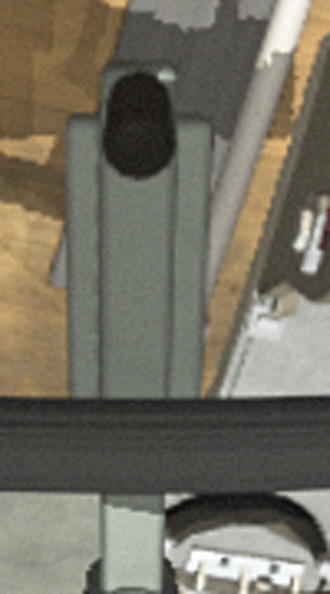

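View pics/w2b.png

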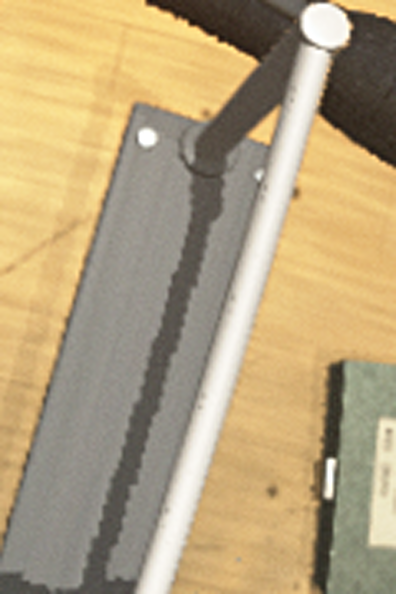

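Run:
```python
from pl import *
np.set_printoptions(precision=1,suppress=True)
print('peg',plane('wrist',322.4,213,343),'post+',plane('wrist',418.5,8.2,223),'rail',plane('wrist',394.2,90.9,215),plane('wrist',367,178.8,215))
```

```text
peg [603.1 -63.7 343. ] post+ [659.5 148.5 223. ] rail [656.4  48.2 215. ] [652.5 -54.7 215. ]
```

carry_out(
  delta_pos=[
    [0,3,0],
    [0,5.5,0],
    [0,7,0],
    [0,7.7,0],
    [0,7.7,0],
  ],
  rotation=[
    [0,0,0],
    [0,0,0],
    [0,0,0],
    [0,0,0],
    [0,0,0],
  ],
)

```text
t: 4.08
ee_pos: [602.7, -66.4, 310.9]
orientation: [-1.562, -0.188, 0.193]
ft_force: [0.2, -0.2, -0.5]
width: 87.8
```

carry_out(
  delta_pos=[
    [0,0,0],
    [0,0,0],
    [0,0,0],
    [0,0,0],
    [0,0,0],
    [0,0,0],
    [0,0,0],
    [0,0,0],
  ],
  rotation=[
    [0,0,0],
    [0,0,0],
    [0,0,0],
    [0,0,0],
    [0,0,0],
    [0,0,0],
    [0,0,0],
    [0,0,0],
  ],
  hand=255,
)

```text
t: 4.75
ee_pos: [603.6, -66.4, 312.8]
orientation: [-1.563, -0.189, 0.189]
ft_force: [0.4, 0.1, 0.3]
width: 38.1
```

```bash
python3 base.py '[0,7.7,0]' '[0,0,0]'
python3 - <<'E'
from pl import *
# arc plan
p,R=load(); c=np.array([645.3,-242.]); p0=p[:2]
a0=np.arctan2(-(p0[0]-c[0]),p0[1]-c[1]); r=np.hypot(*(p0-c)); print('a0 world',a0,'frame',a0+.038,'r',r)
tot=2.13
for n0 in range(0,3):
    P,RR=load()
    print('call',n0)
    for i in range(1,13):
        s=(n0*12+i)/36; s=3*s*s-2*s**3
        a=a0+tot*s; y=-1.33+1.43*s
        q=np.array([c[0]-r*np.sin(a),c[1]+r*np.cos(a),p[2]])
        d,w=rel(q,Rd(y)); print([round(v,1) for v in d],round(w[1],2))
    d=[round(v,1) for v in d]; w=[0,round(w[1],2),0]
    save(P+RR.apply(np.array(d)*10),RR*Rn.from_rotvec(w))
print(load()[0])
E
```

```text
t 4.75 p [603.5577 -66.387  312.7924] err [ 0.0484 -0.0191  0.1174] rot [-0.      0.     -0.0001] F [0.3753 0.0964 0.2958] w 38.1 q [-0.1292  0.3091  1.5824  0.      1.25   -0.3702]
a0 world 0.23360056013540703 frame 0.271600560135407 r 180.53557722825198
call 0
[-0.1, 0.0, 0.0] -0.0
[-0.3, 0.0, 0.0] -0.01
[-0.8, 0.0, -0.0] -0.03
[-1.3, 0.0, -0.0] -0.05
[-2.0, 0.0, -0.1] -0.07
[-2.8, 0.0, -0.2] -0.11
[-3.8, 0.0, -0.4] -0.14
[-4.8, 0.0, -0.6] -0.18
[-5.9, 0.0, -0.9] -0.22
[-7.1, 0.0, -1.4] -0.27
[-8.3, 0.0, -1.9] -0.32
[-9.5, 0.0, -2.6] -0.37
call 1
[-1.4, 0.0, -0.3] -0.05
[-2.9, 0.0, -0.8] -0.11
[-4.3, 0.0, -1.3] -0.17
[-5.7, 0.0, -2.0] -0.23
[-7.0, 0.0, -2.9] -0.28
[-8.3, 0.0, -3.8] -0.34
[-9.5, 0.0, -4.9] -0.4
[-10.6, 0.0, -6.1] -0.46
[-11.6, 0.0, -7.3] -0.52
[-12.4, 0.0, -8.6] -0.58
[-13.1, 0.0, -9.9] -0.64
[-13.7, 0.0, -11.3] -0.69
call 2
[-1.1, 0.0, -0.7] -0.05
[-2.2, 0.0, -1.5] -0.1
[-3.2, 0.0, -2.3] -0.15
[-4.0, 0.0, -3.1] -0.19
[-4.7, 0.0, -3.8] -0.23
[-5.3, 0.0, -4.6] -0.26
[-5.8, 0.0, -5.2] -0.29
[-6.2, 0.0, -5.8] -0.32
[-6.5, 0.0, -6.3] -0.34
[-6.7, 0.0, -6.7] -0.36
[-6.9, 0.0, -6.9] -0.37
[-6.9, 0.0, -6.9] -0.37
[ 518.2122 -370.3431  312.675 ]
```

carry_out(
  delta_pos=[
    [0,0,0],
    [0,0,0],
    [0,0,0],
    [0,0,0],
    [0,0,0],
  ],
  rotation=[
    [0,0,0],
    [0,0,0],
    [0,0,0],
    [0,0,0],
    [0,0,0],
  ],
)

```text
t: 5.17
ee_pos: [603.5, -66.4, 312.7]
orientation: [-1.562, -0.189, 0.189]
ft_force: [-0.2, 0.8, -0.9]
width: 15.6
```

carry_out(
  delta_pos=[
    [-0.1,0,0],
    [-0.3,0,0],
    [-0.8,0,0],
    [-1.3,0,0],
    [-2.0,0,-0.1],
    [-2.8,0,-0.2],
    [-3.8,0,-0.4],
    [-4.8,0,-0.6],
    [-5.9,0,-0.9],
    [-7.1,0,-1.4],
    [-8.3,0,-1.9],
    [-9.5,0,-2.6],
  ],
  rotation=[
    [0,0,0],
    [0,-0.01,0],
    [0,-0.03,0],
    [0,-0.05,0],
    [0,-0.07,0],
    [0,-0.11,0],
    [0,-0.14,0],
    [0,-0.18,0],
    [0,-0.22,0],
    [0,-0.27,0],
    [0,-0.32,0],
    [0,-0.37,0],
  ],
)

```text
t: 6.17
ee_pos: [516.0, -113.5, 312.7]
orientation: [-1.514, -0.481, 0.482]
ft_force: [-1.2, 4.2, 1.0]
width: 15.2
```

Gripped and swinging; forces low.

carry_out(
  delta_pos=[
    [-1.4,0,-0.3],
    [-2.9,0,-0.8],
    [-4.3,0,-1.3],
    [-5.7,0,-2.0],
    [-7.0,0,-2.9],
    [-8.3,0,-3.8],
    [-9.5,0,-4.9],
    [-10.6,0,-6.1],
    [-11.6,0,-7.3],
    [-12.4,0,-8.6],
    [-13.1,0,-9.9],
    [-13.7,0,-11.3],
  ],
  rotation=[
    [0,-0.05,0],
    [0,-0.11,0],
    [0,-0.17,0],
    [0,-0.23,0],
    [0,-0.28,0],
    [0,-0.34,0],
    [0,-0.4,0],
    [0,-0.46,0],
    [0,-0.52,0],
    [0,-0.58,0],
    [0,-0.64,0],
    [0,-0.69,0],
  ],
)

```text
t: 7.17
ee_pos: [469.2, -285.6, 312.8]
orientation: [-1.322, -1.011, 1.011]
ft_force: [2.1, 3.2, 0.3]
width: 15.3
```

carry_out(
  delta_pos=[
    [-1.1,0,-0.7],
    [-2.2,0,-1.5],
    [-3.2,0,-2.3],
    [-4.0,0,-3.1],
    [-4.7,0,-3.8],
    [-5.3,0,-4.6],
    [-5.8,0,-5.2],
    [-6.2,0,-5.8],
    [-6.5,0,-6.3],
    [-6.7,0,-6.7],
    [-6.9,0,-6.9],
    [-6.9,0,-6.9],
  ],
  rotation=[
    [0,-0.05,0],
    [0,-0.1,0],
    [0,-0.15,0],
    [0,-0.19,0],
    [0,-0.23,0],
    [0,-0.26,0],
    [0,-0.29,0],
    [0,-0.32,0],
    [0,-0.34,0],
    [0,-0.36,0],
    [0,-0.37,0],
    [0,-0.37,0],
  ],
)

```text
t: 8.17
ee_pos: [518.7, -370.4, 312.9]
orientation: [-1.161, -1.284, 1.283]
ft_force: [1.1, 1.9, 2.8]
width: 15.4
```

carry_out(
  delta_pos=[
    [0,0,0],
    [0,0,0],
    [0,0,0],
    [0,0,0],
    [0,-2,0],
    [0,-5,0],
    [0,-9,0],
  ],
  rotation=[
    [0,0,0],
    [0,0,0],
    [0,0,0],
    [0,0,0],
    [0,0,0],
    [0,0,0],
    [0,0,0],
  ],
  hand=60,
)

```text
t: 8.75
ee_pos: [516.9, -369.6, 400.6]
orientation: [-1.154, -1.281, 1.282]
ft_force: [1.0, 0.0, 0.4]
width: 58.6
```

```bash
python3 base.py '[0,-9,0]' '[0,0,0]'
python3 - <<'E'
from pl import *
snap('wrist','w3.png');snap('scene','s3.png')
plan(([420,-60,402],Rd(0)),([420,200,402],Rd(-.096)))
E
```

```text
t 8.75 p [ 516.944  -369.5505  400.6133] err [-1.2682  0.7925 -2.0617] rot [ 0.0047  0.0003 -0.004 ] F [1.0187 0.045  0.401 ] w 58.6 q [-0.6393  0.3003  1.4012 -0.0002  1.4463 -2.3101]
dp [31.86, 0.07, 6.66] rot [0.0, 0.1, 0.0] rows>= 7.8
dp [57.73, 0.07, 4.06] rot [0.0, 0.196, 0.0] rows>= 6.2
```

View pics/w3.png

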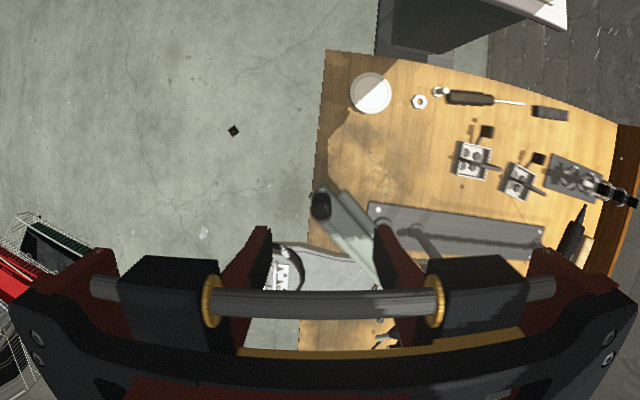

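View pics/s3.png

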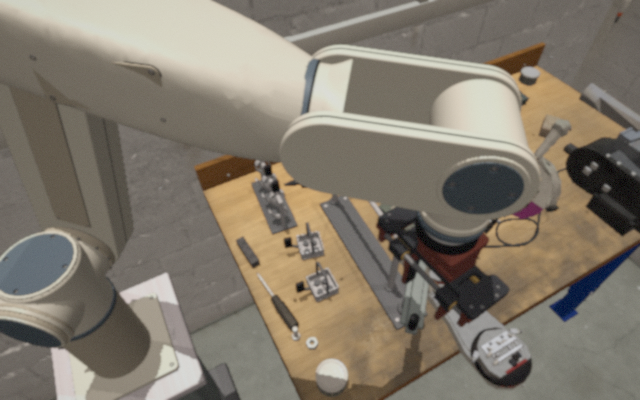

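Run:
```python
from pl import *
a=np.arctan2(0.304,0.9527)
# restore cmd (plan overwrote): cmd before = 518.21,-370.34,402.675 yaw .1
save([518.2122,-370.3431,402.675],Rd(.1)); 
st(); print(rel([430,170,402],Rd(-.096)),rel([430,170,330],Rd(-.096)))
```

```text
t 8.85 p [ 520.2098 -371.9653  409.8436] err [ 1.9976 -1.6222  7.1686] rot [-0.0081 -0.0001  0.0077] F [ 1.6938 -0.5377  0.8467] w 65.5 q [-0.6393  0.2936  1.3908 -0.0002  1.446  -2.3101]
([54.65, 0.07, 3.38], [0.0, 0.196, 0.0]) ([54.65, 7.27, 3.38], [0.0, 0.196, 0.0])
```

carry_out(
  delta_pos=[
    [2,0,0],
    [6,0,0],
    [10,0,0.5],
    [14,0,1],
    [18,0,1.2],
    [22,0,1.5],
    [26,0,2],
    [30,0,2.2],
    [34,0,2.5],
    [38,0,3],
    [42,1,3.2],
    [46,2,3.4],
  ],
  rotation=[
    [0,0,0],
    [0,0.02,0],
    [0,0.04,0],
    [0,0.06,0],
    [0,0.08,0],
    [0,0.1,0],
    [0,0.12,0],
    [0,0.14,0],
    [0,0.16,0],
    [0,0.18,0],
    [0,0.19,0],
    [0,0.196,0],
  ],
  hand=130,
)

```text
t: 9.85
ee_pos: [437.7, 85.6, 382.7]
orientation: [-1.255, -1.139, 1.136]
ft_force: [2.1, -0.4, 0.7]
width: 43.1
```

```bash
python3 base.py '[46,2,3.4]' '[0,0.196,0]'
python3 - <<'E'
from pl import *
print(rel([430,170,330],Rd(-.096)))
E
```

```text
t 9.85 p [437.6671  85.551  382.7334] err [-0.7916  1.5865  0.0584] rot [-0.0018  0.0008 -0.0004] F [ 2.1104 -0.3874  0.7089] w 43.1 q [ 0.1664 -0.0186  1.8128 -0.0001  1.3455 -1.3075]
([8.48, 5.27, 1.67], [0.0, 0.0, 0.0])
```

carry_out(
  delta_pos=[
    [2.5,1.5,0.5],
    [5,3,1],
    [7,4.5,1.4],
    [8.2,5.2,1.7],
    [8.5,5.3,1.7],
    [8.5,5.3,1.7],
    [8.5,5.3,1.7],
    [8.5,5.3,1.7],
  ],
  rotation=[
    [0,0,0],
    [0,0,0],
    [0,0,0],
    [0,0,0],
    [0,0,0],
    [0,0,0],
    [0,0,0],
    [0,0,0],
  ],
)

```text
t: 10.52
ee_pos: [430.1, 169.5, 330.3]
orientation: [-1.254, -1.139, 1.137]
ft_force: [1.0, 0.8, -0.7]
width: 43.2
```

```bash
python3 base.py '[8.5,5.3,1.7]' '[0,0,0]'
python3 - <<'E'
from pl import *
snap('wrist','w4.png')
E
```

```text
t 10.52 p [430.0727 169.5132 330.312 ] err [ 0.3882 -0.6894  0.637 ] rot [-0.0011  0.0006 -0.0002] F [ 1.0265  0.8167 -0.6864] w 43.2 q [ 0.3499  0.0541  1.8566 -0.0003  1.2298 -1.1242]
```

View pics/w4.png

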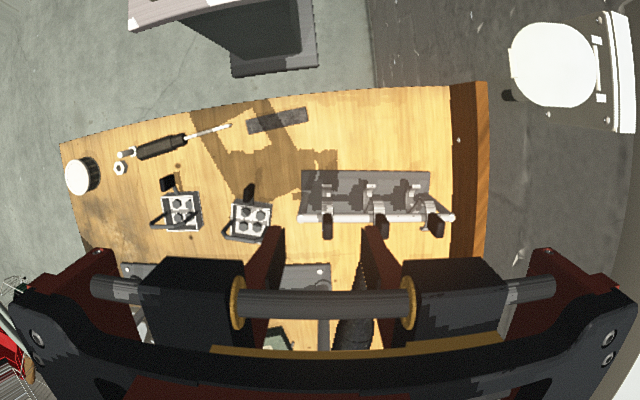

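Run:
```python
import cv2
a=cv2.imread('pics/w4.png')
cv2.imwrite('pics/w4a.png',cv2.resize(a[160:250,290:460],None,fx=4.7,fy=4.7,interpolation=cv2.INTER_CUBIC))
```

```text
(no output)
```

View pics/w4a.png

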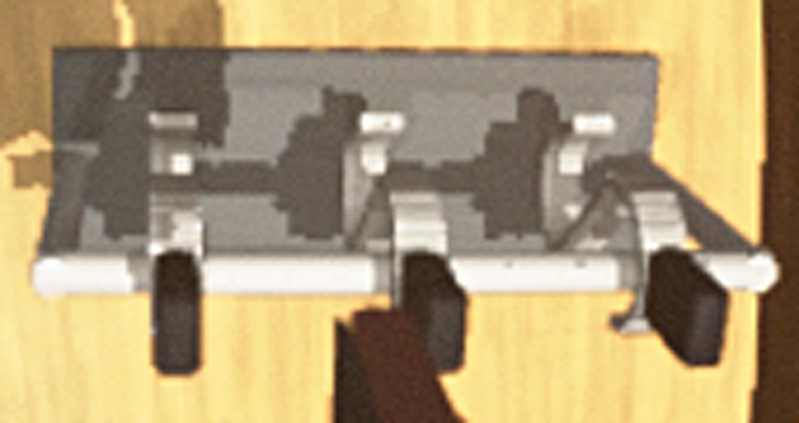

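Run:
```python
from pl import *
np.set_printoptions(precision=1,suppress=True)
P=lambda X,Y,z: plane('wrist',290+X/4.7,160+Y/4.7,z)
for q in [(178,340),(156,372),(200,372)]: print(P(*q,168.2))
print('rail ends',P(46,272,120),P(762,270,120))
for q in [(443,335),(700,330)]: print(P(*q,168.2))
```

```text
[491.  170.3 168.2]
[498.9 164.2 168.2]
[499.9 174.9 168.2]
rail ends [487.4 135.3 120. ] [508.6 339.9 120. ]
[496.6 234.9 168.2]
[503.3 302.2 168.2]
```

Run:
```python
from pl import *
print(rel([490,169.7,230],Rd(-.1)),rel([490,169.7,137],Rd(-.1)))
```

```text
([0.53, 9.97, -6.01], [0.0, 0.004, 0.0]) ([0.53, 19.27, -6.01], [0.0, 0.004, 0.0])
```

carry_out(
  delta_pos=[
    [0.2,2,-2],
    [0.4,5,-4],
    [0.5,8,-5.5],
    [0.5,11,-6],
    [0.5,13.5,-6],
    [0.5,15.5,-6],
    [0.5,17,-6],
    [0.5,18.3,-6],
    [0.5,19,-6],
    [0.5,19.3,-6],
    [0.5,19.3,-6],
    [0.5,19.3,-6],
  ],
  rotation=[
    [0,0,0],
    [0,0,0],
    [0,0.004,0],
    [0,0.004,0],
    [0,0.004,0],
    [0,0.004,0],
    [0,0.004,0],
    [0,0.004,0],
    [0,0.004,0],
    [0,0.004,0],
    [0,0.004,0],
    [0,0.004,0],
  ],
)

```text
t: 11.57
ee_pos: [490.4, 169.3, 137.4]
orientation: [-1.255, -1.136, 1.134]
ft_force: [0.2, -0.7, -0.4]
width: 43.1
```

```bash
python3 base.py '[0.5,19.3,-6]' '[0,0.004,0]'
python3 - <<'E'
from pl import *
snap('wrist','w5.png')
E
```

```text
t 11.57 p [490.4268 169.2898 137.4243] err [ 0.5394 -0.1386  0.7493] rot [-0.0011  0.0002 -0.0005] F [ 0.1838 -0.7457 -0.4216] w 43.1 q [ 0.3095  0.3911  1.9253 -0.      0.824  -1.1611]
```

View pics/w5.png

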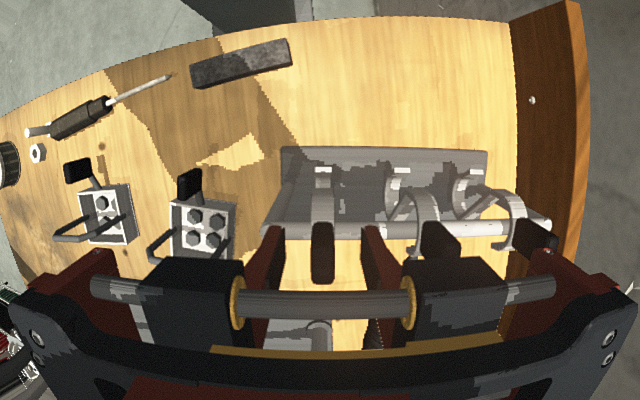

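carry_out(
  delta_pos=[
    [0,0,0],
    [0,0,0],
    [0,0,0],
    [0,0,0],
    [0,0,0],
    [0,0,0],
    [0,0,0],
    [0,0,0],
    [0,0,0],
  ],
  rotation=[
    [0,0,0],
    [0,0,0],
    [0,0,0],
    [0,0,0],
    [0,0,0],
    [0,0,0],
    [0,0,0],
    [0,0,0],
    [0,0,0],
  ],
  hand=255,
)

```text
t: 12.37
ee_pos: [489.9, 169.5, 136.8]
orientation: [-1.255, -1.136, 1.135]
ft_force: [-0.2, 1.1, 2.7]
width: 11.5
```

carry_out(
  delta_pos=[
    [0,-0.5,0],
    [0,-1.2,0],
    [0,-2,0],
    [0,-2.7,0],
    [0,-3,0],
    [0,-3,0],
    [0,-3,0],
    [0,-3,0.5],
    [0,-3,1.2],
    [0,-3,2.2],
    [0,-3,3.5],
    [0,-3,5],
  ],
  rotation=[
    [0,0,0],
    [0,0,0],
    [0,0,0],
    [0,0,0],
    [0,0,0],
    [0,0,0],
    [0,0,0],
    [0,0,0],
    [0,0,0],
    [0,0,0],
    [0,0,0],
    [0,0,0],
  ],
)

```text
t: 13.37
ee_pos: [438.5, 174.3, 166.4]
orientation: [-1.254, -1.135, 1.136]
ft_force: [-0.2, 0.3, -1.2]
width: 11.8
```

```bash
python3 base.py '[0,-3,5]' '[0,0,0]'
python3 - <<'E'
from pl import *
snap('wrist','w6.png'); snap('side','d6.png')
E
```

```text
t 13.37 p [438.511  174.331  166.3771] err [-1.6262 -0.0891 -0.2979] rot [ 0.0007 -0.      0.0003] F [-0.1658  0.2961 -1.1993] w 11.8 q [ 0.3531  0.2833  2.0045  0.0001  0.8546 -1.1177]
```

View pics/w6.png

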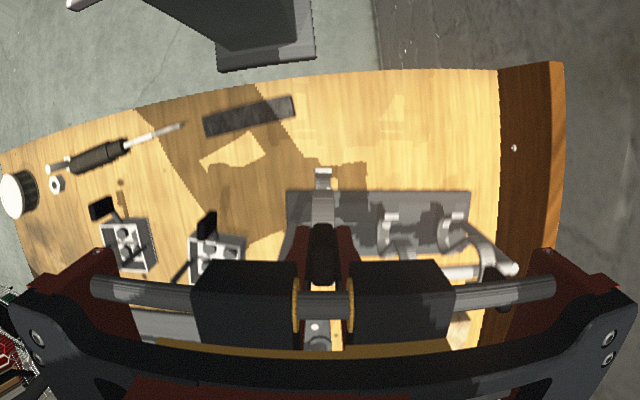

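View pics/d6.png

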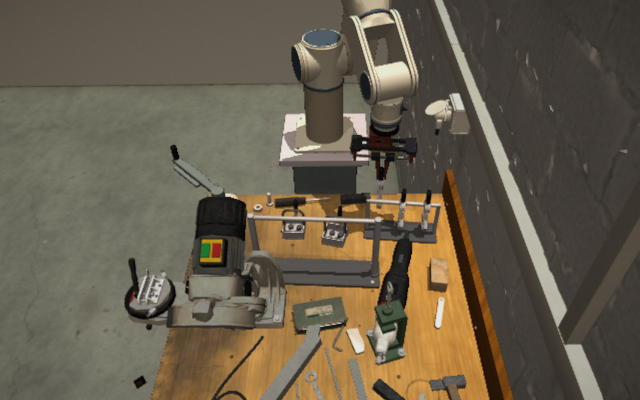

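Run:
```python
from pl import *
for q in ([440,174,262],[575,41,262],[655.5,38,262]): print(rel(q,Rd(-.038)))
```

```text
([-0.04, -9.53, 0.01], [0.0, -0.062, 0.0])
([-11.93, -9.53, -14.75], [0.0, -0.062, 0.0])
([-11.42, -9.53, -22.79], [0.0, -0.062, 0.0])
```

carry_out(
  delta_pos=[
    [0,-1.5,0],
    [0,-4,0],
    [0,-6.5,0],
    [-0.5,-8.5,-0.5],
    [-2,-9.5,-2.5],
    [-4,-9.5,-5],
    [-6,-9.5,-7.5],
    [-8,-9.5,-10],
    [-10,-9.5,-12],
    [-11.4,-9.5,-13.8],
    [-11.9,-9.5,-14.7],
    [-11.9,-9.5,-14.7],
  ],
  rotation=[
    [0,0,0],
    [0,0,0],
    [0,0,0],
    [0,-0.01,0],
    [0,-0.02,0],
    [0,-0.03,0],
    [0,-0.04,0],
    [0,-0.05,0],
    [0,-0.06,0],
    [0,-0.062,0],
    [0,-0.062,0],
    [0,-0.062,0],
  ],
)

```text
t: 14.47
ee_pos: [575.8, 40.2, 261.5]
orientation: [-1.228, -1.18, 1.18]
ft_force: [-0.8, 0.9, -1.2]
width: 11.9
```

carry_out(
  delta_pos=[
    [0,0,0],
    [0,0,0],
    [0,0,0],
  ],
  rotation=[
    [0,0,0],
    [0,0,0],
    [0,0,0],
  ],
)

```text
t: 14.72
ee_pos: [573.5, 42.4, 261.7]
orientation: [-1.226, -1.182, 1.182]
ft_force: [-0.1, -0.5, -0.9]
width: 11.8
```

```bash
python3 base.py '[-11.9,-9.5,-14.7]' '[0,-0.062,0]'
python3 - <<'E'
from pl import *
snap('wrist','w7.png'); snap('side','d7.png'); snap('scene','s7.png')
a=cv2.imread('pics/d7.png')[130:310,220:440];b=cv2.imread('pics/s7.png')[130:330,270:490]
cv2.imwrite('pics/ds7.png',np.hstack([cv2.resize(a,(400,330)),cv2.resize(b,(400,330))]))
E
```

```text
t 14.72 p [573.5283  42.3573 261.6611] err [-0.9944  1.0182 -0.0139] rot [ 0.0006 -0.0014 -0.0001] F [-0.1197 -0.4751 -0.8694] w 11.8 q [ 0.0529  0.3071  1.7066  0.0002  1.1284 -1.4814]
```

View pics/w7.png

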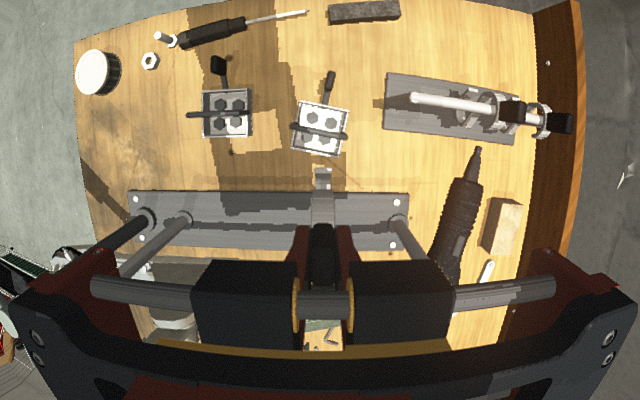

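View pics/ds7.png

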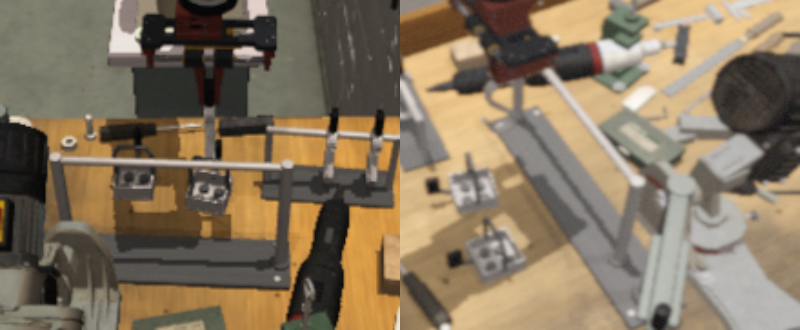

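carry_out(
  delta_pos=[
    [0,0,-1],
    [0,0,-2.5],
    [0,0,-4],
    [0,0,-5.5],
    [0,0,-6.7],
    [0,0,-7.6],
    [0,0,-8.1],
    [0,0,-8.1],
    [0,0,-8.1],
    [0,0,-8.1],
  ],
  rotation=[
    [0,0,0],
    [0,0,0],
    [0,0,0],
    [0,0,0],
    [0,0,0],
    [0,0,0],
    [0,0,0],
    [0,0,0],
    [0,0,0],
    [0,0,0],
  ],
)

```text
t: 15.7
ee_pos: [654.9, 38.3, 261.6]
orientation: [-1.226, -1.181, 1.182]
ft_force: [-0.7, -0.8, -0.4]
width: 11.9
```

```bash
python3 base.py '[0,0,-8.1]' '[0,0,0]'
python3 - <<'E'
from pl import *
snap('wrist','w8.png'); snap('side','d8.png'); snap('scene','s8.png')
a=cv2.imread('pics/d8.png')[130:310,220:440];b=cv2.imread('pics/s8.png')[130:330,270:490]
cv2.imwrite('pics/ds8.png',np.hstack([cv2.resize(a,(400,330)),cv2.resize(b,(400,330))]))
E
```

```text
t 15.7 p [654.8529  38.3217 261.5732] err [-0.6112  0.0599 -0.1018] rot [ 0.0006 -0.0003  0.    ] F [-0.6611 -0.8272 -0.3515] w 11.9 q [ 0.0403  0.4307  1.5225  0.      1.189  -1.4928]
```

View pics/w8.png

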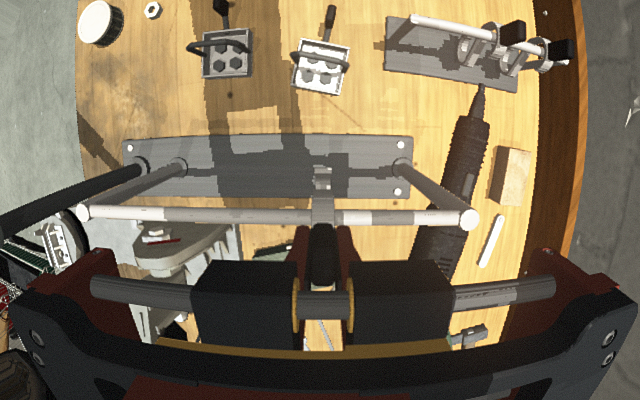

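View pics/ds8.png

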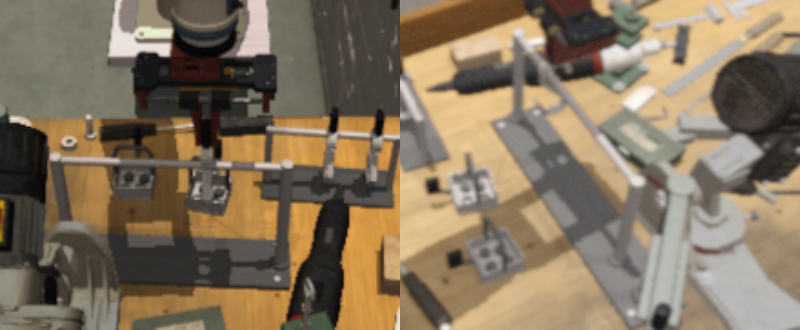

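Run:
```python
from pl import *
np.set_printoptions(precision=1,suppress=True)
a,b=plane('wrist',84,213,223),plane('wrist',469,219.5,223); print(a,b,a+(b-a)*(38.3-a[1])/(b[1]-a[1]))
print(plane('wrist',259,214.5,215),plane('wrist',385,218,215))
```

```text
[ 645.6 -168.9  223. ] [660.7 149.1 223. ] [655.5  38.3 223. ]
[652.6  -7.2 215. ] [658.8  84.5 215. ]
```

carry_out(
  delta_pos=[
    [0,0.5,0],
    [0,1,0],
    [0,1.5,0],
    [0,2,0],
    [0,2.4,0],
    [0,2.7,0],
    [0,2.9,0],
    [0,2.9,0],
    [0,2.9,0],
  ],
  rotation=[
    [0,0,0],
    [0,0,0],
    [0,0,0],
    [0,0,0],
    [0,0,0],
    [0,0,0],
    [0,0,0],
    [0,0,0],
    [0,0,0],
  ],
)

```text
t: 16.6
ee_pos: [655.5, 38.3, 232.7]
orientation: [-1.227, -1.181, 1.181]
ft_force: [-0.5, 0.0, -0.7]
width: 12.1
```

```bash
python3 base.py '[0,2.9,0]' '[0,0,0]'
python3 - <<'E'
from pl import *
snap('wrist','w9.png')
E
```

```text
t 16.6 p [655.4798  38.2766 232.6745] err [ 0.0157  0.0148 -0.0005] rot [-0.0001 -0.0002 -0.    ] F [-0.4737  0.0051 -0.7136] w 12.1 q [ 0.0402  0.4591  1.5472  0.      1.1352 -1.4928]
```

View pics/w9.png

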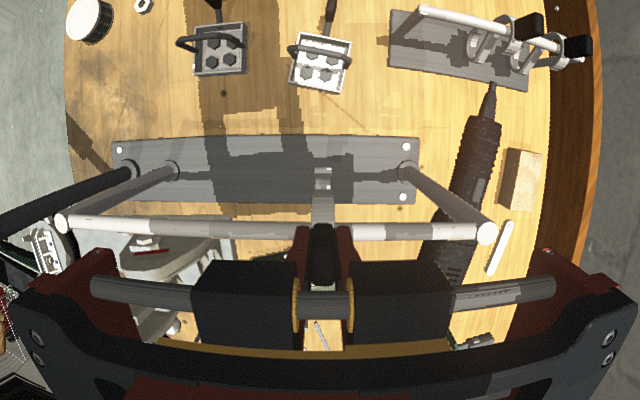

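carry_out(
  delta_pos=[
    [0,0.1,0],
    [0,0.2,0],
    [0,0.2,0],
    [0,0.2,0],
  ],
  rotation=[
    [0,0,0],
    [0,0,0],
    [0,0,0],
    [0,0,0],
  ],
)

```text
t: 16.98
ee_pos: [655.7, 38.3, 231.9]
orientation: [-1.228, -1.182, 1.181]
ft_force: [-1.9, 0.5, 4.8]
width: 11.8
```

carry_out(
  delta_pos=[
    [0,0,0],
    [0,0,0],
    [0,0,0],
    [0,0,0],
    [0,0,0],
    [0,0,0],
    [0,-1,0],
    [0,-2.5,0],
    [0,-4.5,0],
    [0,-6.5,0],
    [0,-8,0],
    [0,-8.5,0],
  ],
  rotation=[
    [0,0,0],
    [0,0,0],
    [0,0,0],
    [0,0,0],
    [0,0,0],
    [0,0,0],
    [0,0,0],
    [0,0,0],
    [0,0,0],
    [0,0,0],
    [0,0,0],
    [0,0,0],
  ],
  hand=130,
)

```text
t: 17.98
ee_pos: [656.7, 38.3, 319.4]
orientation: [-1.23, -1.185, 1.179]
ft_force: [-0.4, -0.9, -0.1]
width: 43.0
```

```bash
python3 base.py '[0,0.2,0]' '[0,0,0]'; python3 base.py '[0,-8.5,0]' '[0,0,0]'
python3 - <<'E'
from pl import *
print(rel([560,150,330],Rd(-.1)),rel([496.7,236,210],Rd(-.1)))
snap('wrist','w10.png'); snap('side','d10.png'); 
a=cv2.imread('pics/d10.png')[130:310,220:440]
cv2.imwrite('pics/ds10.png',cv2.resize(a,(660,540)))
E
```

```text
t 17.98 p [656.6828  38.3292 319.4187] err [ 1.2186  0.0674 88.7437] rot [-0.0049 -0.0002 -0.0004] F [-0.4428 -0.8929 -0.1148] w 43.0 q [ 0.0402  0.3827  1.4618 -0.      1.2921 -1.4928]
t 17.98 p [656.6828  38.3292 319.4187] err [1.2186 0.0674 3.7437] rot [-0.0049 -0.0002 -0.0004] F [-0.4428 -0.8929 -0.1148] w 43.0 q [ 0.0402  0.3827  1.4618 -0.      1.2921 -1.4928]
([10.8, -1.43, 9.96], [0.0, 0.062, 0.0]) ([19.16, 10.57, 16.62], [0.0, 0.062, 0.0])
```

View pics/w10.png

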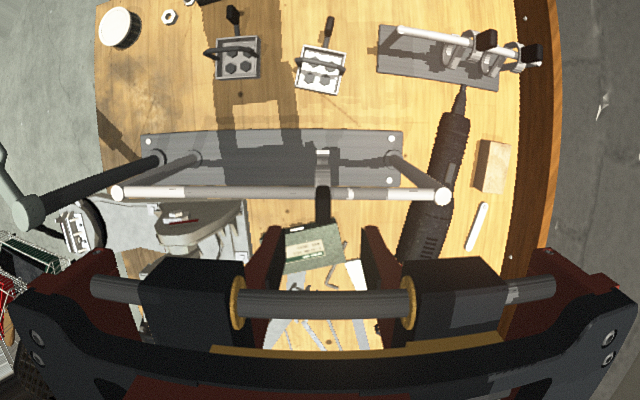

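View pics/ds10.png

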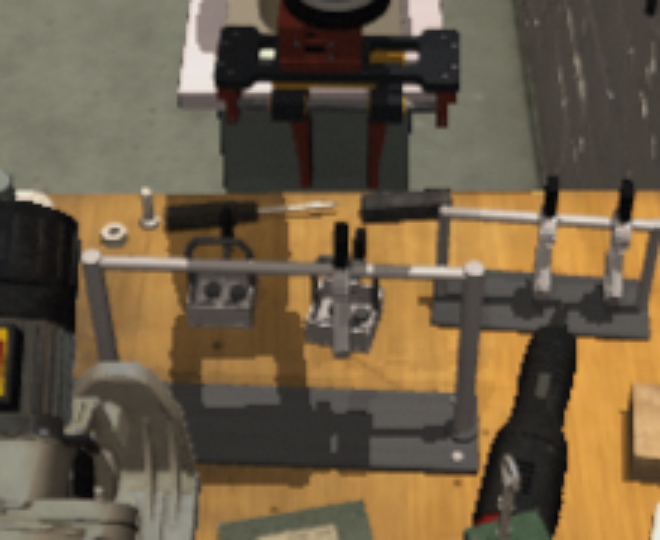

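carry_out(
  delta_pos=[
    [1,-0.5,1],
    [3,-0.5,3],
    [5.5,-0.5,5.5],
    [8,0,8],
    [10.5,0.5,10],
    [13,2,12],
    [15.5,4,14],
    [17.5,6,15.6],
    [18.8,8,16.4],
    [19.2,9.5,16.6],
    [19.2,10.5,16.6],
    [19.2,10.5,16.6],
  ],
  rotation=[
    [0,0,0],
    [0,0.01,0],
    [0,0.02,0],
    [0,0.03,0],
    [0,0.04,0],
    [0,0.05,0],
    [0,0.062,0],
    [0,0.062,0],
    [0,0.062,0],
    [0,0.062,0],
    [0,0.062,0],
    [0,0.062,0],
  ],
)

```text
t: 19.08
ee_pos: [494.4, 236.1, 208.1]
orientation: [-1.253, -1.132, 1.14]
ft_force: [-0.4, 0.0, 1.1]
width: 42.7
```

```bash
python3 base.py '[19.2,10.5,16.6]' '[0,0.062,0]'
python3 - <<'E'
from pl import *
snap('wrist','w11.png')
E
```

```text
t 19.08 p [494.4036 236.0625 208.0529] err [-2.4747 -0.3672 -2.6221] rot [ 0.0046 -0.0014  0.0027] F [-0.4167  0.043   1.0566] w 42.7 q [ 0.4238  0.3314  1.8101 -0.0001  1.0054 -1.0484]
```

View pics/w11.png

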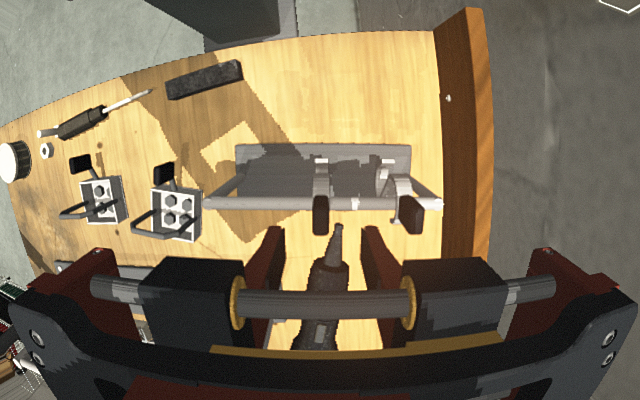

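Run:
```python
from pl import *
np.set_printoptions(precision=1,suppress=True)
print(plane('wrist',320.5,221,168.2),plane('wrist',320.5,234,168.2)); st()
```

```text
[497.5 235.1 168.2] [507.4 234.1 168.2]
t 19.13 p [495.6 236.1 209.5] err [-1.3 -0.4 -1.2] rot [ 0. -0.  0.] F [-0.3  0.6  0.2] w 43.4 q [ 0.4  0.3  1.8 -0.   1.  -1. ]
```

carry_out(
  delta_pos=[
    [0,1.5,0],
    [-0.1,3.5,0],
    [-0.1,5.2,0],
    [-0.1,6.5,0],
    [-0.1,7.2,0],
    [-0.1,7.4,0],
    [-0.1,7.4,0],
    [-0.1,7.4,0],
  ],
  rotation=[
    [0,0,0],
    [0,0,0],
    [0,0,0],
    [0,0,0],
    [0,0,0],
    [0,0,0],
    [0,0,0],
    [0,0,0],
  ],
)

```text
t: 19.8
ee_pos: [497.4, 235.5, 137.6]
orientation: [-1.255, -1.136, 1.134]
ft_force: [0.6, -0.8, 0.0]
width: 42.7
```

carry_out(
  delta_pos=[
    [0,0,0],
    [0,0,0],
    [0,0,0],
    [0,0,0],
    [0,0,0],
    [0,0,0],
    [0,0,0],
    [0,0,0],
  ],
  rotation=[
    [0,0,0],
    [0,0,0],
    [0,0,0],
    [0,0,0],
    [0,0,0],
    [0,0,0],
    [0,0,0],
    [0,0,0],
  ],
  hand=255,
)

```text
t: 20.47
ee_pos: [496.7, 235.4, 136.8]
orientation: [-1.255, -1.135, 1.135]
ft_force: [-0.1, -0.8, 2.2]
width: 11.7
```

carry_out(
  delta_pos=[
    [0,-0.5,0],
    [0,-1.2,0],
    [0,-2,0],
    [0,-2.7,0],
    [0,-3,0],
    [0,-3,0],
    [0,-3,0],
    [0,-3,0.5],
    [0,-3,1.2],
    [0,-3,2.2],
    [0,-3,3.5],
    [0,-3,5],
  ],
  rotation=[
    [0,0,0],
    [0,0,0],
    [0,0,0],
    [0,0,0],
    [0,0,0],
    [0,0,0],
    [0,0,0],
    [0,0,0],
    [0,0,0],
    [0,0,0],
    [0,0,0],
    [0,0,0],
  ],
)

```text
t: 21.47
ee_pos: [445.4, 240.3, 166.4]
orientation: [-1.255, -1.135, 1.136]
ft_force: [0.3, 0.7, 0.1]
width: 12.2
```

```bash
python3 base.py '[-0.1,7.4,0]' '[0,0,0]';python3 base.py '[0,-3,5]' '[0,0,0]'
python3 - <<'E'
from pl import *
for q in ([445,240,261.7],[575,-59,261.7],[651.7,-62,261.7]): print(rel(q,Rd(-.038)))
snap('wrist','w12.png')
E
```

```text
t 21.47 p [445.4152 240.3135 166.3701] err [-51.3633   4.8788  29.6951] rot [ 0.0007 -0.      0.0003] F [0.326  0.7135 0.0583] w 12.2 q [ 0.4712  0.3298  1.9332  0.0001  0.8793 -0.9997]
t 21.47 p [445.4152 240.3135 166.3701] err [-1.6131 -0.1129 -0.3049] rot [ 0.0007 -0.      0.0003] F [0.326  0.7135 0.0583] w 12.2 q [ 0.4712  0.3298  1.9332  0.0001  0.8793 -0.9997]
([-0.06, -9.5, 0.2], [0.0, -0.062, 0.0])
([-28.52, -9.5, -15.72], [0.0, -0.062, 0.0])
([-28.05, -9.5, -23.38], [0.0, -0.062, 0.0])
```

View pics/w12.png

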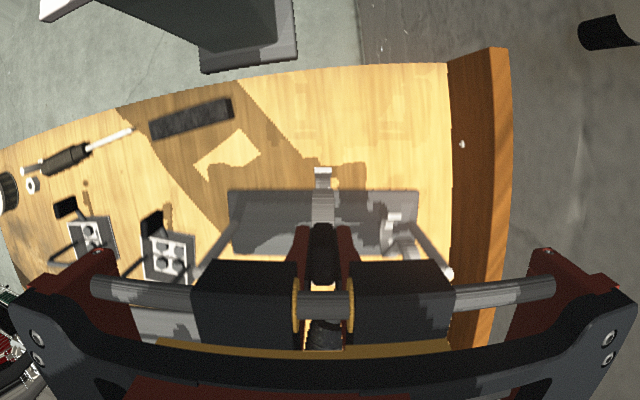

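carry_out(
  delta_pos=[
    [0,-2,0],
    [0,-5,0],
    [-0.5,-8,0],
    [-2.5,-9.5,-0.5],
    [-5.5,-9.5,-2],
    [-9,-9.5,-4],
    [-12.5,-9.5,-6],
    [-16,-9.5,-8],
    [-19,-9.5,-10],
    [-22,-9.5,-12],
    [-24.5,-9.5,-13.5],
    [-26.5,-9.5,-14.7],
  ],
  rotation=[
    [0,0,0],
    [0,0,0],
    [0,0,0],
    [0,-0.01,0],
    [0,-0.02,0],
    [0,-0.03,0],
    [0,-0.04,0],
    [0,-0.05,0],
    [0,-0.06,0],
    [0,-0.062,0],
    [0,-0.062,0],
    [0,-0.062,0],
  ],
)

```text
t: 22.52
ee_pos: [566.9, -39.9, 261.5]
orientation: [-1.227, -1.18, 1.181]
ft_force: [-0.0, -0.0, -0.9]
width: 12.3
```

```bash
python3 base.py '[-26.5,-9.5,-14.7]' '[0,-0.062,0]'
python3 - <<'E'
from pl import *
for q in ([575,-59,261.7],[651.7,-62,261.7]): print(rel(q,Rd(-.038)))
E
```

```text
t 22.52 p [566.9078 -39.8503 261.4716] err [ 0.0698 -1.9251 -0.2034] rot [0.0002 0.0008 0.0002] F [-0.0017 -0.0117 -0.8635] w 12.3 q [-0.091   0.2968  1.7217 -0.0002  1.1233 -1.6229]
([-2.07, 0.0, -0.9], [0.0, 0.0, 0.0])
([-2.08, 0.0, -8.57], [0.0, 0.0, 0.0])
```

carry_out(
  delta_pos=[
    [-1,0,-0.5],
    [-1.8,0,-1],
    [-2.1,0,-2],
    [-2.1,0,-3.3],
    [-2.1,0,-4.8],
    [-2.1,0,-6.2],
    [-2.1,0,-7.4],
    [-2.1,0,-8.2],
    [-2.1,0,-8.5],
    [-2.1,0,-8.5],
    [-2.1,0,-8.5],
    [-2.1,0,-8.5],
  ],
  rotation=[
    [0,0,0],
    [0,0,0],
    [0,0,0],
    [0,0,0],
    [0,0,0],
    [0,0,0],
    [0,0,0],
    [0,0,0],
    [0,0,0],
    [0,0,0],
    [0,0,0],
    [0,0,0],
  ],
)

```text
t: 23.52
ee_pos: [650.3, -61.8, 261.6]
orientation: [-1.226, -1.181, 1.182]
ft_force: [-0.1, -0.1, -0.8]
width: 11.7
```

carry_out(
  delta_pos=[
    [0,0.5,0],
    [0,1,0],
    [0,1.5,0],
    [0,2,0],
    [0,2.4,0],
    [0,2.7,0],
    [0,2.9,0],
    [0,3.1,0],
    [0,3.1,0],
    [0,3.1,0],
  ],
  rotation=[
    [0,0,0],
    [0,0,0],
    [0,0,0],
    [0,0,0],
    [0,0,0],
    [0,0,0],
    [0,0,0],
    [0,0,0],
    [0,0,0],
    [0,0,0],
  ],
)

```text
t: 24.35
ee_pos: [650.9, -62.2, 231.8]
orientation: [-1.227, -1.181, 1.181]
ft_force: [-3.5, 0.2, 5.9]
width: 11.8
```

carry_out(
  delta_pos=[
    [0,0,0],
    [0,0,0],
    [0,0,0],
    [0,0,0],
    [0,0,0],
    [0,0,0],
    [0,-1,0],
    [0,-2.5,0],
    [0,-4.5,0],
    [0,-6.5,0],
    [0,-8,0],
    [0,-8.5,0],
  ],
  rotation=[
    [0,0,0],
    [0,0,0],
    [0,0,0],
    [0,0,0],
    [0,0,0],
    [0,0,0],
    [0,0,0],
    [0,0,0],
    [0,0,0],
    [0,0,0],
    [0,0,0],
    [0,0,0],
  ],
  hand=130,
)

```text
t: 25.35
ee_pos: [652.2, -62.3, 319.4]
orientation: [-1.231, -1.185, 1.179]
ft_force: [0.5, 0.1, 0.2]
width: 43.2
```

```bash
python3 base.py '[-2.1,0,-8.5]' '[0,0,0]'>/dev/null; python3 base.py '[0,3.1,0]' '[0,0,0]'>/dev/null; python3 base.py '[0,-8.5,0]' '[0,0,0]'
python3 - <<'E'
from pl import *
print(rel([430,10,300],Rd(-.25)))
snap('wrist','w13.png'); snap('side','d13.png'); 
a=cv2.imread('pics/d13.png')[130:310,220:440]
cv2.imwrite('pics/ds13.png',cv2.resize(a,(660,540)))
E
```

```text
t 25.35 p [652.236  -62.2642 319.4143] err [ 1.2572 -0.1249  3.7393] rot [-0.0049 -0.0002  0.0004] F [0.4806 0.1494 0.2025] w 43.2 q [-0.1133  0.3785  1.468   0.      1.2901 -1.6464]
([6.37, 1.57, 22.36], [0.0, 0.212, 0.0])
```

View pics/w13.png

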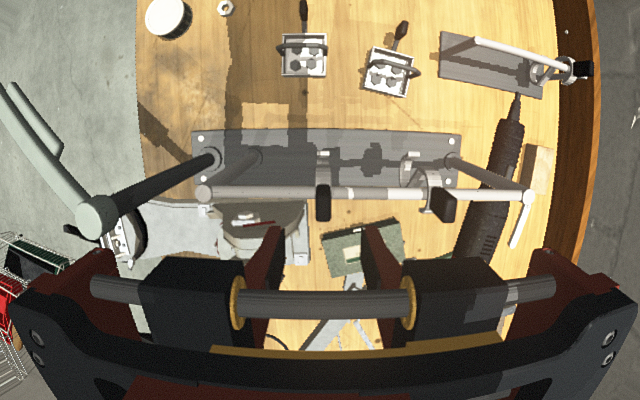

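View pics/ds13.png

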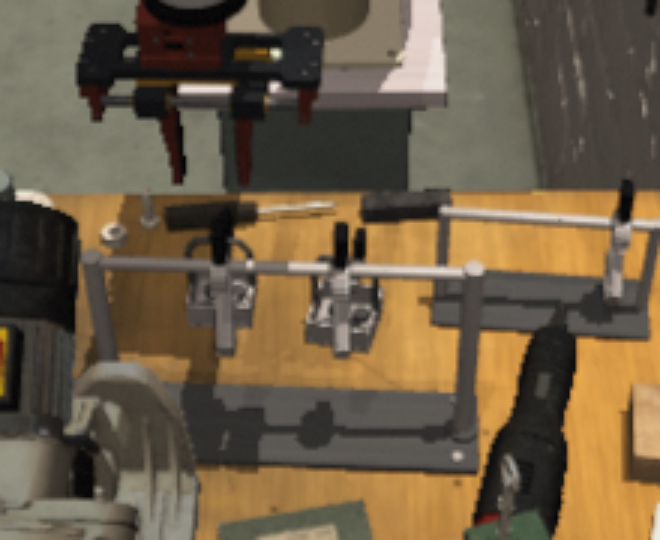

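Run:
```python
from pl import *
R=Rd(-.24,.25); print(R.as_matrix())
g=np.array([463.3,54.3,56.]); ty=R.as_matrix()[:,1]; T=g+19*ty; print('T',T)
print(rel([500,0,316],Rd(-.1)),rel(T+[0,0,160],R),rel(T-170*ty,R))
```

```text
[[ 0.2377  0.2403 -0.9411]
 [ 0.9713 -0.0588  0.2303]
 [ 0.     -0.9689 -0.2474]]
T [467.8659  53.1826  37.5907]
([5.64, -0.03, 15.32], [0.0, 0.062, 0.0]) ([10.83, 11.81, 18.74], [-0.249, 0.201, 0.025]) ([11.67, 11.34, 22.86], [-0.249, 0.201, 0.025])
```

carry_out(
  delta_pos=[
    [0,0,2],
    [1,0,5],
    [2,0,8.5],
    [4,0.5,12],
    [6,2,15],
    [8,4,18],
    [10,6,20.5],
    [11,8,22],
    [11.5,10,22.7],
    [11.7,11,22.9],
    [11.7,11.3,22.9],
    [11.7,11.3,22.9],
  ],
  rotation=[
    [0,0,0],
    [-0.025,0.02,0.002],
    [-0.05,0.04,0.005],
    [-0.075,0.06,0.007],
    [-0.1,0.08,0.01],
    [-0.125,0.1,0.012],
    [-0.15,0.12,0.015],
    [-0.18,0.15,0.018],
    [-0.21,0.17,0.02],
    [-0.249,0.2,0.025],
    [-0.249,0.2,0.025],
    [-0.249,0.2,0.025],
  ],
)

```text
t: 26.45
ee_pos: [425.2, 63.5, 201.5]
orientation: [-1.51, -1.188, 0.928]
ft_force: [0.9, -1.1, -0.0]
width: 43.3
```

carry_out(
  delta_pos=[
    [0,0,0],
    [0,0,0],
    [0,0,0],
  ],
  rotation=[
    [0,0,0],
    [0,0,0],
    [0,0,0],
  ],
)

```text
t: 26.7
ee_pos: [427.7, 63.2, 203.4]
orientation: [-1.514, -1.19, 0.922]
ft_force: [0.2, 0.2, -0.5]
width: 43.2
```

```bash
python3 base.py '[11.7,11.3,22.9]' '[-0.249,0.2,0.025]'
python3 - <<'E'
from pl import *
snap('wrist','w14.png')
a=cv2.imread('pics/w14.png'); cv2.imwrite('pics/w14z.png',cv2.resize(a[140:270,200:420],None,fx=3.6,fy=3.6,interpolation=cv2.INTER_CUBIC))
E
```

```text
t 26.7 p [427.7044  63.2189 203.4355] err [ 1.1153 -0.2573  0.7605] rot [-0.001   0.0004 -0.0005] F [ 0.1991  0.2144 -0.4992] w 43.2 q [ 0.1933  0.071   2.1968 -0.1714  0.6521 -1.0133]
```

View pics/w14.png

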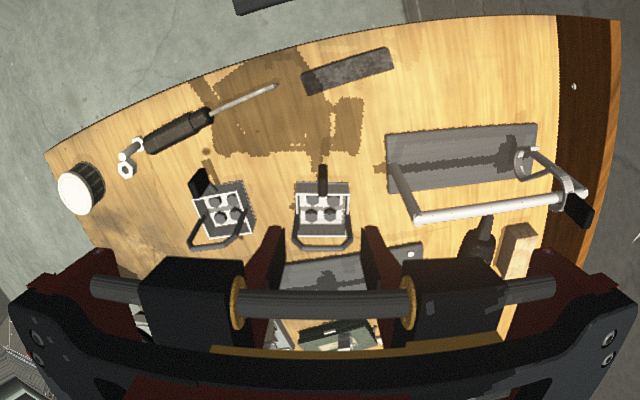

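View pics/w14z.png

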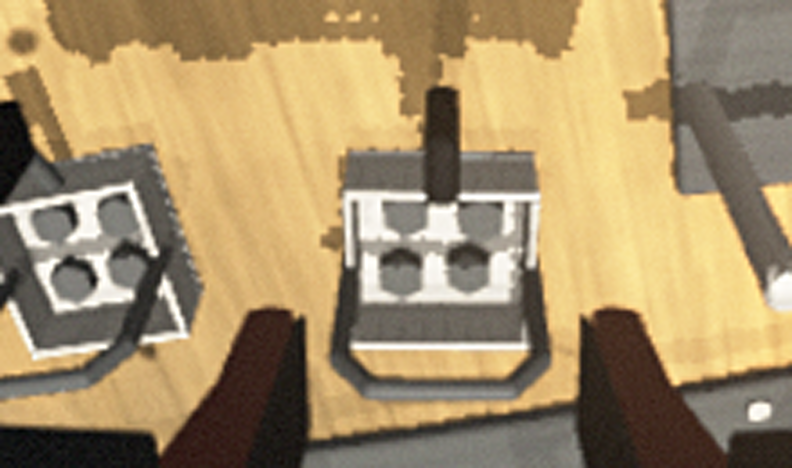

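Run:
```python
from pl import *
np.set_printoptions(precision=1,suppress=True)
P=lambda X,Y,z: plane('wrist',200+X/3.6,140+Y/3.6,z)
print('bail',P(440,388,90),P(375,388,90),P(512,388,90))
c=[P(347,193,30),P(538,193,30),P(528,346,30),P(353,346,30)]; print(c,np.mean(c,0))
print('pad top back',P(441,198,70)); p=P(441,198,70); b=P(440,388,90)
d=b-p; print(np.degrees(np.arctan2(d[1],d[0])),np.linalg.norm(d[:2]))
e=P(512,388,90)-P(375,388,90); print(np.degrees(np.arctan2(-e[0],e[1])))
```

```text
bail [522.8  40.4  90. ] [518.3  21.8  90. ] [527.9  60.9  90. ]
[array([484.7,  18.6,  30. ]), array([499.5,  78.7,  30. ]), array([559.7,  63.3,  30. ]), array([545. ,   3.2,  30. ])] [522.2  41.   30. ]
pad top back [471.6  53.2  70. ]
-14.081443313474628 52.792332555312825
-13.788375127972605
```

Run:
```python
from pl import *
R=Rd(-.244,.25); print(load()[0]); print(rel([468.6,54.0,37.6],R))
```

```text
[426.5891  63.4761 202.675 ]
([0.07, 17.06, -0.09], [0.0, 0.005, 0.001])
```

carry_out(
  delta_pos=[
    [0,3,0],
    [0,6.5,0],
    [0,9.5,0],
    [0.1,12,-0.1],
    [0.1,14,-0.1],
    [0.1,15.6,-0.1],
    [0.1,16.6,-0.1],
    [0.1,17.1,-0.1],
    [0.1,17.1,-0.1],
  ],
  rotation=[
    [0,0,0],
    [0,0,0],
    [0,0,0],
    [0,0.005,0],
    [0,0.005,0],
    [0,0.005,0],
    [0,0.005,0],
    [0,0.005,0],
    [0,0.005,0],
  ],
)

```text
t: 27.5
ee_pos: [467.0, 51.8, 35.7]
orientation: [-1.515, -1.177, 0.923]
ft_force: [-0.9, -14.6, -5.0]
width: 42.7
```

```bash
python3 base.py '[0.1,17.1,-0.1]' '[0,0.005,0]'
python3 - <<'E'
from pl import *
snap('wrist','w15.png')
E
```

```text
t 27.5 p [466.967   51.7612  35.7476] err [-1.8809 -2.4653 -1.4836] rot [0.0053 0.0028 0.0049] F [ -0.8608 -14.6329  -4.995 ] w 42.7 q [ 0.1482  0.4927  2.2134 -0.4322  0.2307 -0.7639]
```

View pics/w15.png

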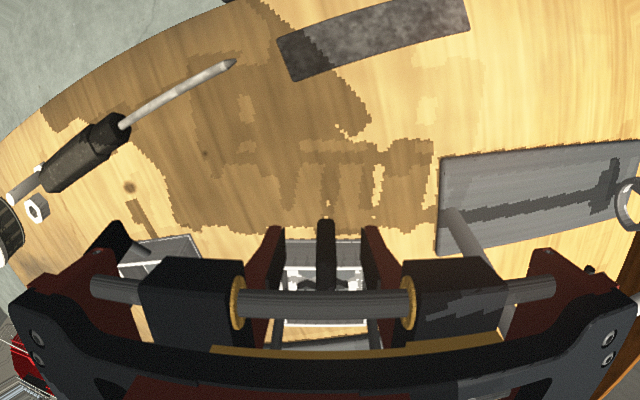

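carry_out(
  delta_pos=[
    [0,-1,0],
    [0,-3,0],
    [0,-6,0],
    [0,-9,0],
    [0,-11,0],
    [0,-12,0],
    [0,-12,0],
  ],
  rotation=[
    [0,0,0],
    [0,0,0],
    [0,0,0],
    [0,0,0],
    [0,0,0],
    [0,0,0],
    [0,0,0],
  ],
)

```text
t: 28.13
ee_pos: [441.6, 61.4, 156.2]
orientation: [-1.517, -1.189, 0.915]
ft_force: [-0.2, 0.8, -0.3]
width: 43.2
```

```bash
python3 base.py '[0,-12,0]' '[0,0,0]'
python3 - <<'E'
from pl import *
snap('wrist','w16.png')
R=Rd(-.244,0); print(rel([464,55,120],R),rel([464,55,55],R))
E
```

```text
t 28.13 p [441.6145  61.3666 156.1742] err [1.5952 0.1284 2.6685] rot [-0.0048  0.0005 -0.0021] F [-0.2394  0.8177 -0.3167] w 43.2 q [ 0.1814  0.1853  2.2151 -0.2056  0.5161 -0.9775]
([-0.03, 3.86, -1.57], [0.25, 0.0, 0.001]) ([-0.04, 10.16, 0.03], [0.25, 0.0, 0.001])
```

View pics/w16.png

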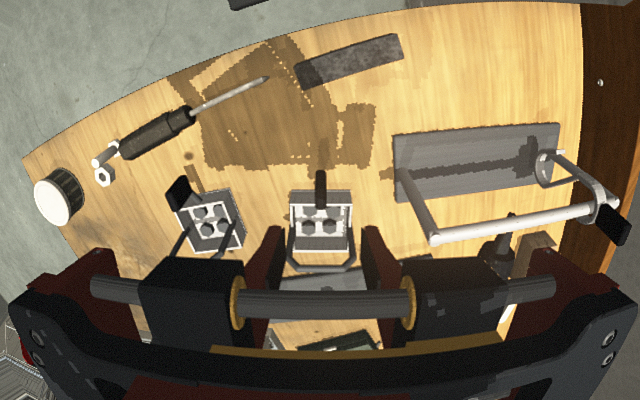

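carry_out(
  delta_pos=[
    [0,1,-0.5],
    [0,2.5,-1],
    [0,3.9,-1.6],
    [0,5,-1.3],
    [0,6.5,-0.9],
    [0,8,-0.5],
    [0,9,-0.2],
    [0,9.6,-0.1],
    [0,9.9,0],
    [0,9.9,0],
  ],
  rotation=[
    [0.08,0,0],
    [0.16,0,0],
    [0.25,0,0],
    [0.25,0,0],
    [0.25,0,0],
    [0.25,0,0],
    [0.25,0,0],
    [0.25,0,0],
    [0.25,0,0],
    [0.25,0,0],
  ],
)

```text
t: 29.02
ee_pos: [463.4, 55.3, 56.9]
orientation: [-1.313, -1.027, 1.028]
ft_force: [-0.1, -1.2, 0.3]
width: 43.0
```

```bash
python3 base.py '[0,9.9,0]' '[0.25,0,0]'
python3 - <<'E'
from pl import *
snap('wrist','w17.png')
E
```

```text
t 29.02 p [463.3786  55.3393  56.8521] err [-0.4243 -0.1143 -0.7271] rot [ 0.0013 -0.0002  0.0005] F [-0.1175 -1.1853  0.258 ] w 43.0 q [ 0.0925  0.48    2.0684  0.0023  0.5943 -1.2365]
```

View pics/w17.png

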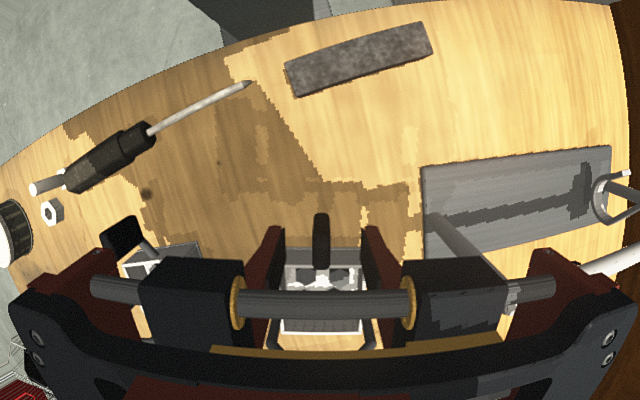

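Run:
```python
from pl import *
print(rel([470,10,57.6],Rd(-.038,0)))
```

```text
([-4.26, -0.01, -1.7], [0.0, -0.206, 0.001])
```

carry_out(
  delta_pos=[
    [0,0,0],
    [0,0,0],
    [0,0,0],
    [0,0,0],
    [0,0,0],
    [0,0,0],
    [0,0,0],
    [0,0,0],
  ],
  rotation=[
    [0,0,0],
    [0,0,0],
    [0,0,0],
    [0,0,0],
    [0,0,0],
    [0,0,0],
    [0,0,0],
    [0,0,0],
  ],
  hand=255,
)

```text
t: 29.73
ee_pos: [464.0, 55.5, 57.8]
orientation: [-1.314, -1.029, 1.026]
ft_force: [-0.5, 0.4, 4.3]
width: 9.5
```

carry_out(
  delta_pos=[
    [-0.5,-0.1,-0.2],
    [-1.2,-0.2,-0.5],
    [-2,-0.2,-0.8],
    [-2.8,-0.2,-1.1],
    [-3.5,-0.2,-1.4],
    [-4,-0.2,-1.6],
    [-4.3,-0.1,-1.7],
    [-4.3,0,-1.7],
    [-4.3,0,-1.7],
  ],
  rotation=[
    [0,-0.03,0],
    [0,-0.06,0],
    [0,-0.1,0],
    [0,-0.14,0],
    [0,-0.17,0],
    [0,-0.19,0],
    [0,-0.206,0],
    [0,-0.206,0],
    [0,-0.206,0],
  ],
)

```text
t: 30.48
ee_pos: [469.6, 9.1, 57.8]
orientation: [-1.226, -1.181, 1.181]
ft_force: [-1.9, -4.0, 8.5]
width: 9.8
```

carry_out(
  delta_pos=[
    [0,0,0],
    [0,0,0],
    [0,0,0],
    [0,0,0],
    [0,0,0],
    [0,0,0],
    [0,-1.5,0],
    [0,-4,0],
    [0,-7,0],
    [0,-9,0],
    [0,-10,0],
    [0,-10,0],
  ],
  rotation=[
    [0,0,0],
    [0,0,0],
    [0,0,0],
    [0,0,0],
    [0,0,0],
    [0,0,0],
    [0,0,0],
    [0,0,0],
    [0,0,0],
    [0,0,0],
    [0,0,0],
    [0,0,0],
  ],
  hand=130,
)

```text
t: 31.48
ee_pos: [471.2, 9.5, 159.4]
orientation: [-1.229, -1.185, 1.178]
ft_force: [-0.8, 0.6, 0.6]
width: 43.3
```

```bash
python3 base.py '[-4.3,0,-1.7]' '[0,-0.206,0]'>/dev/null; python3 base.py '[0,-10,0]' '[0,0,0]'
python3 - <<'E'
from pl import *
snap('wrist','w18.png')
a=cv2.imread('pics/w18.png'); cv2.imwrite('pics/w18z.png',cv2.resize(a[170:300,150:400],None,fx=3.2,fy=3.2,interpolation=cv2.INTER_CUBIC))
E
```

```text
t 31.48 p [471.247    9.4968 159.4162] err [1.3463 0.0109 1.898 ] rot [-0.0042 -0.0002 -0.0002] F [-0.7605  0.57    0.5565] w 43.3 q [-0.006   0.2919  2.0138  0.0019  0.8315 -1.5404]
```

View pics/w18.png

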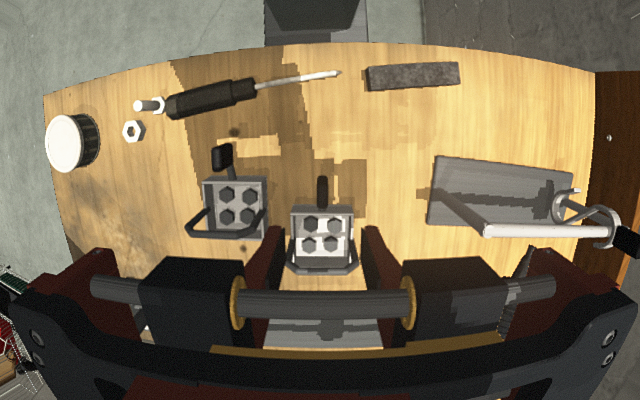

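View pics/w18z.png

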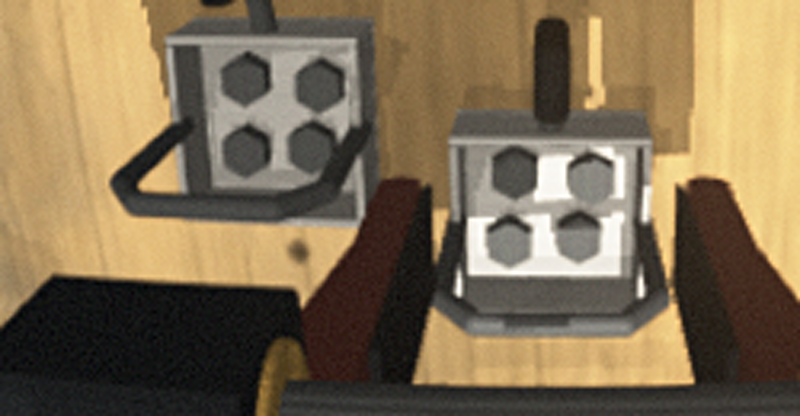

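Run:
```python
from pl import *
np.set_printoptions(precision=1,suppress=True)
P=lambda X,Y,z: plane('wrist',150+X/3.2,170+Y/3.2,z)
print('bailA',P(552,322,90),P(480,322,90),P(628,321,90),'padtop back',P(551,120,70))
print('bailB',P(208,204,90)); c=[P(168,40,30),P(358,40,30),P(365,222,30),P(190,215,30)]; print(np.mean(c,0),c)
st()
R=Rd(-.038,.15); ty=R.as_matrix()[:,1]
T=np.array([469.8,9.7,62])+19*ty; print(T,rel(T-40*ty,R),rel(T,R))
```

```text
bailA [527.6   8.1  90. ] [527.  -11.1  90. ] [528.3  28.3  90. ] padtop back [477.6   9.7  70. ]
bailB [491.3 -81.2  90. ]
[491.3 -81.3  30. ] [array([ 459.7, -111.3,   30. ]), array([462.7, -48.7,  30. ]), array([523. , -52.4,  30. ]), array([ 519.8, -112.9,   30. ])]
t 31.53 p [470.3   9.5 158. ] err [ 0.4 -0.   0.5] rot [-0. -0. -0.] F [-0.1 -0.5  0.4] w 43.1 q [-0.   0.3  2.   0.   0.8 -1.5]
[472.6   9.6  43.2] ([0.01, 7.48, 0.33], [-0.15, 0.0, 0.001]) ([0.01, 11.43, -0.27], [-0.15, 0.0, 0.001])
```

carry_out(
  delta_pos=[
    [0,2,0.1],
    [0,4,0.2],
    [0,6,0.3],
    [0,7.5,0.3],
    [0,8.8,0.1],
    [0,9.8,0],
    [0,10.7,-0.1],
    [0,11.2,-0.2],
    [0,11.4,-0.2],
    [0,11.4,-0.2],
  ],
  rotation=[
    [-0.05,0,0],
    [-0.1,0,0],
    [-0.15,0,0],
    [-0.15,0,0],
    [-0.15,0,0],
    [-0.15,0,0],
    [-0.15,0,0],
    [-0.15,0,0],
    [-0.15,0,0],
    [-0.15,0,0],
  ],
)

```text
t: 32.37
ee_pos: [471.7, 9.5, 43.0]
orientation: [-1.337, -1.289, 1.108]
ft_force: [-0.5, 0.3, 0.5]
width: 43.0
```

carry_out(
  delta_pos=[
    [0,0,0],
    [0,0,0],
    [0,0,0],
    [0,0,0],
    [0,0,0],
    [0,0,0],
    [0,0,0],
    [0,0,0],
    [0,0,0],
  ],
  rotation=[
    [0,0,0],
    [0,0,0],
    [0,0,0],
    [0,0,0],
    [0,0,0],
    [0,0,0],
    [0,0,0],
    [0,0,0],
    [0,0,0],
  ],
  hand=255,
)

```text
t: 33.12
ee_pos: [472.1, 9.6, 43.8]
orientation: [-1.338, -1.29, 1.107]
ft_force: [-2.0, 1.2, 5.6]
width: 9.7
```

```bash
python3 base.py '[0,11.4,-0.2]' '[-0.15,0,0]'
python3 - <<'E'
from pl import *
snap('wrist','w19.png')
E
```

```text
t 33.12 p [472.0502   9.5662  43.8279] err [0.1327 0.0019 0.3093] rot [-0.0006 -0.0003 -0.0001] F [-2.003   1.2223  5.5635] w 9.7 q [-0.0024  0.4791  2.1592 -0.0113  0.3527 -1.5252]
```

View pics/w19.png

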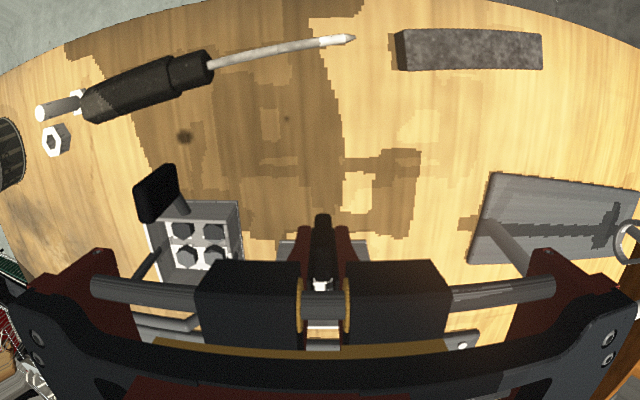

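Run:
```python
from pl import *
p,R=load(); print(p)
R=Rd(-.038,.15)
for q in ([472,9.6,125],[526,40.7,121],[526,40.7,121]): print(rel(q,R))
save([526,40.7,121],R)
for q in ([586,38.5,121],): print(rel(q,R))
save(p,R)
```

```text
[471.9175   9.5642  43.5186]
([0.01, -8.06, -1.23], [0.0, 0.0, 0.001])
([3.33, -6.87, -6.39], [0.0, 0.0, 0.001])
([3.33, -6.87, -6.39], [0.0, 0.0, 0.001])
([0.01, 0.9, -5.94], [0.0, 0.0, 0.0])
```

carry_out(
  delta_pos=[
    [0,-0.5,-0.1],
    [0,-1.5,-0.2],
    [0,-3,-0.5],
    [0,-5,-0.8],
    [0.2,-6.5,-1],
    [0.6,-7.7,-1.8],
    [1.2,-7.6,-2.8],
    [1.9,-7.4,-4],
    [2.6,-7.1,-5.2],
    [3.1,-7,-6],
    [3.3,-6.9,-6.4],
    [3.3,-6.9,-6.4],
  ],
  rotation=[
    [0,0,0],
    [0,0,0],
    [0,0,0],
    [0,0,0],
    [0,0,0],
    [0,0,0],
    [0,0,0],
    [0,0,0],
    [0,0,0],
    [0,0,0],
    [0,0,0],
    [0,0,0],
  ],
)

```text
t: 34.17
ee_pos: [526.7, 40.9, 121.0]
orientation: [-1.337, -1.29, 1.108]
ft_force: [1.2, -0.1, -1.4]
width: 9.7
```

carry_out(
  delta_pos=[
    [0,0,0],
    [0,0,0],
  ],
  rotation=[
    [0,0,0],
    [0,0,0],
  ],
)

```text
t: 34.33
ee_pos: [525.1, 40.2, 120.9]
orientation: [-1.337, -1.288, 1.108]
ft_force: [-0.4, 0.1, -1.9]
width: 9.9
```

```bash
python3 base.py '[3.3,-6.9,-6.4]' '[0,0,0]'
cat > v3.py <<'E'
from pl import *
n=sys.argv[1]
w=snap('wrist',f'w{n}.png'); d=snap('side',f'd{n}.png'); s=snap('scene',f's{n}.png')
a=cv2.resize(d[150:310,220:440],(400,291),interpolation=cv2.INTER_CUBIC);b=cv2.resize(s[140:320,280:460],(400,291),interpolation=cv2.INTER_CUBIC);c=w[100:308]
cv2.imwrite(f'pics/v{n}.png',np.vstack([np.hstack([a,b]),cv2.resize(c,(800,260))])[:,:,::-1])
E
python3 v3.py 20
```

```text
t 34.33 p [525.081   40.2064 120.8958] err [-1.0221 -0.3217 -0.412 ] rot [ 0.0014 -0.     -0.0012] F [-0.3714  0.1119 -1.9059] w 9.9 q [ 0.0618  0.3789  2.0157 -0.024   0.5992 -1.4523]
```

View pics/v20.png

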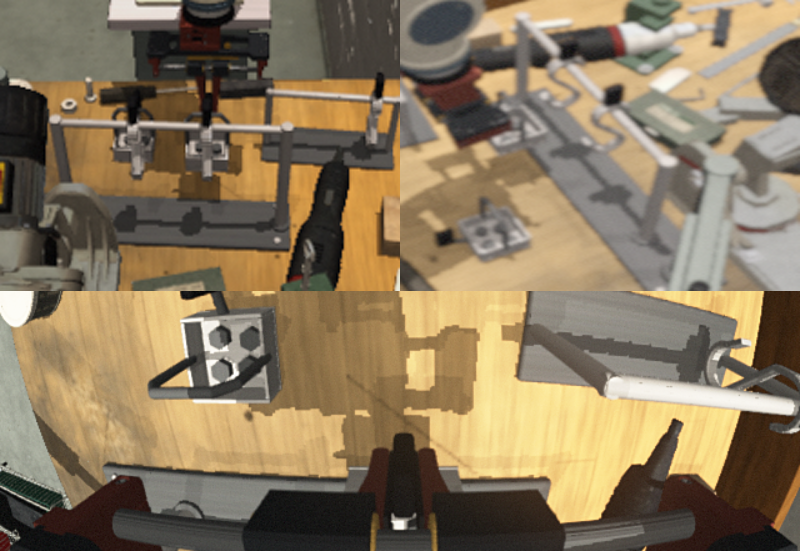

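View pics/w20.png

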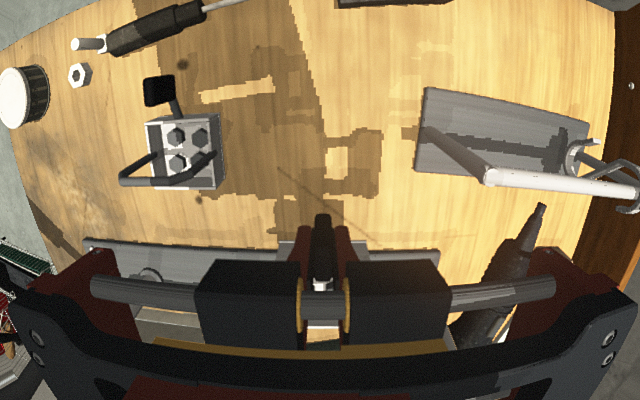

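```bash
cat > zs.py <<'E'
from pl import *
n=sys.argv[1]; x0,y0,x1,y1=map(int,sys.argv[2:6]); a=cv2.imread(f'pics/{n}.png')[y0:y1,x0:x1]; f=min(790/(x1-x0),590/(y1-y0))
cv2.imwrite(f'pics/{n}z.png',cv2.resize(a,None,fx=f,fy=f,interpolation=cv2.INTER_CUBIC)); print(f)
E
python3 zs.py s20 290 130 420 230
python3 - <<'E'
from pl import *
for k,q in dict(bail=[583,38.5,167],bl=[583,19,167],br=[583,58,167],trough=[656,38,121.7],tip=[629,39,152.7],tab=[656,38,263],rail=[656,38,215],hk2tr=[651.5,-62,121.7]).items(): print(k,(proj('scene',q)-[290,130])*5.9,proj('side',q))
E
```

```text
5.9
bail [229.9729 419.4416] [334.0366 212.4975]
bl [252.1229 450.2099] [326.7358 212.5274]
br [208.2769 389.304 ] [341.3433 212.4675]
trough [372.3468 424.2053] [333.9342 244.389 ]
tip [321.1982 400.5088] [334.2321 228.7674]
tab [385.8259 203.2621] [333.3816 205.7763]
rail [380.9404 283.3426] [333.579  219.5721]
hk2tr [483.5509 584.8463] [296.0061 243.1899]
```

View pics/s20z.png

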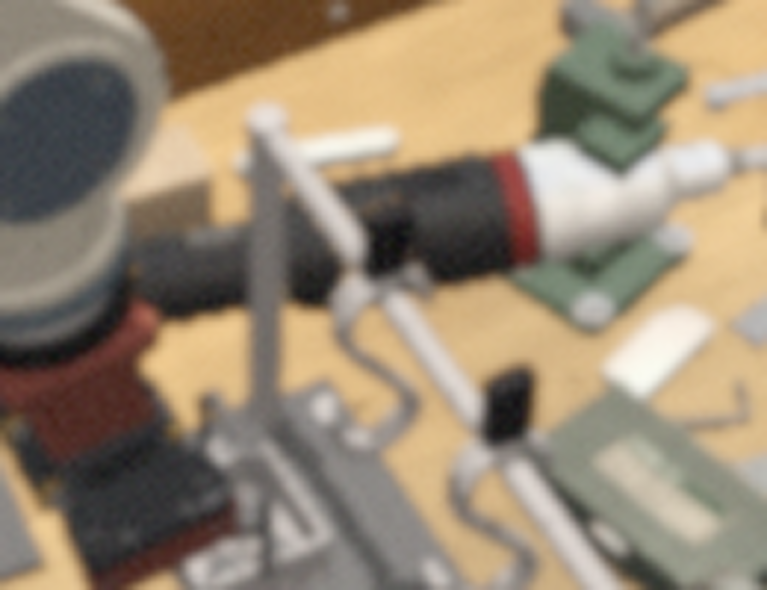

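carry_out(
  delta_pos=[
    [0,0.1,-0.7],
    [0,0.3,-1.8],
    [0,0.4,-3],
    [0,0.6,-4.2],
    [0,0.8,-5.2],
    [0,0.9,-5.8],
    [0,0.9,-5.9],
    [0,0.9,-5.9],
    [0,0.9,-5.9],
    [0,0.9,-5.9],
  ],
  rotation=[
    [0,0,0],
    [0,0,0],
    [0,0,0],
    [0,0,0],
    [0,0,0],
    [0,0,0],
    [0,0,0],
    [0,0,0],
    [0,0,0],
    [0,0,0],
  ],
)

```text
t: 35.32
ee_pos: [584.9, 38.2, 121.1]
orientation: [-1.337, -1.289, 1.108]
ft_force: [-0.4, 0.3, -0.7]
width: 9.8
```

```bash
python3 base.py '[0,0.9,-5.9]' '[0,0,0]'; python3 v3.py 21;python3 zs.py s21 290 130 420 230; python3 zs.py d21 290 180 380 260
```

```text
t 35.32 p [584.9485  38.172  121.0998] err [-0.794  -0.0886 -0.1259] rot [ 0.0007 -0.0002 -0.0013] F [-0.366   0.3079 -0.7415] w 9.8 q [ 0.0512  0.4497  1.8878 -0.0196  0.6554 -1.4673]
5.9
7.375
```

View pics/w21.png

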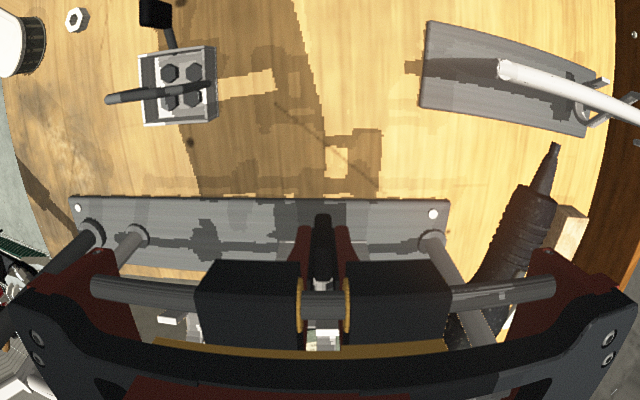

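View pics/s21z.png

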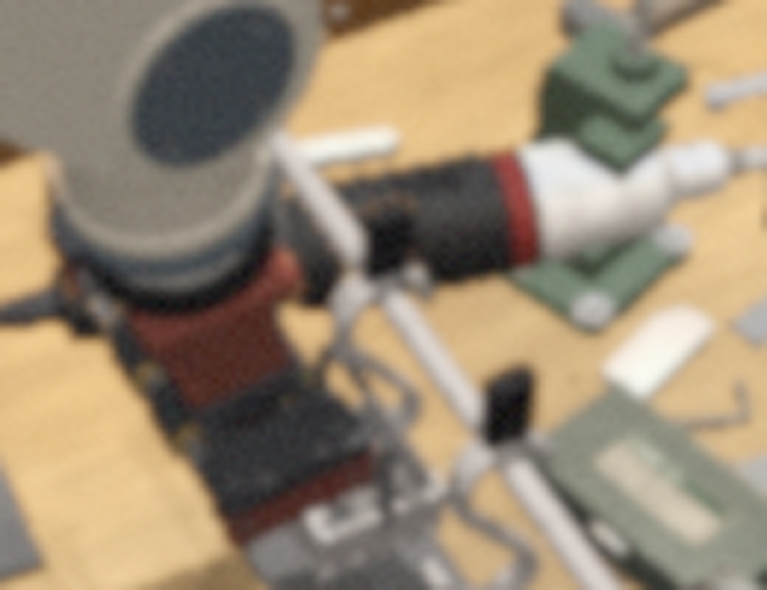

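View pics/d21z.png

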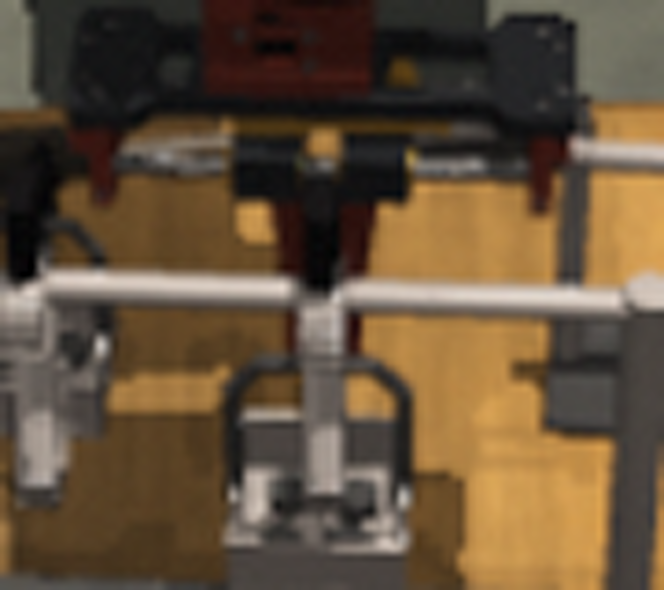

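Run:
```python
from pl import *
np.set_printoptions(precision=1,suppress=True)
for x in (636,643,650):
  for z in (162,168): print(x,z,proj('side',[x,38,z]),(proj('scene',[x,19,z])-[290,130])*5.9,(proj('scene',[x,58,z])-[290,130])*5.9)
```

```text
636 162 [333.8 228.3] [358.9 411.4] [313.7 352.4]
636 168 [333.8 226.7] [359.4 402.5] [314.  343.4]
643 162 [333.8 230.3] [372.8 405.4] [327.4 346.6]
643 168 [333.8 228.7] [373.4 396.4] [327.8 337.6]
650 162 [333.8 232.3] [386.6 399.4] [341.  340.9]
650 168 [333.8 230.7] [387.2 390.5] [341.4 331.8]
```

carry_out(
  delta_pos=[
    [0,0.5,0.08],
    [0,1,0.15],
    [0,1.5,0.23],
    [0,2,0.3],
    [0,2.5,0.38],
    [0,2.9,0.44],
    [0,3.2,0.48],
    [0,3.4,0.5],
    [0,3.4,0.5],
  ],
  rotation=[
    [0,0,0],
    [0,0,0],
    [0,0,0],
    [0,0,0],
    [0,0,0],
    [0,0,0],
    [0,0,0],
    [0,0,0],
    [0,0,0],
  ],
)

```text
t: 36.22
ee_pos: [585.6, 38.2, 86.4]
orientation: [-1.337, -1.289, 1.108]
ft_force: [-0.7, 0.4, -1.6]
width: 9.9
```

```bash
python3 base.py '[0,3.4,0.5]' '[0,0,0]'; python3 v3.py 22;python3 zs.py s22 290 130 420 230; python3 zs.py d22 290 180 380 260
```

```text
t 36.22 p [585.5841  38.1621  86.3797] err [-0.2953 -0.0933 -0.4806] rot [ 0.0006 -0.0001 -0.0013] F [-0.6741  0.4066 -1.5988] w 9.9 q [ 0.0511  0.5074  1.9003 -0.0216  0.5851 -1.4648]
5.9
7.375
```

View pics/s22z.png

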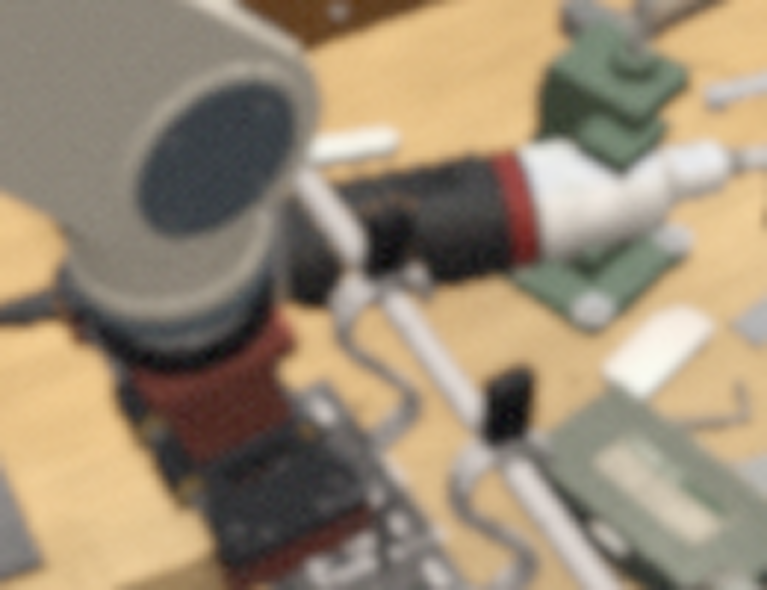

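View pics/d22z.png

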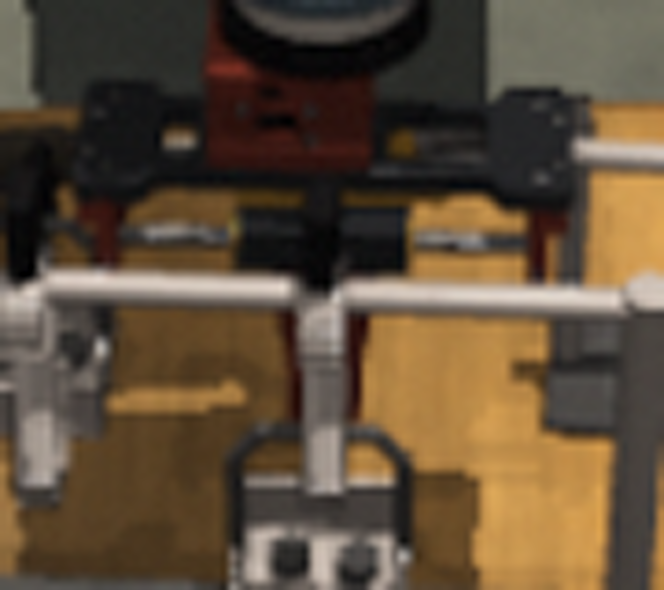

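carry_out(
  delta_pos=[
    [0,0.25,-0.2],
    [0,0.5,-0.4],
    [0,0.75,-0.6],
    [0,0.95,-0.8],
    [0,1.1,-0.95],
    [0,1.2,-1.05],
    [0,1.2,-1.1],
    [0,1.2,-1.1],
  ],
  rotation=[
    [0,0,0],
    [0,0,0],
    [0,0,0],
    [0,0,0],
    [0,0,0],
    [0,0,0],
    [0,0,0],
    [0,0,0],
  ],
)

```text
t: 37.03
ee_pos: [598.6, 37.7, 76.6]
orientation: [-1.337, -1.289, 1.108]
ft_force: [0.4, -0.7, -0.4]
width: 10.1
```

```bash
python3 base.py '[0,1.2,-1.1]' '[0,0,0]'; python3 v3.py 23;python3 zs.py s23 290 130 420 230; python3 zs.py d23 290 180 380 260
```

```text
t 37.03 p [598.5708  37.7204  76.6266] err [ 0.0308 -0.0537 -0.0123] rot [-0.0001 -0.0001 -0.0014] F [ 0.3505 -0.6543 -0.4443] w 10.1 q [ 0.0491  0.5376  1.875  -0.0212  0.5795 -1.467 ]
5.9
7.375
```

View pics/s23z.png

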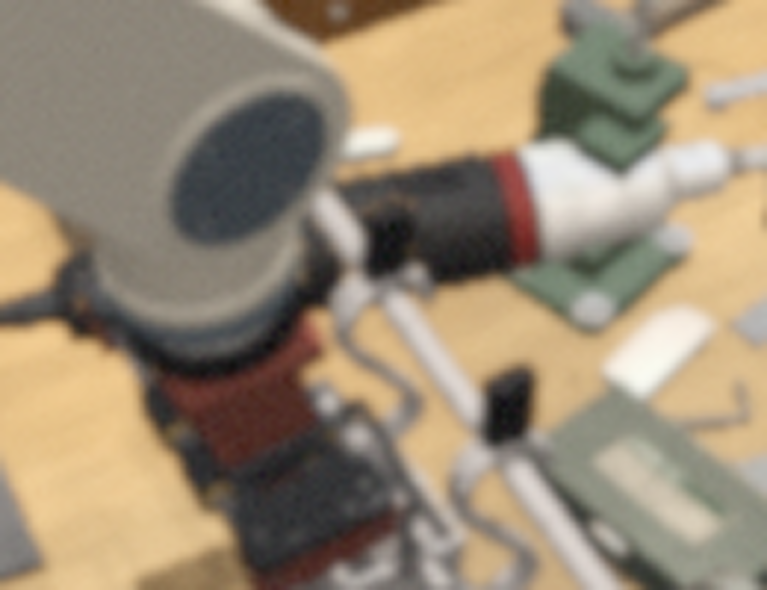

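View pics/d23z.png

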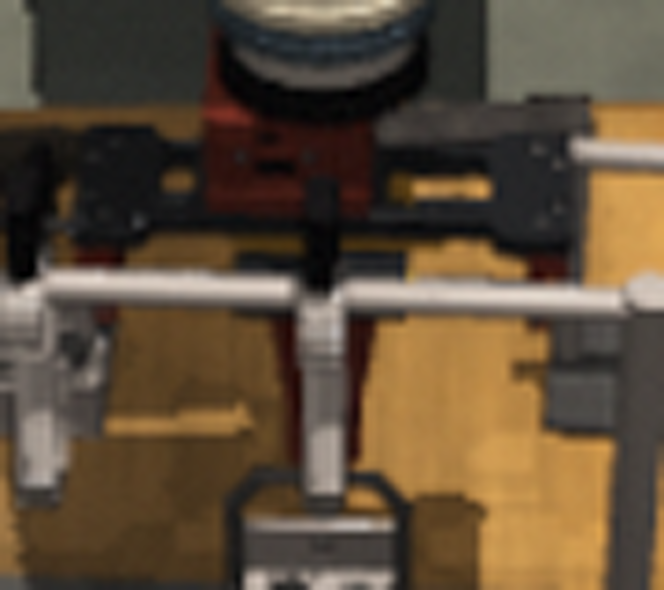

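carry_out(
  delta_pos=[
    [0,0.1,0.02],
    [0,0.15,0.02],
    [0,0.2,0.03],
    [0,0.2,0.03],
  ],
  rotation=[
    [0,0,0],
    [0,0,0],
    [0,0,0],
    [0,0,0],
  ],
)

```text
t: 37.52
ee_pos: [599.7, 37.8, 75.6]
orientation: [-1.339, -1.292, 1.106]
ft_force: [-0.8, 0.1, 4.9]
width: 9.9
```

carry_out(
  delta_pos=[
    [0,0.1,0.02],
    [0,0.2,0.03],
    [0,0.2,0.03],
    [0,0.2,0.03],
  ],
  rotation=[
    [0,0,0],
    [0,0,0],
    [0,0,0],
    [0,0,0],
  ],
)

```text
t: 37.85
ee_pos: [599.9, 37.8, 73.8]
orientation: [-1.34, -1.292, 1.106]
ft_force: [-1.6, 0.4, 5.8]
width: 10.2
```

carry_out(
  delta_pos=[
    [0,0,0],
    [0,0,0],
    [0,0,0],
    [0,0,0],
    [0,0,0],
    [0,0,0],
    [0,0,0],
    [0,0,0],
  ],
  rotation=[
    [0,0,0],
    [0,0,0],
    [0,0,0],
    [0,0,0],
    [0,0,0],
    [0,0,0],
    [0,0,0],
    [0,0,0],
  ],
  hand=120,
)

```text
t: 38.52
ee_pos: [598.4, 37.7, 72.6]
orientation: [-1.337, -1.289, 1.108]
ft_force: [-0.1, -0.6, -0.4]
width: 46.4
```

```bash
python3 base.py '[0,0.2,0.03]' '[0,0,0]'>/dev/null; python3 base.py '[0,0.2,0.03]' '[0,0,0]'; python3 v3.py 24;python3 zs.py s24 290 130 420 230; python3 zs.py d24 290 180 380 260
```

```text
t 38.52 p [598.3994  37.7484  72.579 ] err [-0.145  -0.0255 -0.0152] rot [ 0.0001 -0.0001 -0.0014] F [-0.1453 -0.5576 -0.4226] w 46.4 q [ 0.0492  0.5442  1.8764 -0.0215  0.5716 -1.4667]
5.9
7.375
```

View pics/d24z.png

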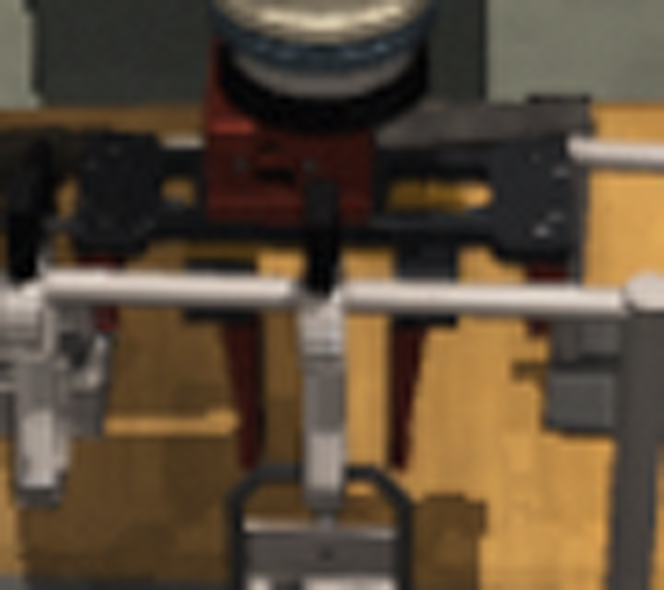

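View pics/w24.png

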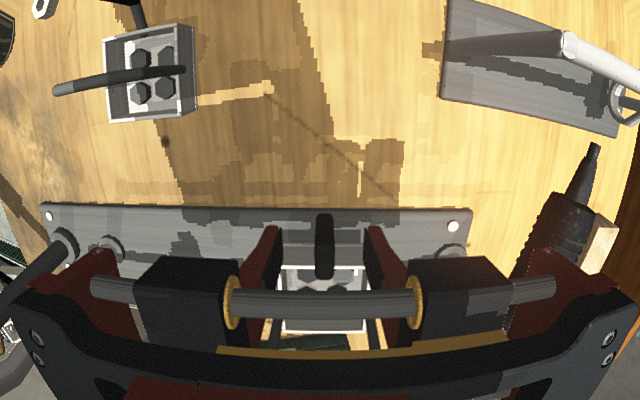

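carry_out(
  delta_pos=[
    [0,-0.5,0.2],
    [0,-1.2,0.6],
    [0,-2.2,1.2],
    [0,-3.5,2.2],
    [0,-5,3.5],
    [0,-7,5],
    [0,-9,7],
    [0,-11,9],
    [0,-12.5,10.5],
    [0,-13,11],
    [0,-13,11],
  ],
  rotation=[
    [0,0,0],
    [0,0,0],
    [0,0,0],
    [0,0,0],
    [0,0,0],
    [0,0,0],
    [0,0,0],
    [0,0,0],
    [0,0,0],
    [0,0,0],
    [0,0,0],
  ],
)

```text
t: 39.58
ee_pos: [469.7, 42.5, 186.4]
orientation: [-1.339, -1.292, 1.106]
ft_force: [-0.0, 0.0, 0.2]
width: 46.5
```

```bash
python3 base.py '[0,-13,11]' '[0,0,0]'; python3 v3.py 25;python3 zs.py s25 270 140 420 290; python3 zs.py d25 240 180 380 260
```

```text
t 39.58 p [469.7161  42.5228 186.3759] err [-0.7291 -0.1212  1.6797] rot [-0.0028 -0.0004 -0.0017] F [-0.0487  0.0193  0.1707] w 46.5 q [ 0.0752  0.1884  2.087  -0.0236  0.7143 -1.4414]
3.933333333333333
5.642857142857143
```

View pics/s25z.png

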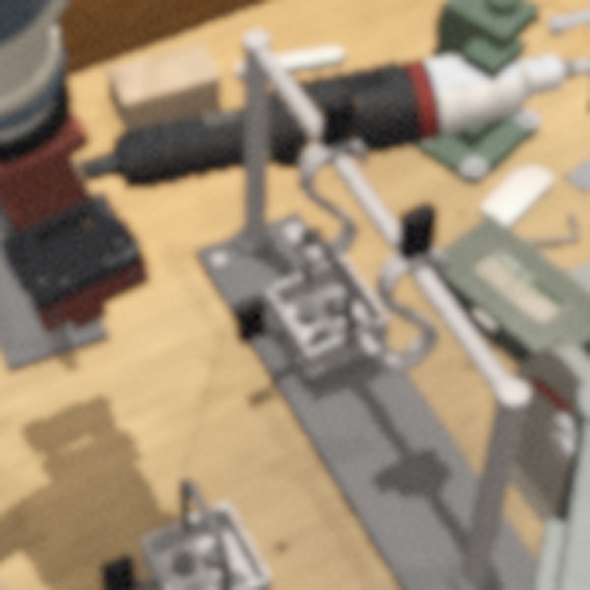

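View pics/d25z.png

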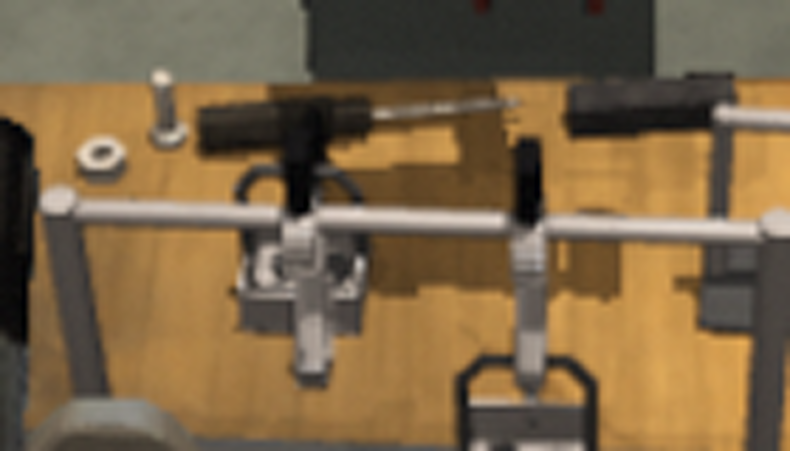

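View pics/w25.png

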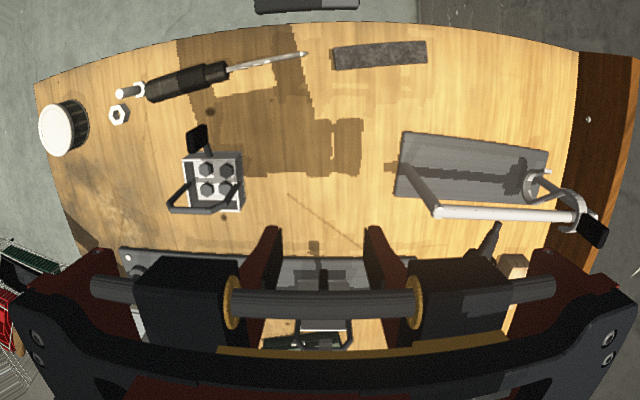

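Run:
```python
from pl import *
R=Rd(-.043,.13); ty=R.as_matrix()[:,1]
T=np.array([432.5,-78.8,62])+19*ty; print(T,rel(T-120*ty,R))
```

```text
[434.9608 -78.9059  43.1603] ([-12.27, 1.54, 4.92], [0.02, 0.005, 0.001])
```

carry_out(
  delta_pos=[
    [-1,0,0.4],
    [-3,0.2,1],
    [-5.5,0.5,2],
    [-8,0.8,3],
    [-10,1.2,4],
    [-11.5,1.4,4.6],
    [-12.2,1.5,4.9],
    [-12.3,1.5,4.9],
    [-12.3,1.5,4.9],
    [-12.3,1.5,4.9],
  ],
  rotation=[
    [0,0,0],
    [0,0,0],
    [0.01,0.002,0],
    [0.01,0.003,0],
    [0.02,0.005,0],
    [0.02,0.005,0],
    [0.02,0.005,0],
    [0.02,0.005,0],
    [0.02,0.005,0],
    [0.02,0.005,0],
  ],
)

```text
t: 40.57
ee_pos: [420.2, -78.4, 162.4]
orientation: [-1.325, -1.272, 1.114]
ft_force: [0.2, -0.5, -0.1]
width: 46.8
```

```bash
python3 base.py '[-12.3,1.5,4.9]' '[0.02,0.005,0]'
python3 - <<'E'
from pl import *
snap('wrist','w26.png')
a=cv2.imread('pics/w26.png'); cv2.imwrite('pics/w26z.png',cv2.resize(a[140:290,230:430],None,fx=3.9,fy=3.9,interpolation=cv2.INTER_CUBIC))
E
```

```text
t 40.57 p [420.2148 -78.42   162.3726] err [ 0.6173  0.0917 -0.1696] rot [-0.0002 -0.0002 -0.0015] F [ 0.2261 -0.4525 -0.1277] w 46.8 q [-0.2316  0.1768  2.1781  0.0433  0.6595 -1.7922]
```

View pics/w26.png

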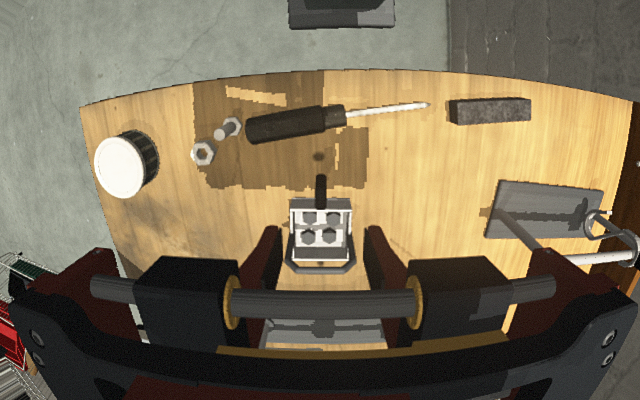

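View pics/w26z.png

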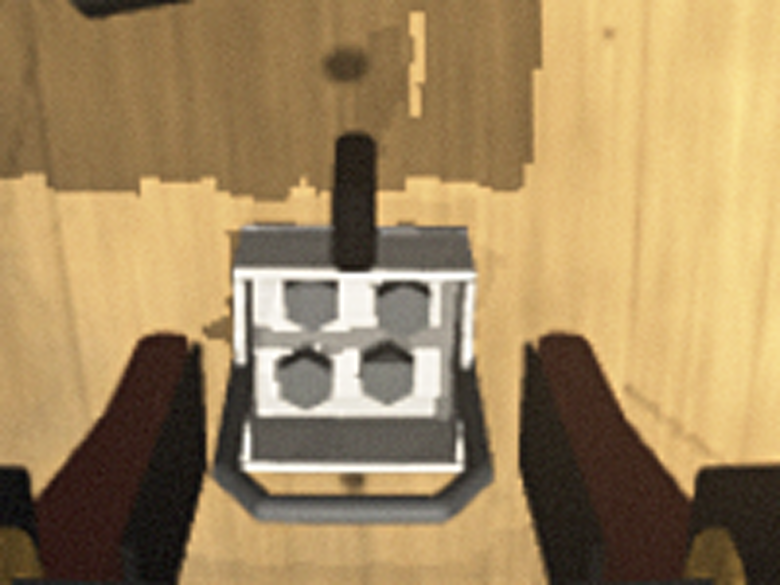

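Run:
```python
from pl import *
np.set_printoptions(precision=1,suppress=True)
P=lambda X,Y,z: plane('wrist',230+X/3.9,140+Y/3.9,z)
print('bail',P(355,509,90)); e=P(450,509,90)-P(255,509,90); print(np.degrees(np.arctan2(-e[0],e[1])))
c=[P(235,272,30),P(475,272,30),P(463,469,30),P(243,469,30)]; print(np.mean(c,0),c); print('pad',P(355,268,70)); b=P(355,509,90)-P(355,268,70); print(np.degrees(np.arctan2(b[1],b[0])))
R=Rd(-.043,.13); ty=R.as_matrix()[:,1]
T=np.array([432.5,-79,62])+19*ty; print(rel(T,R))
```

```text
bail [495.  -81.9  90. ]
-2.4316318187812356
[494.4 -82.4  30. ] [array([ 461.7, -112.1,   30. ]), array([464.4, -49.2,  30. ]), array([527.1, -52.6,  30. ]), array([ 524.4, -115.6,   30. ])]
pad [442.9 -79.6  70. ]
-2.5163575789920425
([0.0, 12.04, 0.02], [0.0, 0.0, 0.001])
```

carry_out(
  delta_pos=[
    [0,2,0],
    [0,4.5,0],
    [0,7,-0.1],
    [0,9,-0.1],
    [0,10.5,-0.1],
    [0,11.5,-0.1],
    [0,12,-0.1],
    [0,12,-0.1],
    [0,12,-0.1],
  ],
  rotation=[
    [0,0,0],
    [0,0,0],
    [0,0,0],
    [0,0,0],
    [0,0,0],
    [0,0,0],
    [0,0,0],
    [0,0,0],
    [0,0,0],
  ],
)

```text
t: 41.37
ee_pos: [436.4, -79.0, 43.9]
orientation: [-1.325, -1.272, 1.114]
ft_force: [-0.3, -0.8, -0.0]
width: 46.4
```

```bash
python3 base.py '[0,12,-0.1]' '[0,0,0]'
python3 - <<'E'
from pl import *
snap('wrist','w27.png')
E
```

```text
t 41.37 p [436.3989 -78.9602  43.855 ] err [0.2657 0.1791 0.1706] rot [-0.0004 -0.0007 -0.0014] F [-0.3003 -0.765  -0.0339] w 46.4 q [-0.2236  0.4592  2.2049  0.0742  0.3504 -1.8203]
```

View pics/w27.png

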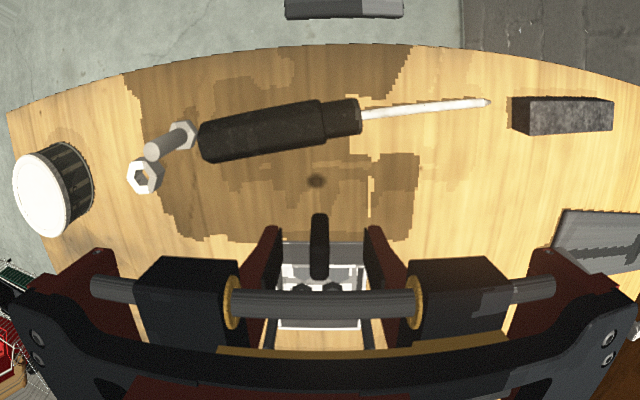

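Good straddle; close.

carry_out(
  delta_pos=[
    [0,0,0],
    [0,0,0],
    [0,0,0],
    [0,0,0],
    [0,0,0],
    [0,0,0],
    [0,0,0],
    [0,0,0],
    [0,0,0],
  ],
  rotation=[
    [0,0,0],
    [0,0,0],
    [0,0,0],
    [0,0,0],
    [0,0,0],
    [0,0,0],
    [0,0,0],
    [0,0,0],
    [0,0,0],
  ],
  hand=255,
)

```text
t: 42.17
ee_pos: [436.2, -79.2, 43.7]
orientation: [-1.325, -1.272, 1.114]
ft_force: [-0.4, 0.0, 3.8]
width: 9.9
```

Run:
```python
from pl import *
st(); p,R=load()
# bail offset from TCP: for A was (57.0,-1.6,46.5) measured at grasp; for B from measured
b=np.array([494.6,-82,90]); off=b-p; print('off',off,p)
R2=Rd(-.038,.13)
hk=np.array([651.5,-62,121.7])
pre=hk+[-13-60,2.8,45]-off; fwd=hk+[-13,0.5,45]-off
print(pre,rel([436,-79,125],R2),rel(pre,R2))
save(pre,R2); print(fwd,rel(fwd,R2)); save(p,R)
```

```text
t 42.17 p [436.2173 -79.1943  43.7024] err [ 0.084 -0.055  0.018] rot [-0.0004 -0.0002 -0.0013] F [-0.4384  0.0163  3.7804] w 9.9 q [-0.2242  0.4595  2.2053  0.0743  0.3498 -1.8205]
off [58.4668 -2.8607 46.3156] [436.1332 -79.1393  43.6844]
[520.0332 -56.3393 120.3844] ([0.02, -8.06, -1.04], [0.0, -0.005, 0.0]) ([2.64, -6.53, -9.21], [0.0, -0.005, 0.0])
[580.0332 -58.6393 120.3844] ([0.0, 0.78, -5.95], [0.0, 0.0, 0.0])
```

carry_out(
  delta_pos=[
    [0,-0.5,-0.1],
    [0,-1.5,-0.2],
    [0,-3,-0.5],
    [0,-5,-0.8],
    [0.2,-6.8,-1.2],
    [0.6,-7.8,-2],
    [1,-7.6,-3.5],
    [1.5,-7.3,-5],
    [2,-7,-6.7],
    [2.4,-6.7,-8.2],
    [2.6,-6.5,-9],
    [2.6,-6.5,-9.2],
  ],
  rotation=[
    [0,0,0],
    [0,0,0],
    [0,0,0],
    [0,0,0],
    [0,0,0],
    [0,-0.005,0],
    [0,-0.005,0],
    [0,-0.005,0],
    [0,-0.005,0],
    [0,-0.005,0],
    [0,-0.005,0],
    [0,-0.005,0],
  ],
)

```text
t: 43.17
ee_pos: [520.8, -56.6, 119.9]
orientation: [-1.322, -1.276, 1.118]
ft_force: [0.5, -0.2, -0.1]
width: 10.0
```

carry_out(
  delta_pos=[
    [0,0,0],
    [0,0,0],
    [0,0,0],
    [0,0.1,-0.7],
    [0,0.2,-1.8],
    [0,0.4,-3],
    [0,0.5,-4.2],
    [0,0.7,-5.2],
    [0,0.8,-5.8],
    [0,0.8,-5.9],
    [0,0.8,-5.9],
    [0,0.8,-5.9],
  ],
  rotation=[
    [0,0,0],
    [0,0,0],
    [0,0,0],
    [0,0,0],
    [0,0,0],
    [0,0,0],
    [0,0,0],
    [0,0,0],
    [0,0,0],
    [0,0,0],
    [0,0,0],
    [0,0,0],
  ],
)

```text
t: 44.17
ee_pos: [578.8, -59.1, 119.4]
orientation: [-1.322, -1.275, 1.118]
ft_force: [1.3, -0.1, -1.3]
width: 9.9
```

```bash
python3 base.py '[2.6,-6.5,-9.2]' '[0,-0.005,0]'>/dev/null; python3 base.py '[0,0.8,-5.9]' '[0,0,0]'; python3 v3.py 28;python3 zs.py s28 320 150 440 250; python3 zs.py d28 250 180 360 260
python3 - <<'E'
from pl import *
np.set_printoptions(precision=1,suppress=True)
p,R=load(); b=p+[58.5,-2.9,46.3]; print(b, (proj('side',b)-[250,180])*590/80,(proj('scene',b)-[320,150])*5.9)
E
```

```text
t 44.17 p [578.7908 -59.0774 119.4306] err [-0.674  -0.0442 -0.3656] rot [ 0.0009 -0.0001 -0.0015] F [ 1.3044 -0.1064 -1.3387] w 9.9 q [-0.1292  0.453   1.8845  0.0212  0.6758 -1.678 ]
5.9
7.181818181818182
[638.  -61.9 166.1] [333.9 353.1] [286.6 416.2]
```

View pics/s28z.png

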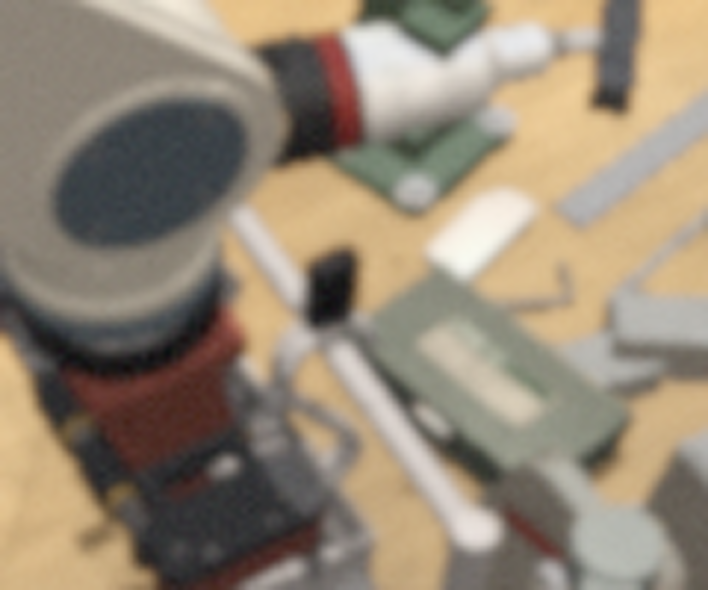

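View pics/d28z.png

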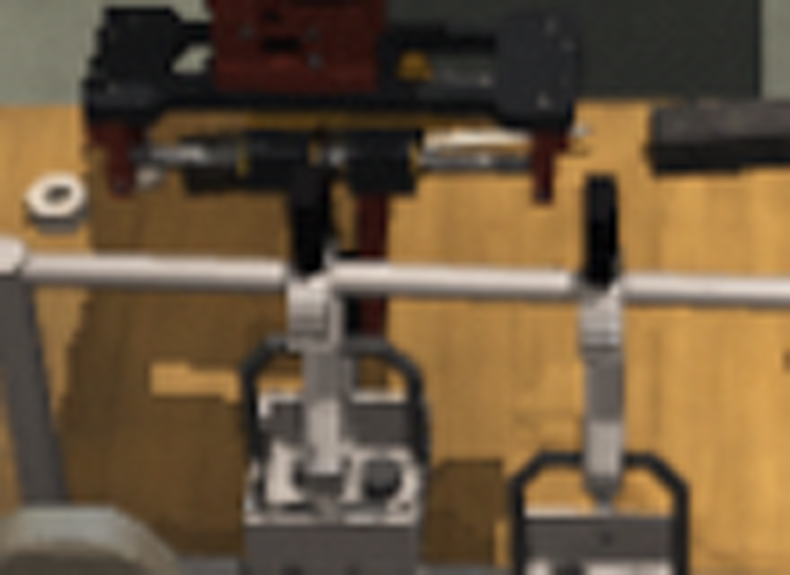

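carry_out(
  delta_pos=[
    [0,0.5,0.07],
    [0,1,0.13],
    [0,1.5,0.2],
    [0,2,0.26],
    [0,2.5,0.33],
    [0,2.9,0.38],
    [0,3.1,0.4],
    [0,3.2,0.42],
    [0,3.2,0.42],
  ],
  rotation=[
    [0,0,0],
    [0,0,0],
    [0,0,0],
    [0,0,0],
    [0,0,0],
    [0,0,0],
    [0,0,0],
    [0,0,0],
    [0,0,0],
  ],
)

```text
t: 45.07
ee_pos: [579.3, -59.1, 87.2]
orientation: [-1.322, -1.275, 1.118]
ft_force: [-0.2, 0.1, -1.4]
width: 10.0
```

carry_out(
  delta_pos=[
    [0,0.25,-0.2],
    [0,0.5,-0.4],
    [0,0.75,-0.6],
    [0,0.95,-0.8],
    [0,1.1,-0.95],
    [0,1.2,-1.05],
    [0,1.2,-1.1],
    [0,1.2,-1.1],
  ],
  rotation=[
    [0,0,0],
    [0,0,0],
    [0,0,0],
    [0,0,0],
    [0,0,0],
    [0,0,0],
    [0,0,0],
    [0,0,0],
  ],
)

```text
t: 45.73
ee_pos: [592.0, -59.5, 76.9]
orientation: [-1.323, -1.275, 1.118]
ft_force: [-0.0, -0.5, -1.9]
width: 10.0
```

```bash
python3 base.py '[0,3.2,0.42]' '[0,0,0]'>/dev/null; python3 base.py '[0,1.2,-1.1]' '[0,0,0]'; python3 v3.py 29;python3 zs.py s29 320 150 440 250; python3 zs.py d29 250 180 360 260
```

```text
t 45.73 p [591.9551 -59.5388  76.9192] err [ 0.0527 -0.0349 -0.1297] rot [-0.     -0.0002 -0.0014] F [-0.0352 -0.5167 -1.9233] w 10.0 q [-0.127   0.537   1.8719  0.0229  0.6034 -1.678 ]
5.9
7.181818181818182
```

View pics/d29z.png

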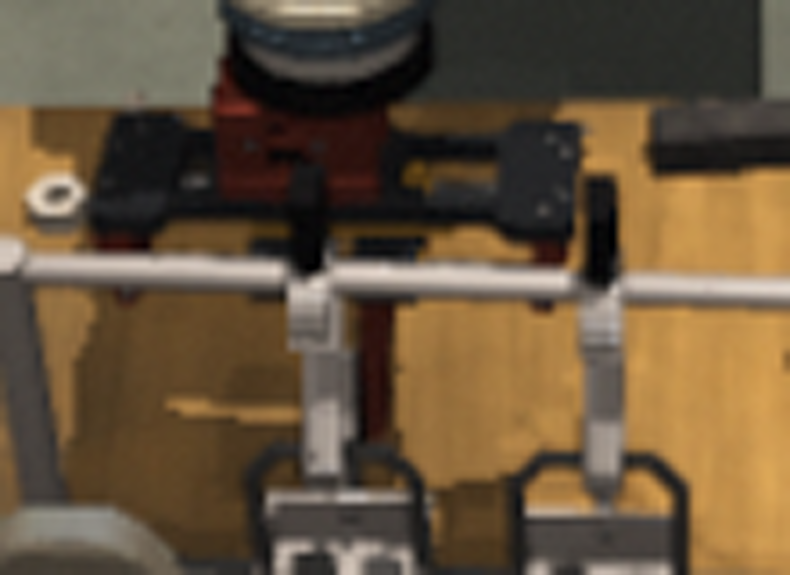

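View pics/s29z.png

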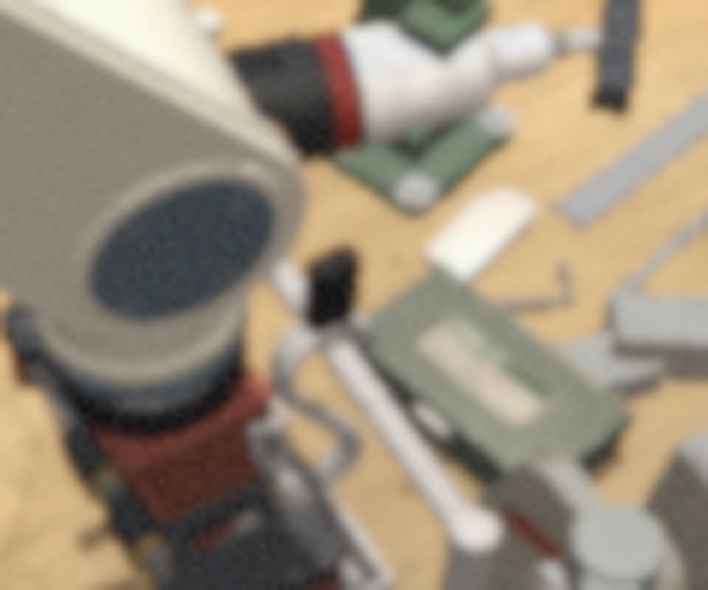

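carry_out(
  delta_pos=[
    [0,0.1,0.01],
    [0,0.2,0.03],
    [0,0.25,0.03],
    [0,0.25,0.03],
  ],
  rotation=[
    [0,0,0],
    [0,0,0],
    [0,0,0],
    [0,0,0],
  ],
)

```text
t: 46.22
ee_pos: [593.3, -59.8, 75.4]
orientation: [-1.325, -1.277, 1.116]
ft_force: [-0.7, 0.5, 4.0]
width: 9.8
```

carry_out(
  delta_pos=[
    [0,0.1,0.01],
    [0,0.2,0.03],
    [0,0.2,0.03],
    [0,0.2,0.03],
  ],
  rotation=[
    [0,0,0],
    [0,0,0],
    [0,0,0],
    [0,0,0],
  ],
)

```text
t: 46.55
ee_pos: [593.7, -59.8, 73.8]
orientation: [-1.326, -1.278, 1.116]
ft_force: [0.5, 0.1, 6.3]
width: 10.1
```

Same contact signature as the first pail; release and back away.

carry_out(
  delta_pos=[
    [0,0,0],
    [0,0,0],
    [0,0,0],
    [0,0,0],
    [0,0,0],
    [0,0,0],
    [0,0,0],
    [0,0,0],
  ],
  rotation=[
    [0,0,0],
    [0,0,0],
    [0,0,0],
    [0,0,0],
    [0,0,0],
    [0,0,0],
    [0,0,0],
    [0,0,0],
  ],
  hand=120,
)

```text
t: 47.22
ee_pos: [591.8, -59.5, 72.3]
orientation: [-1.322, -1.275, 1.118]
ft_force: [-0.7, 0.4, -0.3]
width: 46.7
```

```bash
python3 base.py '[0,0.25,0.03]' '[0,0,0]'>/dev/null; python3 base.py '[0,0.2,0.03]' '[0,0,0]'; python3 v3.py 30
```

```text
t 47.22 p [591.7653 -59.5136  72.335 ] err [-0.1256 -0.0104 -0.1741] rot [ 0.0001 -0.0001 -0.0014] F [-0.6964  0.4019 -0.3282] w 46.7 q [-0.127   0.5445  1.8735  0.0232  0.5945 -1.6784]
```

View pics/v30.png

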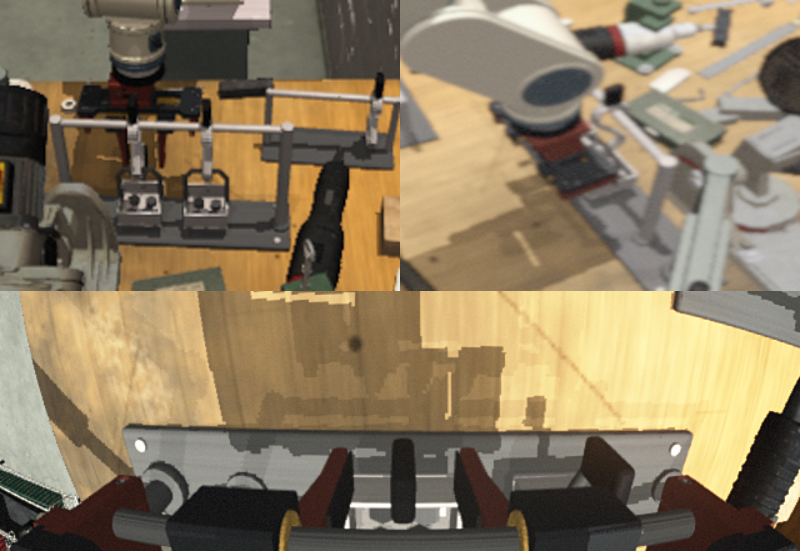

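carry_out(
  delta_pos=[
    [0,-0.5,0.2],
    [0,-1.2,0.6],
    [0,-2.2,1.2],
    [0,-3.5,2.2],
    [0,-5,3.5],
    [0,-7,5],
    [0,-9,7],
    [0,-11,9],
    [0,-12.5,10.5],
    [0,-13,11],
    [0,-13,11],
  ],
  rotation=[
    [0,0,0],
    [0,0,0],
    [0,0,0],
    [0,0,0],
    [0,0,0],
    [0,0,0],
    [0,0,0],
    [0,0,0],
    [0,0,0],
    [0,0,0],
    [0,0,0],
  ],
)

```text
t: 48.28
ee_pos: [465.4, -55.0, 188.7]
orientation: [-1.325, -1.277, 1.116]
ft_force: [0.1, -0.9, -0.6]
width: 46.4
```

```bash
python3 base.py '[0,-13,11]' '[0,0,0]'; python3 v3.py 31;python3 zs.py s31 290 140 440 260; python3 zs.py d31 240 180 390 290
```

```text
t 48.28 p [465.3897 -54.9992 188.6864] err [-0.6676 -0.2734  1.534 ] rot [-0.0028  0.     -0.001 ] F [ 0.1424 -0.8833 -0.5789] w 46.4 q [-0.1539  0.1873  2.0786  0.0242  0.7441 -1.7034]
4.916666666666667
5.266666666666667
```

View pics/s31z.png

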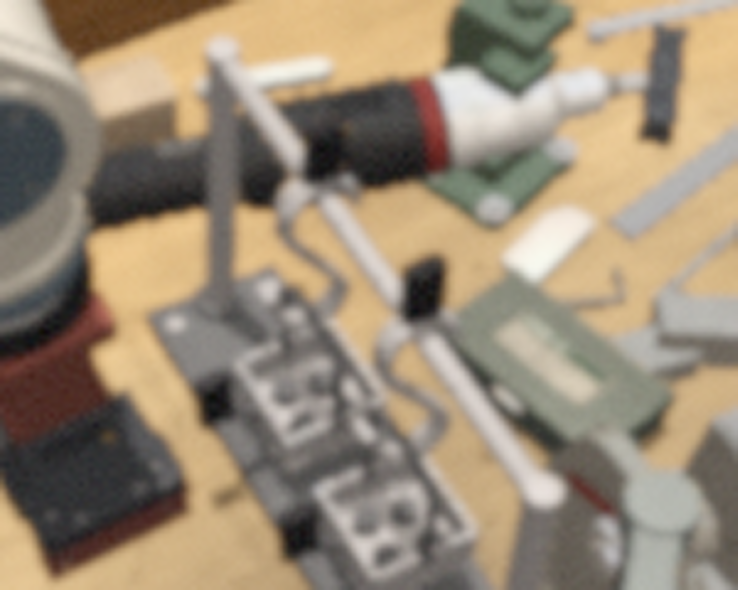

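View pics/d31z.png

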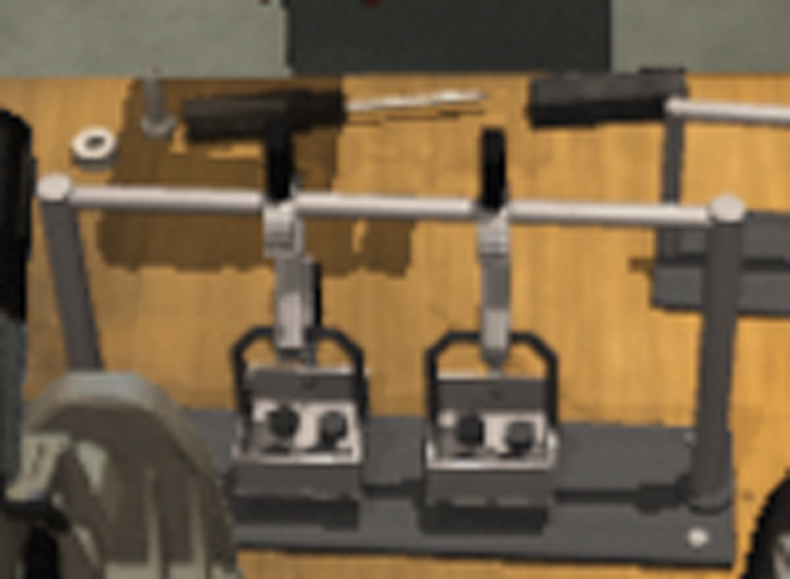

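View pics/w31.png

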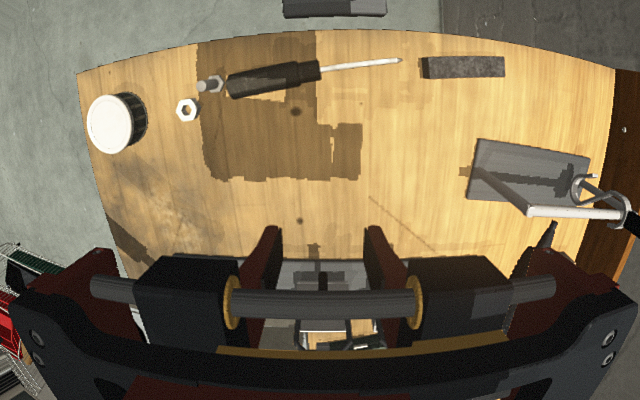

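Run:
```python
from pl import *
R=Rd(.1); print(rel([460,-60,405],R),rel([518.2,-370.3,405],R))
```

```text
([-0.55, -21.68, -2.24], [0.13, -0.138, -0.009]) ([-31.34, -20.77, -9.18], [0.13, -0.138, -0.009])
```

carry_out(
  delta_pos=[
    [0,-2,0],
    [0,-6,-0.5],
    [0,-10,-1],
    [0,-14,-1.5],
    [-0.5,-18,-2],
    [-2.5,-20.5,-2.8],
    [-6,-21.4,-3.5],
    [-10,-21.3,-4.4],
    [-14,-21.2,-5.3],
    [-18,-21.1,-6.2],
    [-22,-21,-7.1],
    [-25,-21,-7.8],
  ],
  rotation=[
    [0,0,0],
    [0.02,-0.02,0],
    [0.04,-0.04,0],
    [0.06,-0.06,0],
    [0.08,-0.08,0],
    [0.1,-0.1,-0.01],
    [0.13,-0.12,-0.01],
    [0.13,-0.138,-0.01],
    [0.13,-0.138,-0.01],
    [0.13,-0.138,-0.01],
    [0.13,-0.138,-0.01],
    [0.13,-0.138,-0.01],
  ],
  hand=60,
)

```text
t: 49.43
ee_pos: [507.4, -310.4, 403.3]
orientation: [-1.157, -1.283, 1.281]
ft_force: [0.3, 0.3, -0.6]
width: 67.0
```

```bash
python3 base.py '[-25,-21,-7.8]' '[0.13,-0.138,-0.01]'
python3 - <<'E'
from pl import *
R=Rd(.1); print(rel([518.2,-370.3,405],R))
E
```

```text
t 49.43 p [ 507.4467 -310.3694  403.2927] err [ 0.8034 -3.9095 -2.1868] rot [ 0.0012  0.0006 -0.002 ] F [ 0.3059  0.2824 -0.642 ] w 67.0 q [-0.5698  0.2282  1.4902  0.0016  1.4262 -2.2405]
([-6.47, 0.04, -0.51], [0.0, 0.0, 0.001])
```

carry_out(
  delta_pos=[
    [-2,0,-0.2],
    [-4,0,-0.3],
    [-5.5,0,-0.4],
    [-6.3,0,-0.5],
    [-6.5,0,-0.5],
    [-6.5,0,-0.5],
    [-6.5,0,-0.5],
  ],
  rotation=[
    [0,0,0],
    [0,0,0],
    [0,0,0],
    [0,0,0],
    [0,0,0],
    [0,0,0],
    [0,0,0],
  ],
)

```text
t: 50.02
ee_pos: [518.3, -370.3, 404.8]
orientation: [-1.157, -1.285, 1.281]
ft_force: [-0.1, -0.6, -0.4]
width: 67.2
```

```bash
python3 base.py '[-6.5,0,-0.5]' '[0,0,0]'; python3 v3.py 32;python3 zs.py s32 290 140 440 260; python3 zs.py d32 240 180 390 290
```

```text
t 50.02 p [ 518.267  -370.3442  404.7636] err [ 0.1423  0.2887 -0.6454] rot [-0.0001 -0.0009 -0.0018] F [-0.094  -0.6302 -0.3559] w 67.2 q [-0.6402  0.2987  1.3946  0.0021  1.4503 -2.3124]
4.916666666666667
5.266666666666667
```

View pics/w32.png

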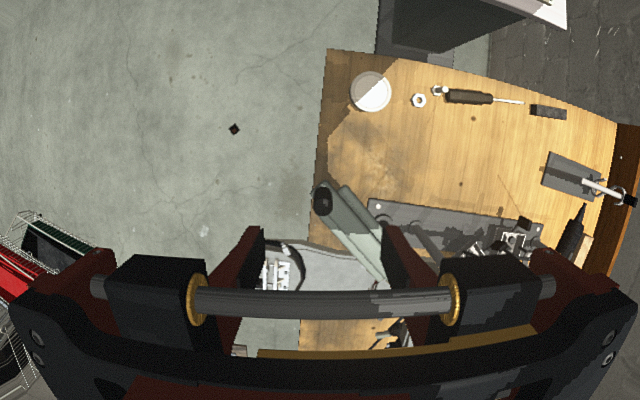

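View pics/d32z.png

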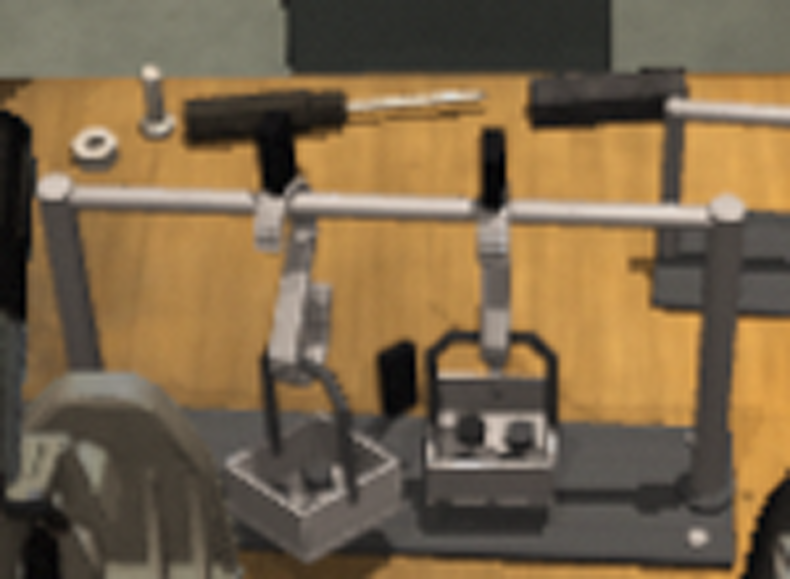

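carry_out(
  delta_pos=[
    [0,0,0],
    [0,0,0],
    [0,0,0],
    [0,0,0],
    [0,0,0],
    [0,0,0],
    [0,0,0],
    [0,0,0],
    [0,0,0],
    [0,0,0],
    [0,0,0],
    [0,0,0],
  ],
  rotation=[
    [0,0,0],
    [0,0,0],
    [0,0,0],
    [0,0,0],
    [0,0,0],
    [0,0,0],
    [0,0,0],
    [0,0,0],
    [0,0,0],
    [0,0,0],
    [0,0,0],
    [0,0,0],
  ],
)

```text
t: 51.17
ee_pos: [518.1, -371.2, 404.9]
orientation: [-1.158, -1.284, 1.281]
ft_force: [-0.7, -0.6, -0.8]
width: 67.0
```

```bash
python3 v3.py 33;python3 zs.py s33 290 140 440 260; python3 zs.py d33 240 180 390 290
```

```text
4.916666666666667
5.266666666666667
```

carry_out(
  delta_pos=[
    [0,0,0],
    [0,0,0],
    [0,0,0],
    [0,0,0],
    [0,0,0],
    [0,0,0],
    [0,0,0],
    [0,0,0],
    [0,0,0],
    [0,0,0],
    [0,0,0],
    [0,0,0],
  ],
  rotation=[
    [0,0,0],
    [0,0,0],
    [0,0,0],
    [0,0,0],
    [0,0,0],
    [0,0,0],
    [0,0,0],
    [0,0,0],
    [0,0,0],
    [0,0,0],
    [0,0,0],
    [0,0,0],
  ],
)

```text
t: 52.32
ee_pos: [518.1, -371.1, 404.9]
orientation: [-1.158, -1.284, 1.281]
ft_force: [0.6, 0.7, 1.0]
width: 67.3
```

```bash
python3 v3.py 34;python3 zs.py s34 290 140 440 260; python3 zs.py d34 240 180 390 290; python3 -c "
import cv2,numpy as np
a=cv2.imread('pics/d33z.png');b=cv2.imread('pics/d34z.png');cv2.imwrite('pics/c34.png',np.hstack([cv2.resize(a,(400,293)),cv2.resize(b,(400,293))]))"
```

```text
4.916666666666667
5.266666666666667
```

View pics/c34.png

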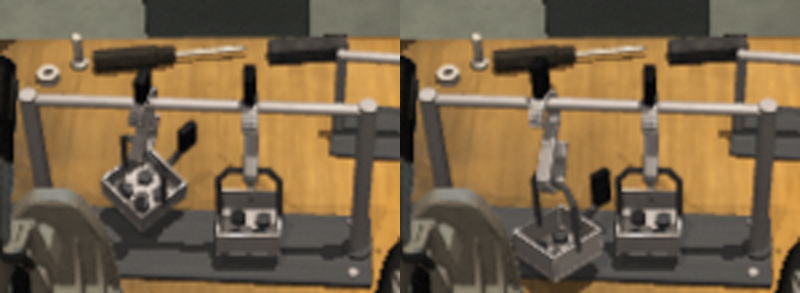

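View pics/s34z.png

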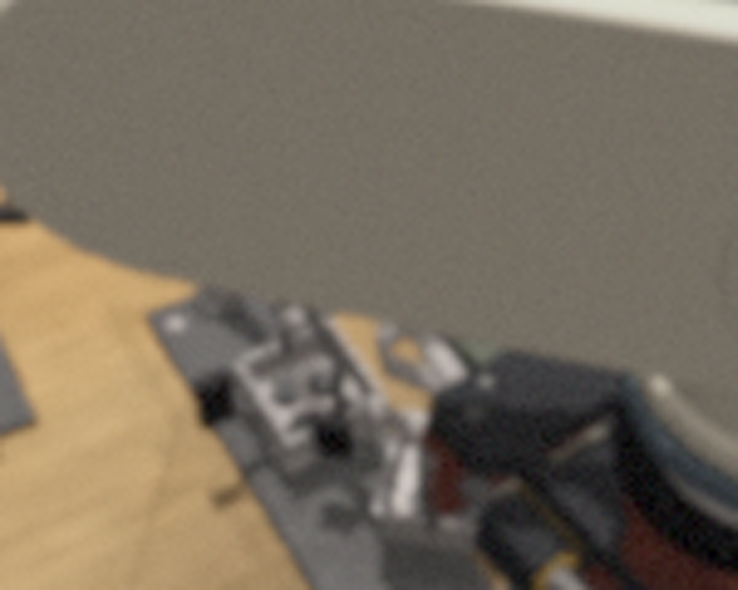

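carry_out(
  delta_pos=[
    [0,0,0],
    [0,0,0],
    [0,0,0],
    [0,0,0],
    [0,0,0],
    [0,0,0],
    [0,0,0],
    [0,0,0],
    [0,0,0],
    [0,0,0],
    [0,0,0],
    [0,0,0],
  ],
  rotation=[
    [0,0,0],
    [0,0,0],
    [0,0,0],
    [0,0,0],
    [0,0,0],
    [0,0,0],
    [0,0,0],
    [0,0,0],
    [0,0,0],
    [0,0,0],
    [0,0,0],
    [0,0,0],
  ],
)

```text
t: 53.47
ee_pos: [518.1, -371.1, 404.9]
orientation: [-1.158, -1.284, 1.281]
ft_force: [0.7, -0.4, -0.1]
width: 67.5
```

carry_out(
  delta_pos=[
    [0,0,0],
    [0,0,0],
    [0,0,0],
    [0,0,0],
    [0,0,0],
    [0,0,0],
    [0,0,0],
    [0,0,0],
    [0,0,0],
    [0,0,0],
    [0,0,0],
    [0,0,0],
  ],
  rotation=[
    [0,0,0],
    [0,0,0],
    [0,0,0],
    [0,0,0],
    [0,0,0],
    [0,0,0],
    [0,0,0],
    [0,0,0],
    [0,0,0],
    [0,0,0],
    [0,0,0],
    [0,0,0],
  ],
)

```text
t: 54.47
ee_pos: [518.1, -371.1, 404.9]
orientation: [-1.158, -1.284, 1.281]
ft_force: [-0.6, 0.6, 0.7]
width: 67.1
```

carry_out(
  delta_pos=[
    [0,0,0],
    [0,0,0],
    [0,0,0],
    [0,0,0],
    [0,0,0],
    [0,0,0],
    [0,0,0],
    [0,0,0],
    [0,0,0],
    [0,0,0],
    [0,0,0],
    [0,0,0],
  ],
  rotation=[
    [0,0,0],
    [0,0,0],
    [0,0,0],
    [0,0,0],
    [0,0,0],
    [0,0,0],
    [0,0,0],
    [0,0,0],
    [0,0,0],
    [0,0,0],
    [0,0,0],
    [0,0,0],
  ],
)

```text
t: 55.47
ee_pos: [518.1, -371.1, 404.9]
orientation: [-1.158, -1.284, 1.281]
ft_force: [0.0, -0.3, -0.4]
width: 67.0
```

Run:
```python
from pl import *
L=[]
for i in range(6):
    a=snap('side',f'd35_{i}.png')[180:290,240:350]; L.append(cv2.resize(a,(266,266),interpolation=cv2.INTER_CUBIC))
cv2.imwrite('pics/c35.png',np.vstack([np.hstack(L[:3]),np.hstack(L[3:])])[:,:,::-1]); print(ctrl.get_obs()['t'])
```

```text
55.7667
```

View pics/c35.png

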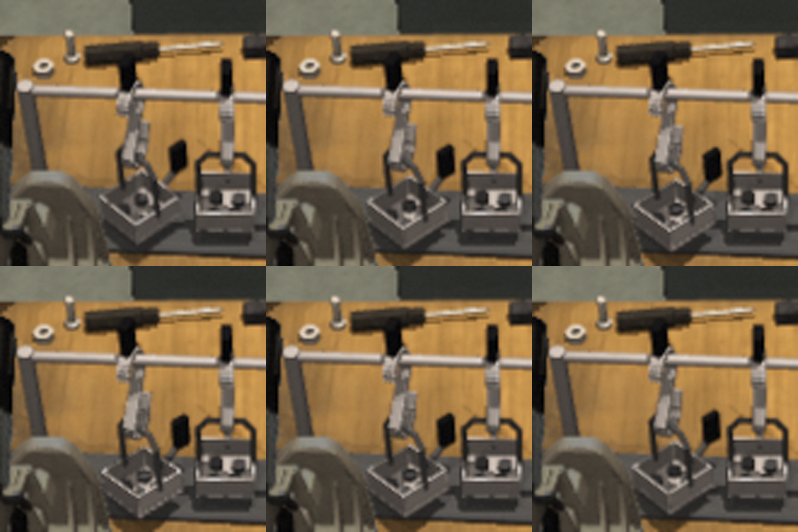

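Run:
```python
from pl import *
R=Rd(-.038); print(rel([500,-62,405],R), rel([600,-62,370],R))
```

```text
([30.89, 0.07, -1.29], [0.0, 0.138, 0.001]) ([29.88, 3.57, -11.24], [0.0, 0.138, 0.001])
```

carry_out(
  delta_pos=[
    [2,0,0],
    [5,0,0],
    [8.5,0,-0.5],
    [12,0,-1],
    [15.5,0,-2],
    [19,0.5,-3],
    [22.5,1.5,-5],
    [25.5,2.5,-7],
    [28,3.2,-9],
    [29.5,3.5,-10.5],
    [29.9,3.6,-11.2],
    [29.9,3.6,-11.2],
  ],
  rotation=[
    [0,0,0],
    [0,0.02,0],
    [0,0.04,0],
    [0,0.06,0],
    [0,0.08,0],
    [0,0.1,0],
    [0,0.12,0],
    [0,0.138,0],
    [0,0.138,0],
    [0,0.138,0],
    [0,0.138,0],
    [0,0.138,0],
  ],
)

```text
t: 56.77
ee_pos: [600.4, -61.3, 369.1]
orientation: [-1.223, -1.184, 1.182]
ft_force: [-0.1, 0.0, 0.3]
width: 66.9
```

carry_out(
  delta_pos=[
    [0,0,0],
    [0,0,0],
    [0,0,0],
    [0,0,0],
  ],
  rotation=[
    [0,0,0],
    [0,0,0],
    [0,0,0],
    [0,0,0],
  ],
)

```text
t: 57.1
ee_pos: [599.2, -63.5, 370.1]
orientation: [-1.226, -1.182, 1.179]
ft_force: [-0.4, -0.4, 0.0]
width: 67.0
```

```bash
python3 base.py '[29.9,3.6,-11.2]' '[0,0.138,0]'; python3 v3.py 36;python3 zs.py w36 150 110 450 300; python3 zs.py d36 240 180 390 290
```

```text
t 57.1 p [599.1512 -63.4679 370.1157] err [-0.4728 -1.5823  0.3999] rot [-0.0007  0.0013 -0.0012] F [-0.431  -0.4295  0.0268] w 67.0 q [-0.1265  0.2591  1.5219  0.0023  1.3604 -1.6587]
2.6333333333333333
5.266666666666667
```

View pics/w36z.png

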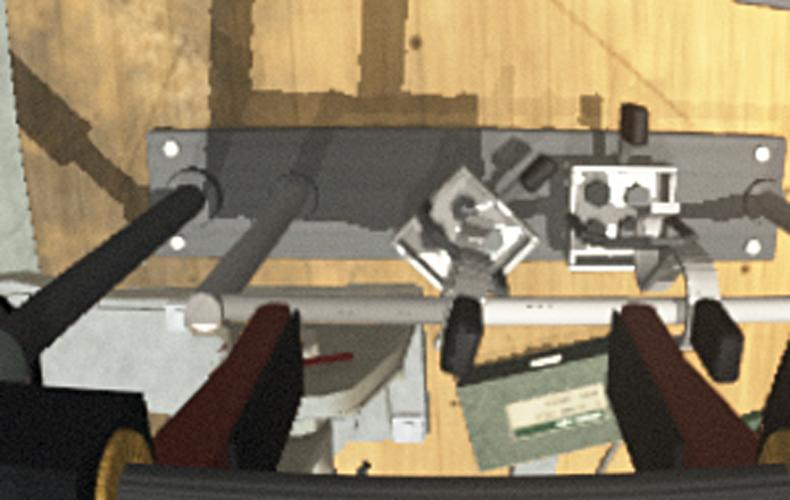

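View pics/d36z.png

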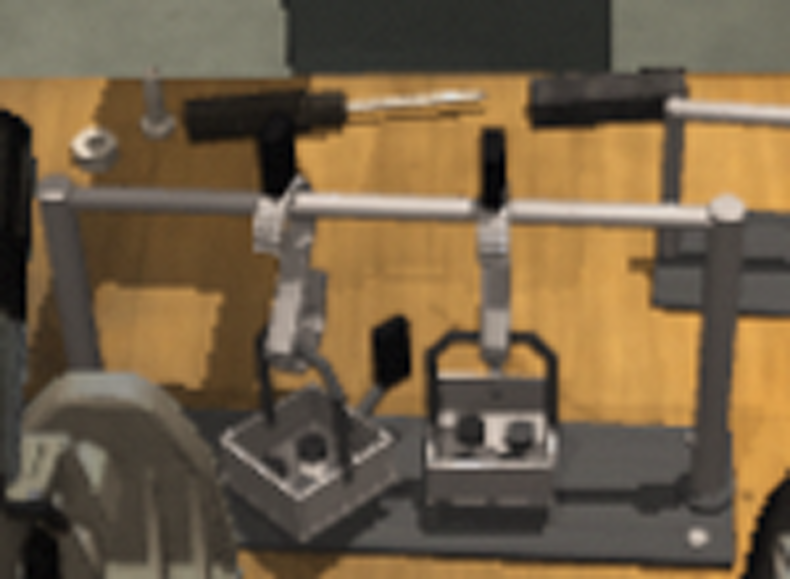

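```bash
python3 - <<'E'
from pl import *
np.set_printoptions(precision=1,suppress=True)
P=lambda X,Y,z: plane('wrist',150+X/2.6333,110+Y/2.6333,z)
W=lambda X,Y: ray('wrist',150+X/2.6333,110+Y/2.6333)
D=lambda X,Y: ray('side',240+X/5.2667,180+Y/5.2667)
print('padB',P(543,170,101.7), tri(W(536,176),D(392,352)))
print('padA top',P(634,112,101.7))
print('B rim L/T/R/B')
for a,b in (((398,240),(224,437)),((465,170),None),((538,236),(396,437)),((470,290),(303,500))):
    print(P(*a,62), tri(W(*a),D(*b)) if b else '')
print('A rim',[P(*a,62) for a in ((572,170),(677,168),(572,268))])
print('tab2 top',P(452,358,263),'tab1 top',P(727,360,263))
print('tab2 ends',P(464,340,263),P(456,374,263),P(445,372,263),P(478,330,263))
E
python3 zs.py w36 290 200 450 300
```

```text
padB [616.7 -14.3 101.7] (array([625.3, -15.8,  76.9]), [np.float64(0.03663924932114311), np.float64(0.03663924932114742)])
padA top [586.2  36.1 101.7]
B rim L/T/R/B
[664.8 -98.2  62. ] (array([ 666.1, -100.1,   57.9]), [np.float64(1.5203553907946044), np.float64(1.5203553907945906)])
[623.4 -56.3  62. ] 
[665.6 -13.6  62. ] (array([666.7, -13.2,  58.4]), [np.float64(0.061580212145502335), np.float64(0.06158021214546108)])
[698.6 -55.9  62. ] (array([702.2, -57.5,  52.5]), [np.float64(1.722840792189228), np.float64(1.7228407921892224)])
A rim [array([625.6,   7.3,  62. ]), array([626.3,  72. ,  62. ]), array([686.9,   7.2,  62. ])]
tab2 top [651.2 -64.9 263. ] tab1 top [658.2  39.2 263. ]
tab2 ends [644.2 -60.3 263. ] [657.7 -63.7 263. ] [656.7 -67.7 263. ] [640.5 -55.1 263. ]
4.9375
```

View pics/w36z.png

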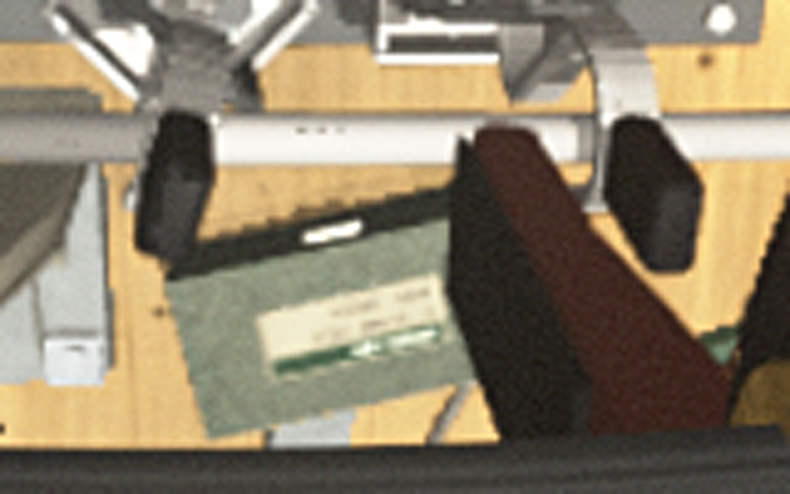

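Run:
```python
from pl import *
R=Rd(-.038,.25); p,R0=load()
a=np.array([530,-27.0,180.]); b=np.array([530,-27.0,80]); c=np.array([612.7,-30.2,80])
print(rel([530,-35,369],Rd(-.038)),rel(a,R)); save(a,R); print(rel(b,R),rel(c,R)); save(b,R);print(rel(c,R)); save(p,R0)
```

```text
([2.42, 0.08, 7.06], [0.0, 0.0, 0.001]) ([3.2, 18.98, 7.08], [-0.25, 0.0, 0.001])
([0.0, 9.69, 2.47], [0.0, 0.0, 0.0]) ([-0.01, 11.74, -5.54], [0.0, 0.0, 0.0])
([-0.01, 2.05, -8.02], [0.0, 0.0, 0.0])
```

carry_out(
  delta_pos=[
    [0.3,0,1],
    [0.8,0,3],
    [1.5,0,5.5],
    [2.2,1,7],
    [2.8,3.5,7.1],
    [3.2,7,7.1],
    [3.4,11,7.1],
    [3.4,14.5,7.1],
    [3.4,17.5,7.1],
    [3.4,18.8,7.1],
    [3.4,19,7.1],
    [3.4,19,7.1],
  ],
  rotation=[
    [0,0,0],
    [0,0,0],
    [0,0,0],
    [-0.03,0,0],
    [-0.07,0,0],
    [-0.11,0,0],
    [-0.15,0,0],
    [-0.2,0,0],
    [-0.25,0,0],
    [-0.25,0,0],
    [-0.25,0,0],
    [-0.25,0,0],
  ],
)

```text
t: 58.25
ee_pos: [529.2, -25.1, 179.4]
orientation: [-1.409, -1.359, 1.055]
ft_force: [-0.5, 0.8, 0.6]
width: 67.3
```

carry_out(
  delta_pos=[
    [0,2,0.5],
    [0,4.5,1.1],
    [0,7,1.8],
    [0,9,2.3],
    [0,9.7,2.5],
    [0,9.7,2.5],
    [0,9.7,2.5],
  ],
  rotation=[
    [0,0,0],
    [0,0,0],
    [0,0,0],
    [0,0,0],
    [0,0,0],
    [0,0,0],
    [0,0,0],
  ],
)

```text
t: 58.83
ee_pos: [530.8, -25.0, 80.8]
orientation: [-1.411, -1.362, 1.053]
ft_force: [0.7, -0.5, 0.2]
width: 67.3
```

```bash
python3 base.py '[3.4,19,7.1]' '[-0.25,0,0]'>/dev/null; python3 base.py '[0,9.7,2.5]' '[0,0,0]'; python3 v3.py 37;python3 zs.py s37 290 160 440 280; python3 zs.py d37 240 180 390 290
```

```text
t 58.83 p [530.8359 -25.0489  80.797 ] err [ 1.1719 -0.1324  1.1954] rot [-0.0018  0.0001 -0.0014] F [ 0.6603 -0.4967  0.1695] w 67.3 q [-0.0766  0.4387  2.0911  0.0342  0.3607 -1.64  ]
4.916666666666667
5.266666666666667
```

View pics/s37z.png

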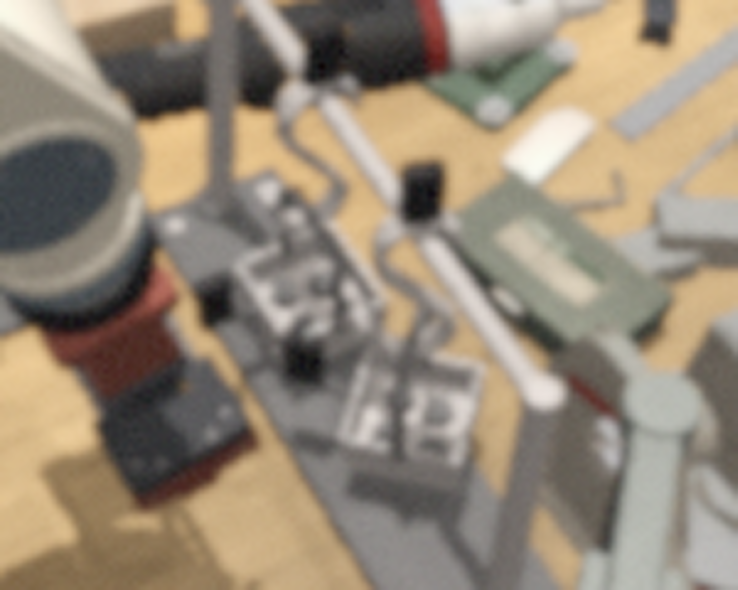

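View pics/d37z.png

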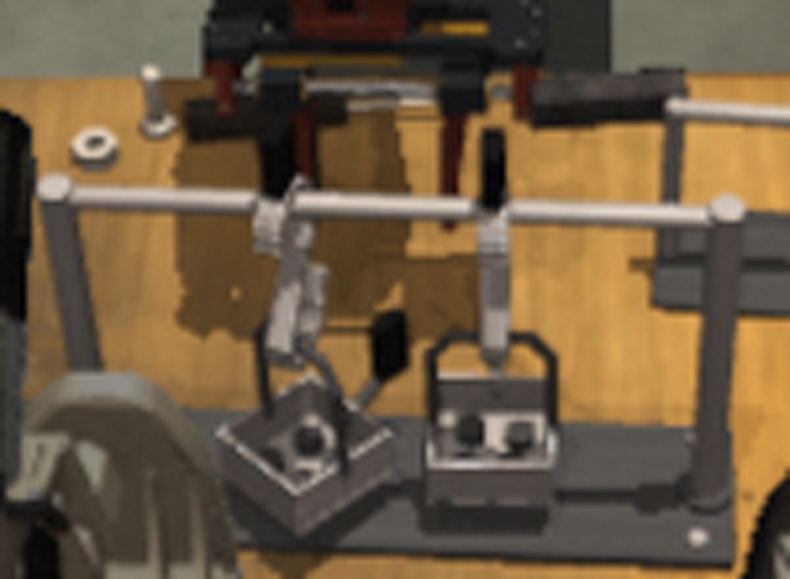

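View pics/w37.png

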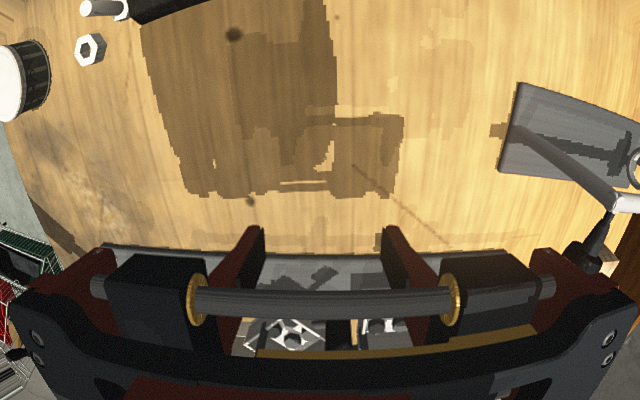

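carry_out(
  delta_pos=[
    [0,0.3,-1],
    [0,0.6,-2.3],
    [0,0.9,-3.6],
    [0,1.2,-4.8],
    [0,1.5,-5.8],
    [0,1.7,-6.7],
    [0,1.9,-7.4],
    [0,2,-7.8],
    [0,2,-8],
    [0,2,-8],
  ],
  rotation=[
    [0,0,0],
    [0,0,0],
    [0,0,0],
    [0,0,0],
    [0,0,0],
    [0,0,0],
    [0,0,0],
    [0,0,0],
    [0,0,0],
    [0,0,0],
  ],
)

```text
t: 59.82
ee_pos: [612.1, -28.1, 79.9]
orientation: [-1.41, -1.36, 1.054]
ft_force: [-0.1, 0.1, -0.1]
width: 67.3
```

```bash
python3 base.py '[0,2,-8]' '[0,0,0]'; python3 v3.py 38;python3 zs.py w38 150 150 500 350; python3 zs.py d38 240 180 390 290
```

```text
t 59.82 p [612.135  -28.0872  79.944 ] err [ 0.0686 -0.0596 -0.0488] rot [ 0.      0.     -0.0014] F [-0.0687  0.0987 -0.0834] w 67.3 q [-0.0706  0.5239  1.9145  0.024   0.4538 -1.6239]
2.257142857142857
5.266666666666667
```

View pics/w38z.png

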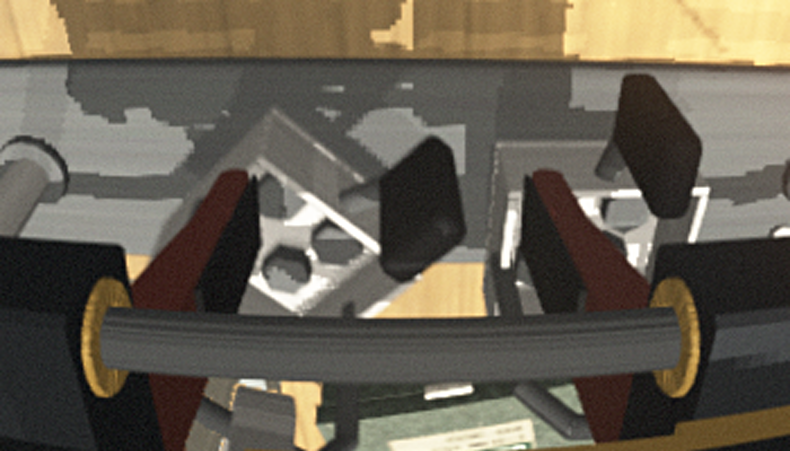

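View pics/d38z.png

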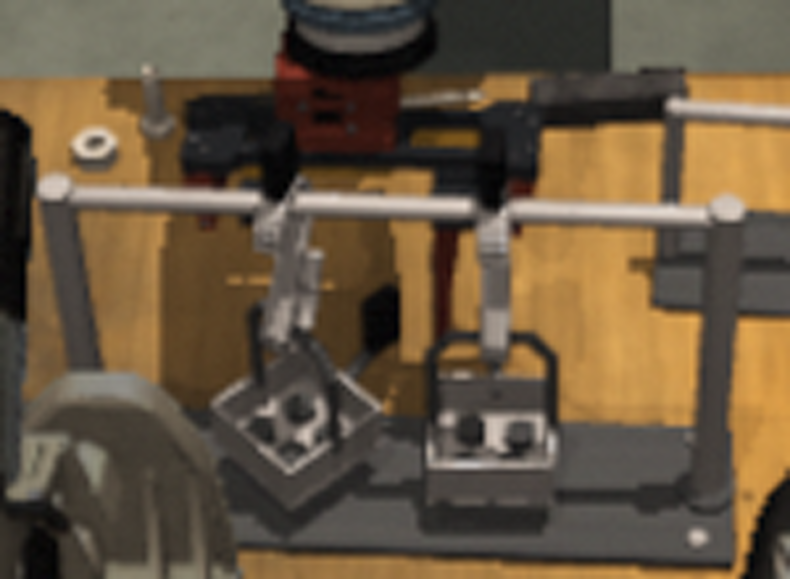

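carry_out(
  delta_pos=[
    [0,0,0],
    [0,0,0],
    [0,0,0],
    [0,0,0],
    [0,0,0],
  ],
  rotation=[
    [0,0,0],
    [0,0,0],
    [0,0,0],
    [0,0,0],
    [0,0,0],
  ],
  hand=139,
)

```text
t: 60.38
ee_pos: [612.0, -28.1, 80.0]
orientation: [-1.41, -1.36, 1.054]
ft_force: [0.6, 0.8, 0.2]
width: 40.6
```

carry_out(
  delta_pos=[
    [-0.3,0,0],
    [-0.6,0,0.1],
    [-0.9,0,0.1],
    [-1.2,0,0.2],
    [-1.5,0,0.2],
    [-1.8,0,0.3],
    [-2.1,0,0.3],
    [-2.4,0,0.4],
    [-2.7,0,0.4],
    [-2.7,0,0.4],
    [-2.7,0,0.4],
  ],
  rotation=[
    [0,0,0],
    [0,0,0],
    [0,0,0],
    [0,0,0],
    [0,0,0],
    [0,0,0],
    [0,0,0],
    [0,0,0],
    [0,0,0],
    [0,0,0],
    [0,0,0],
  ],
)

```text
t: 61.3
ee_pos: [607.1, -55.1, 78.9]
orientation: [-1.41, -1.36, 1.054]
ft_force: [1.3, -0.1, 1.4]
width: 39.9
```

```bash
python3 base.py '[-2.7,0,0.4]' '[0,0,0]'; python3 v3.py 39;python3 zs.py w39 150 150 500 350; python3 zs.py d39 240 180 390 290
```

```text
t 61.3 p [607.1234 -55.1324  78.8984] err [-0.0514 -0.2712 -0.0777] rot [-0.0001  0.0004 -0.0013] F [ 1.3439 -0.1016  1.4284] w 39.9 q [-0.1218  0.5226  1.9215  0.0532  0.4493 -1.6995]
2.257142857142857
5.266666666666667
```

View pics/w39z.png

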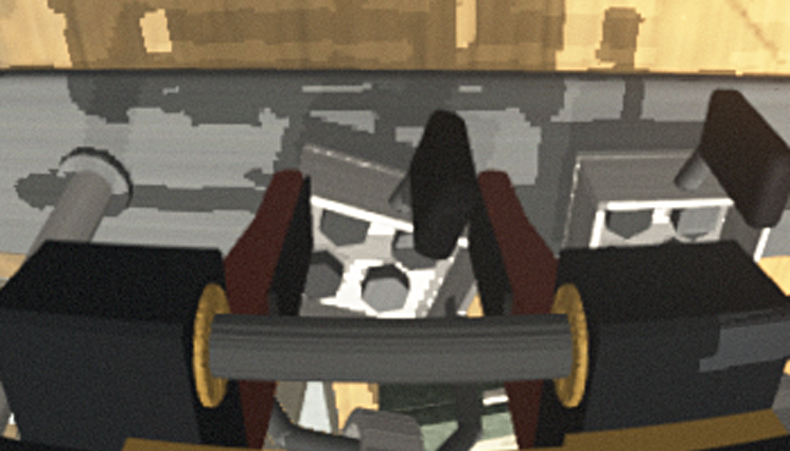

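View pics/d39z.png

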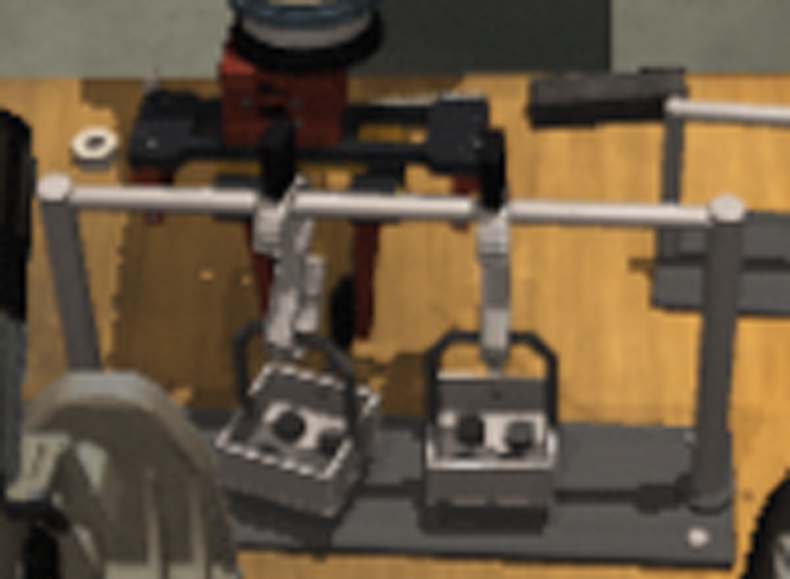

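carry_out(
  delta_pos=[
    [-0.2,0,0],
    [-0.4,0,0],
    [-0.5,0,0],
    [-0.5,0,0],
  ],
  rotation=[
    [0,0,0],
    [0,0,0],
    [0,0,0],
    [0,0,0],
  ],
)

```text
t: 61.78
ee_pos: [607.0, -60.1, 78.9]
orientation: [-1.41, -1.36, 1.054]
ft_force: [-0.1, 0.3, 0.5]
width: 40.1
```

carry_out(
  delta_pos=[
    [0,0,0],
    [0,0,0],
    [0,0,0],
    [0,0,0],
    [0,0,0],
    [0,0,0],
    [0,0,0],
    [0,0,0],
    [0,0,0],
    [0,0,0],
  ],
  rotation=[
    [0,0,0],
    [0,0,0],
    [0,0,0],
    [0,0,0],
    [0,0,0],
    [0,0,0],
    [0,0,0],
    [0,0,0],
    [0,0,0],
    [0,0,0],
  ],
  hand=255,
)

```text
t: 62.62
ee_pos: [607.0, -59.9, 78.9]
orientation: [-1.41, -1.361, 1.054]
ft_force: [0.2, -0.2, 0.5]
width: 9.7
```

```bash
python3 base.py '[-0.5,0,0]' '[0,0,0]'; python3 v3.py 40;python3 zs.py w40 150 150 500 350; python3 zs.py d40 240 180 390 290
```

```text
t 62.62 p [606.974  -59.9027  78.9324] err [-0.0122 -0.0451 -0.0384] rot [-0.0002 -0.     -0.0014] F [ 0.1957 -0.2173  0.4618] w 9.7 q [-0.1308  0.5228  1.9208  0.0584  0.45   -1.7133]
2.257142857142857
5.266666666666667
```

View pics/w40z.png

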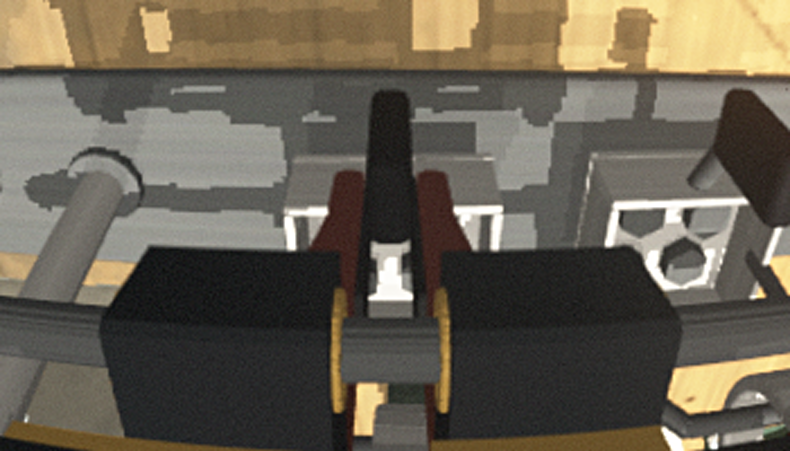

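View pics/d40z.png

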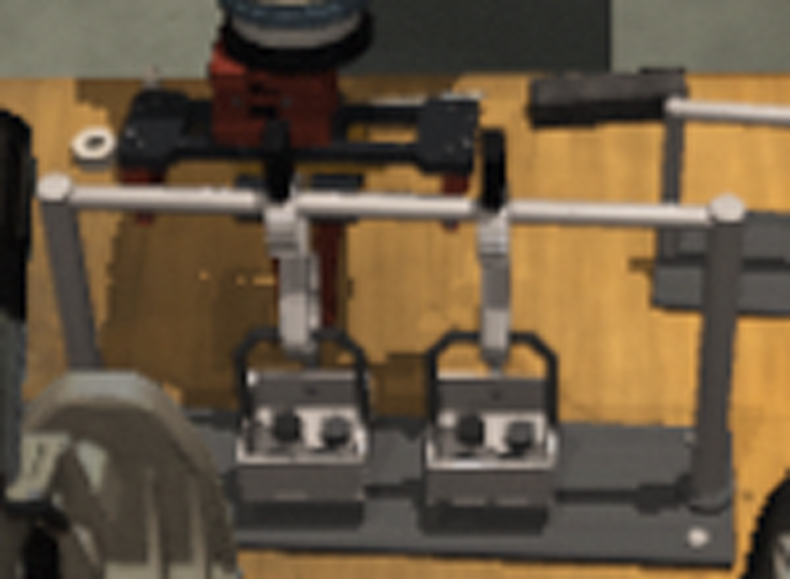

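carry_out(
  delta_pos=[
    [0,0,0],
    [0,0,0],
    [0,0,0],
    [0,0,0],
    [0,0,0],
    [0,0,0],
    [0,0,0],
    [0,0,0],
    [0,0,0],
    [0,0,0],
  ],
  rotation=[
    [0,0,0],
    [0,0,0],
    [0,0,0],
    [0,0,0],
    [0,0,0],
    [0,0,0],
    [0,0,0],
    [0,0,0],
    [0,0,0],
    [0,0,0],
  ],
  hand=120,
)

```text
t: 63.6
ee_pos: [606.9, -59.9, 78.9]
orientation: [-1.41, -1.36, 1.054]
ft_force: [-0.2, -0.4, -0.4]
width: 46.5
```

carry_out(
  delta_pos=[
    [0,-0.5,0.2],
    [0,-1.2,0.6],
    [0,-2.2,1.2],
    [0,-3.5,2.2],
    [0,-5,3.5],
    [0,-7,5],
    [0,-9,7],
    [0,-11,9],
    [0,-12.5,10.5],
    [0,-13,11],
    [0,-13,11],
  ],
  rotation=[
    [0,0,0],
    [0,0,0],
    [0,0,0],
    [0,0,0],
    [0,0,0],
    [0,0,0],
    [0,0,0],
    [0,0,0],
    [0,0,0],
    [0,0,0],
    [0,0,0],
  ],
)

```text
t: 64.52
ee_pos: [467.4, -55.0, 179.1]
orientation: [-1.412, -1.362, 1.053]
ft_force: [0.8, 0.4, -0.7]
width: 46.5
```

```bash
python3 base.py '[0,-13,11]' '[0,0,0]'; python3 v3.py 41; python3 zs.py d41 240 180 390 290; python3 zs.py s41 290 140 440 260
python3 - <<'E'
from pl import *
R=Rd(.1); print(rel([460,-60,405],R),rel([518.2,-370.3,405],R))
E
```

```text
t 64.52 p [467.397  -54.9628 179.0522] err [-0.9684 -0.2347  1.2989] rot [-0.0023  0.0003 -0.0011] F [ 0.7926  0.358  -0.7147] w 46.5 q [-0.1644  0.1669  2.1589  0.0626  0.5668 -1.7458]
5.266666666666667
4.916666666666667
([-0.53, -22.22, -4.83], [0.249, -0.137, -0.016]) ([-31.32, -20.53, -11.6], [0.249, -0.137, -0.016])
```

View pics/d41z.png

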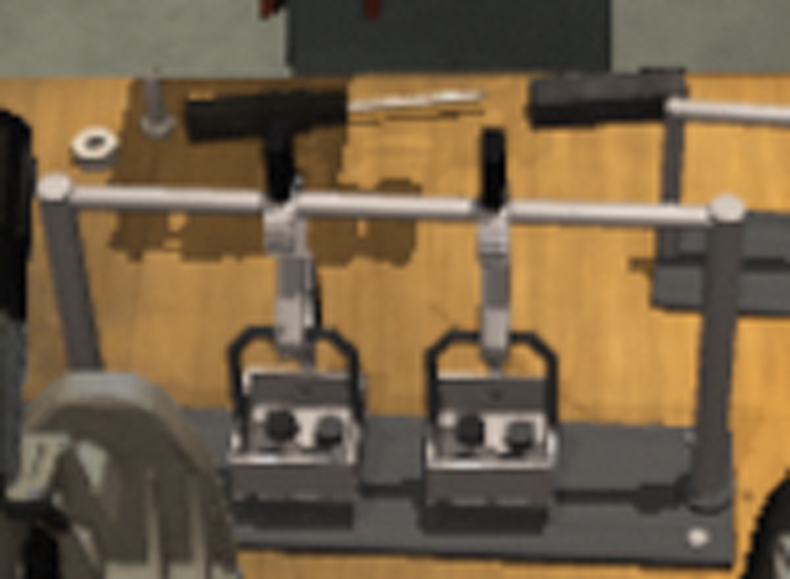

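View pics/s41z.png

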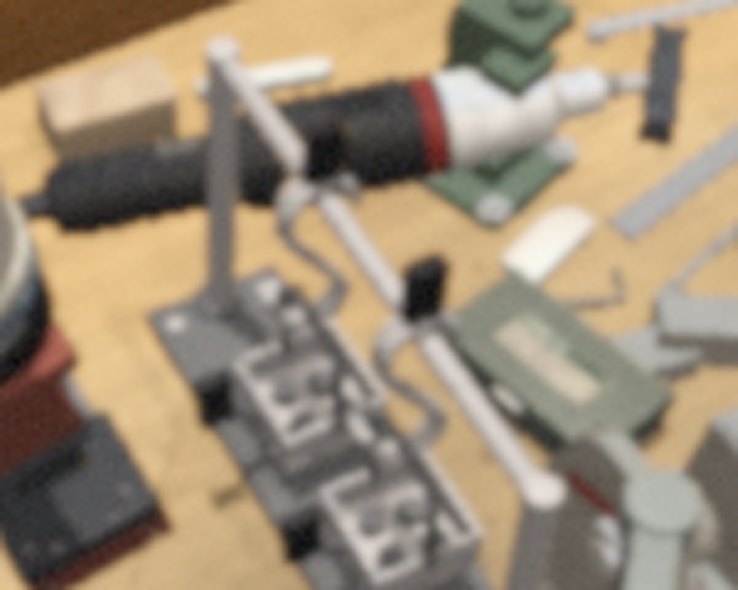

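carry_out(
  delta_pos=[
    [0,-2,-0.5],
    [0,-6,-1.5],
    [0,-10,-2.5],
    [0,-14,-3.5],
    [-0.5,-18,-4.3],
    [-2.5,-21,-5],
    [-6,-22,-6],
    [-10,-21.8,-7],
    [-14,-21.5,-8],
    [-18,-21.2,-9],
    [-22,-21,-10],
    [-25,-20.8,-10.5],
  ],
  rotation=[
    [0,0,0],
    [0.04,-0.02,0],
    [0.08,-0.04,0],
    [0.12,-0.06,-0.01],
    [0.16,-0.08,-0.01],
    [0.2,-0.1,-0.01],
    [0.249,-0.12,-0.016],
    [0.249,-0.137,-0.016],
    [0.249,-0.137,-0.016],
    [0.249,-0.137,-0.016],
    [0.249,-0.137,-0.016],
    [0.249,-0.137,-0.016],
  ],
  hand=60,
)

```text
t: 65.67
ee_pos: [510.6, -310.8, 403.2]
orientation: [-1.16, -1.283, 1.281]
ft_force: [0.5, -0.8, 0.3]
width: 67.2
```

```bash
python3 base.py '[-25,-20.8,-10.5]' '[0.249,-0.137,-0.016]'; python3 v3.py 42; python3 zs.py d42 240 180 390 290;  python3 - <<'E'
from pl import *
R=Rd(.1); print(rel([518.2,-370.3,405],R))
E
```

```text
t 65.67 p [ 510.5917 -310.758   403.1723] err [ 1.3634 -4.0711 -1.8165] rot [ 0.0004  0.0005 -0.0014] F [ 0.5292 -0.7807  0.3012] w 67.2 q [-0.5672  0.2321  1.4855  0.001   1.4248 -2.2374]
5.266666666666667
([-6.42, 0.0, -0.26], [0.0, 0.0, 0.0])
```

View pics/d42z.png

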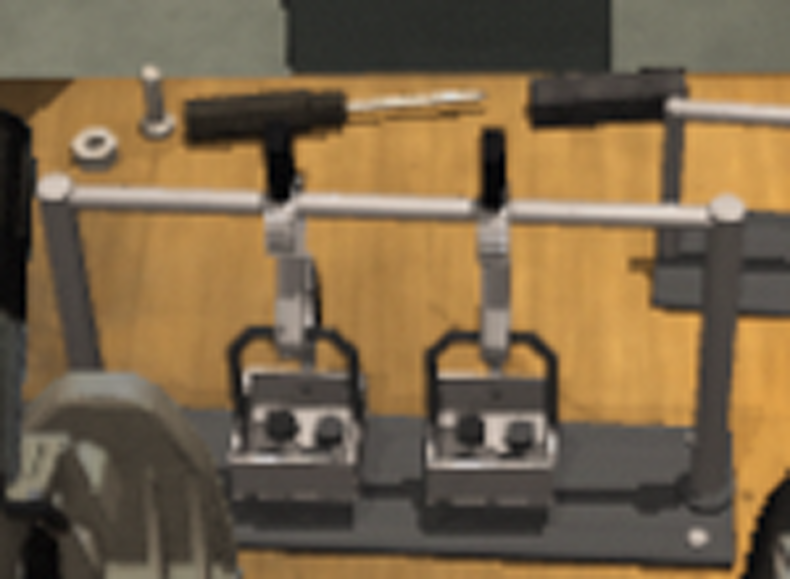

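Both pails still. Position over the peg, descend, grip.

carry_out(
  delta_pos=[
    [-2,0,-0.1],
    [-4,0,-0.2],
    [-5.5,0,-0.3],
    [-6.3,0,-0.3],
    [-6.4,0,-0.3],
    [-6.4,0,-0.3],
    [-6.4,2,-0.3],
    [-6.4,5,-0.3],
    [-6.4,7.5,-0.3],
    [-6.4,8.8,-0.3],
    [-6.4,9.2,-0.3],
    [-6.4,9.2,-0.3],
  ],
  rotation=[
    [0,0,0],
    [0,0,0],
    [0,0,0],
    [0,0,0],
    [0,0,0],
    [0,0,0],
    [0,0,0],
    [0,0,0],
    [0,0,0],
    [0,0,0],
    [0,0,0],
    [0,0,0],
  ],
)

```text
t: 66.82
ee_pos: [518.6, -369.7, 312.1]
orientation: [-1.158, -1.284, 1.281]
ft_force: [0.2, 0.1, -0.1]
width: 67.4
```

carry_out(
  delta_pos=[
    [0,0,0],
    [0,0,0],
    [0,0,0],
    [0,0,0],
    [0,0,0],
    [0,0,0],
    [0,0,0],
    [0,0,0],
    [0,0,0],
    [0,0,0],
    [0,0,0],
  ],
  rotation=[
    [0,0,0],
    [0,0,0],
    [0,0,0],
    [0,0,0],
    [0,0,0],
    [0,0,0],
    [0,0,0],
    [0,0,0],
    [0,0,0],
    [0,0,0],
    [0,0,0],
  ],
  hand=255,
)

```text
t: 67.73
ee_pos: [518.7, -370.4, 312.5]
orientation: [-1.16, -1.284, 1.281]
ft_force: [0.5, -0.1, 0.8]
width: 15.4
```

```bash
python3 base.py '[-6.4,9.2,-0.3]' '[0,0,0]'
python3 - <<'E'
from pl import *
p,R=load(); c=np.array([645.3,-242.]); p0=p[:2]
a0=np.arctan2(-(p0[0]-c[0]),p0[1]-c[1]); r=np.hypot(*(p0-c)); print('a0',a0,'frame',a0+.038,'r',r)
a1=0.06-.038; y0=.1; y1=-1.5; P0,R0=load()
for n in range(3):
    P,RR=load(); print('call',n)
    for i in range(1,13):
        s=(n*12+i)/36; s=3*s*s-2*s**3
        a=a0+(a1-a0)*s
        rr=r+(180-r)*s
        q=np.array([c[0]-rr*np.sin(a),c[1]+rr*np.cos(a),p[2]])
        d,w=rel(q,Rd(y0+(y1-y0)*s)); print([round(v,1) for v in d],round(w[1],2))
    d=[round(v,1) for v in d]; w=[0,round(w[1],2),0]
    save(P+RR.apply(np.array(d)*10),RR*Rn.from_rotvec(w))
print(load()[0])
E
```

```text
t 67.73 p [ 518.6773 -370.4447  312.5088] err [ 0.0478 -0.364  -0.4918] rot [-0.0003 -0.0003 -0.0014] F [ 0.4773 -0.0565  0.8284] w 15.4 q [-0.6395  0.3578  1.5138  0.0014  1.2703 -2.3109]
a0 2.361730014116564 frame 2.399730014116564 r 180.13909588340007
call 0
[0.1, 0.0, 0.1] 0.0
[0.3, 0.0, 0.2] 0.01
[0.7, 0.0, 0.5] 0.03
[1.1, 0.0, 0.9] 0.06
[1.8, 0.0, 1.3] 0.08
[2.6, 0.0, 1.8] 0.12
[3.5, 0.0, 2.3] 0.16
[4.5, 0.0, 2.7] 0.2
[5.7, 0.0, 3.2] 0.25
[7.0, 0.0, 3.6] 0.3
[8.4, 0.0, 3.9] 0.36
[10.0, 0.0, 4.1] 0.41
call 1
[1.4, 0.0, 0.7] 0.07
[3.0, 0.0, 1.2] 0.13
[4.6, 0.0, 1.7] 0.19
[6.3, 0.0, 2.0] 0.26
[8.0, 0.0, 2.1] 0.32
[9.8, 0.0, 2.1] 0.39
[11.5, 0.0, 1.9] 0.46
[13.2, 0.0, 1.5] 0.52
[14.8, 0.0, 1.0] 0.59
[16.4, 0.0, 0.3] 0.65
[17.8, 0.0, -0.5] 0.71
[19.2, 0.0, -1.4] 0.78
call 2
[1.5, 0.0, 0.1] 0.05
[2.9, 0.0, 0.2] 0.11
[4.3, 0.0, 0.1] 0.16
[5.5, 0.0, -0.1] 0.21
[6.7, 0.0, -0.3] 0.25
[7.7, 0.0, -0.5] 0.29
[8.5, 0.0, -0.8] 0.33
[9.3, 0.0, -1.1] 0.35
[9.8, 0.0, -1.3] 0.38
[10.2, 0.0, -1.5] 0.4
[10.5, 0.0, -1.6] 0.41
[10.6, 0.0, -1.7] 0.41
[641.65   -62.1656 313.0117]
```

carry_out(
  delta_pos=[
    [0.1,0,0.1],
    [0.3,0,0.2],
    [0.7,0,0.5],
    [1.1,0,0.9],
    [1.8,0,1.3],
    [2.6,0,1.8],
    [3.5,0,2.3],
    [4.5,0,2.7],
    [5.7,0,3.2],
    [7.0,0,3.6],
    [8.4,0,3.9],
    [10.0,0,4.1],
  ],
  rotation=[
    [0,0,0],
    [0,0.01,0],
    [0,0.03,0],
    [0,0.06,0],
    [0,0.08,0],
    [0,0.12,0],
    [0,0.16,0],
    [0,0.2,0],
    [0,0.25,0],
    [0,0.3,0],
    [0,0.36,0],
    [0,0.41,0],
  ],
)

```text
t: 68.73
ee_pos: [465.5, -274.9, 312.4]
orientation: [-1.34, -0.972, 0.976]
ft_force: [-2.5, -3.3, 2.0]
width: 15.5
```

carry_out(
  delta_pos=[
    [1.4,0,0.7],
    [3.0,0,1.2],
    [4.6,0,1.7],
    [6.3,0,2.0],
    [8.0,0,2.1],
    [9.8,0,2.1],
    [11.5,0,1.9],
    [13.2,0,1.5],
    [14.8,0,1.0],
    [16.4,0,0.3],
    [17.8,0,-0.5],
    [19.2,0,-1.4],
  ],
  rotation=[
    [0,0.07,0],
    [0,0.13,0],
    [0,0.19,0],
    [0,0.26,0],
    [0,0.32,0],
    [0,0.39,0],
    [0,0.46,0],
    [0,0.52,0],
    [0,0.59,0],
    [0,0.65,0],
    [0,0.71,0],
    [0,0.78,0],
  ],
)

```text
t: 69.73
ee_pos: [538.0, -94.8, 312.3]
orientation: [-1.535, -0.372, 0.376]
ft_force: [-1.2, -1.5, -2.1]
width: 15.4
```

carry_out(
  delta_pos=[
    [1.5,0,0.1],
    [2.9,0,0.2],
    [4.3,0,0.1],
    [5.5,0,-0.1],
    [6.7,0,-0.3],
    [7.7,0,-0.5],
    [8.5,0,-0.8],
    [9.3,0,-1.1],
    [9.8,0,-1.3],
    [10.2,0,-1.5],
    [10.5,0,-1.6],
    [10.6,0,-1.7],
  ],
  rotation=[
    [0,0.05,0],
    [0,0.11,0],
    [0,0.16,0],
    [0,0.21,0],
    [0,0.25,0],
    [0,0.29,0],
    [0,0.33,0],
    [0,0.35,0],
    [0,0.38,0],
    [0,0.4,0],
    [0,0.41,0],
    [0,0.41,0],
  ],
)

```text
t: 70.73
ee_pos: [641.2, -61.7, 312.3]
orientation: [-1.568, -0.055, 0.056]
ft_force: [-1.3, 6.5, -3.2]
width: 15.3
```

carry_out(
  delta_pos=[
    [0,0,0],
    [0,0,0],
    [0,0,0],
  ],
  rotation=[
    [0,0,0],
    [0,0,0],
    [0,0,0],
  ],
)

```text
t: 70.98
ee_pos: [641.2, -61.7, 312.3]
orientation: [-1.567, -0.056, 0.056]
ft_force: [0.8, 5.8, -4.5]
width: 15.5
```

Run:
```python
from pl import *
st(); R=load()[1]
for dx in (5,10,15,20): print(rel(load()[0]+[dx,0,0],R))
```

```text
t 70.98 p [641.2048 -61.6906 312.2537] err [-0.4452  0.475  -0.758 ] rot [ 0.0029 -0.0011  0.0005] F [ 0.7636  5.79   -4.4683] w 15.5 q [-0.1157  0.369   1.4981  0.0028  1.2752 -0.1882]
([0.5, 0.0, -0.04], [0.0, 0.0, 0.0])
([1.0, 0.0, -0.07], [0.0, 0.0, 0.0])
([1.5, 0.0, -0.11], [0.0, 0.0, 0.0])
([2.0, 0.0, -0.14], [0.0, 0.0, 0.0])
```

carry_out(
  delta_pos=[
    [0.2,0,0],
    [0.4,0,0],
    [0.6,0,0],
    [0.8,0,0],
    [0.8,0,0],
  ],
  rotation=[
    [0,0.01,0],
    [0,0.02,0],
    [0,0.03,0],
    [0,0.04,0],
    [0,0.04,0],
  ],
)

```text
t: 71.4
ee_pos: [649.6, -61.9, 312.3]
orientation: [-1.569, -0.024, 0.024]
ft_force: [-0.2, 3.8, -8.5]
width: 15.3
```

carry_out(
  delta_pos=[
    [0.1,0,0],
    [0.2,0,0],
    [0.3,0,0],
    [0.3,0,0],
  ],
  rotation=[
    [0,0,0],
    [0,0,0],
    [0,0,0],
    [0,0,0],
  ],
)

```text
t: 71.73
ee_pos: [650.0, -61.8, 312.2]
orientation: [-1.569, -0.02, 0.029]
ft_force: [-11.0, 4.4, -3.7]
width: 15.9
```

carry_out(
  delta_pos=[
    [0.1,0,0],
    [0.15,0,0],
    [0.15,0,0],
  ],
  rotation=[
    [0,0,0],
    [0,0,0],
    [0,0,0],
  ],
)

```text
t: 71.98
ee_pos: [650.1, -61.7, 312.2]
orientation: [-1.569, -0.018, 0.032]
ft_force: [-17.0, 3.8, -0.9]
width: 15.7
```

carry_out(
  delta_pos=[
    [-0.1,0,0],
    [-0.2,0,0],
    [-0.2,0,0],
  ],
  rotation=[
    [0,0,0],
    [0,0,0],
    [0,0,0],
  ],
)

```text
t: 72.23
ee_pos: [650.0, -61.8, 312.2]
orientation: [-1.569, -0.021, 0.028]
ft_force: [-7.8, 4.1, -5.6]
width: 15.5
```

carry_out(
  delta_pos=[
    [0,0,0],
    [0,0,0],
    [0,0,0],
    [0,0,0],
    [0,0,0],
    [0,0,0],
    [0,0,0],
    [0,-1,0],
    [0,-3,0],
    [0,-6,0],
    [0,-9,0],
    [0,-9,0],
  ],
  rotation=[
    [0,0,0],
    [0,0,0],
    [0,0,0],
    [0,0,0],
    [0,0,0],
    [0,0,0],
    [0,0,0],
    [0,0,0],
    [0,0,0],
    [0,0,0],
    [0,0,0],
    [0,0,0],
  ],
  hand=130,
)

```text
t: 73.23
ee_pos: [654.4, -62.2, 410.8]
orientation: [-1.571, -0.033, 0.015]
ft_force: [0.7, 0.1, 1.7]
width: 43.6
```

```bash
for a in "[0.8,0,0] [0,0.04,0]" "[0.3,0,0] [0,0,0]" "[0.15,0,0] [0,0,0]" "[-0.2,0,0] [0,0,0]" "[0,-9,0] [0,0,0]"; do python3 base.py $a >/dev/null; done; python3 -c "
from pl import *
st()"; python3 v3.py 43; python3 zs.py d43 240 150 390 290; python3 zs.py s43 290 140 440 260
```

```text
t 73.23 p [654.4096 -62.2244 410.8396] err [ 2.3172 -0.7113  7.8238] rot [-0.0002 -0.0004 -0.011 ] F [0.7026 0.1128 1.7263] w 43.6 q [-0.1135  0.3236  1.3478  0.0013  1.4589 -0.1447]
4.214285714285714
4.916666666666667
```

View pics/w43.png

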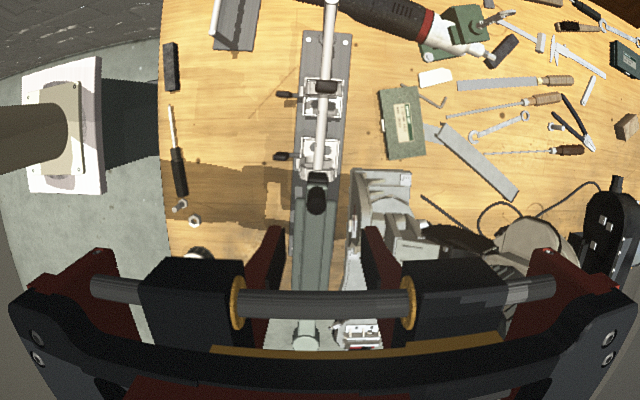

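View pics/d43z.png

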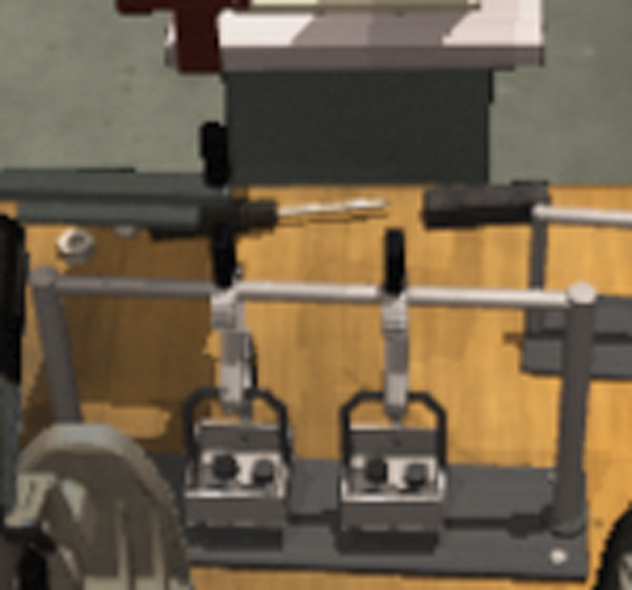

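carry_out(
  delta_pos=[
    [0,-1,0],
    [0,-3,0],
    [0,-4,0],
    [0,-4,0],
    [0,-4,0],
    [0,-4,0],
    [0,-4,0],
    [0,-4,0],
  ],
  rotation=[
    [0,0,0],
    [0,0,0],
    [0,0,0],
    [0,0,0],
    [0,0,0],
    [0,0,0],
    [0,0,0],
    [0,0,0],
  ],
)

```text
t: 74.05
ee_pos: [651.7, -62.0, 441.9]
orientation: [-1.569, -0.023, 0.025]
ft_force: [-0.1, 0.8, -0.8]
width: 43.2
```

```bash
python3 - <<'E'
from pl import *
L=[snap('side',f'd44_{i}.png')[150:300,230:400] for i in range(4)]
print([np.abs(L[i].astype(int)-L[0]).mean() for i in range(4)], np.abs(cv2.imread('pics/d43.png')[150:300,230:400][:,:,::-1].astype(int)-L[0])[60:].mean())
s=snap('scene','s44.png'); st()
E
python3 zs.py d44_3 230 150 400 300; python3 zs.py s44 250 130 470 290
```

```text
[np.float64(0.0), np.float64(0.9709542483660131), np.float64(0.9770065359477125), np.float64(0.985202614379085)] 1.3938562091503268
t 74.3 p [651.9468 -62.0043 442.7301] err [-0.1457 -0.4912 39.7142] rot [ 0.0014 -0.0003  0.0001] F [-0.5935 -0.5692 -0.3905] w 43.2 q [-0.1136  0.3125  1.2962  0.0013  1.5327 -0.1446]
3.933333333333333
3.590909090909091
```

View pics/s44z.png

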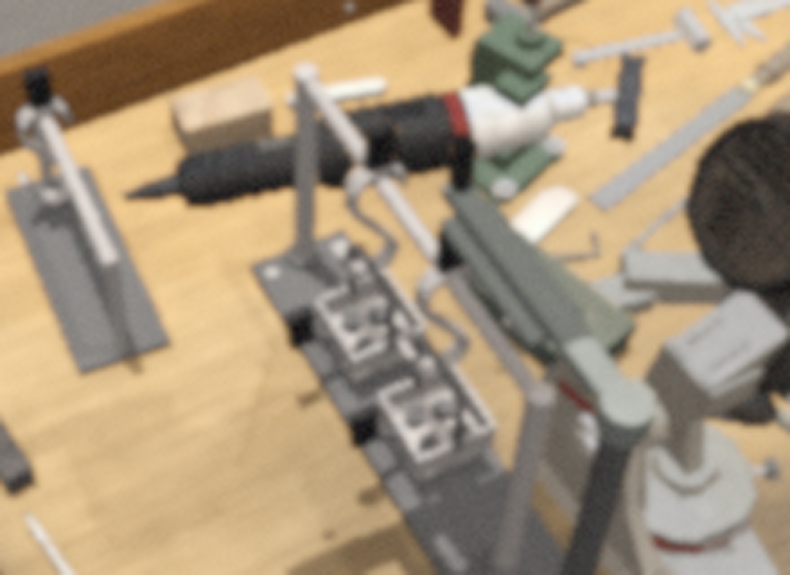

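View pics/d44_3z.png

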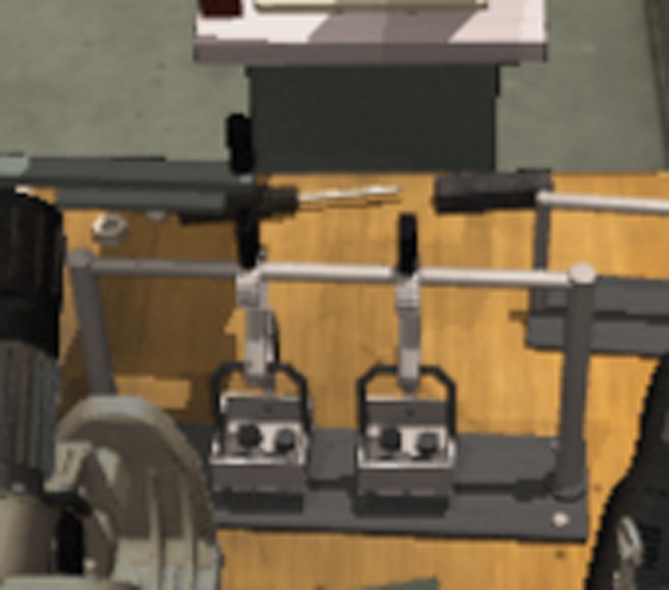

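All is still: both pails are hung, the spare hook is on the stand, the lamp is over the rail against its stop, and the robot is clear. I'm handing it in.

```bash
python3 -c "
from workcell import ctrl
print(ctrl.close_job())"
```

```text
the job is handed in; nothing more can be done
None
```

The job is handed in at about 74 s. Only two pails were on the bench; each now hangs by its bail from its own S-hook on the rail, and the spare hook is still on the stand.

- **Order:** I swung the lamp arm out first, to about 2.4 rad by my estimate. Then I moved the two hooks to the rail and hung both pails. Last, I swung the lamp back against its end stop: the force rose from 11 to 17 N with no further movement.
- **Contact with the stand:** on my first reach for the pail nearest the stand, the gripper body touched the stand, with about 15 N of side force. I backed out, slid that pail about 3 cm clear and gripped it again.
- **Knocked pail:** about two seconds after the second pail was hung, it was found twisted by about 45° and swinging, with the robot away from it. I squared it up with the fingers and re-checked it before moving the lamp.
- **Last checks:** four side pictures in a row showed no visible movement. Both pails looked level, the lamp arm lay over the rail, and the robot was touching nothing. I judged level by eye from the pictures, not by measuring it.

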